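# Refill the bath-pearl dispenser

### The arm

A 6-joint arm with a two-finger parallel gripper is mounted at the origin on the work surface. World frame = base frame: x ahead of the robot, y to its left, z up, the work surface at z = 0. Lengths are in m, angles in rad, forces in N, time in s.
With the tool pointing down it reaches from about 0.375 to 0.9 m from the base axis. Payload 3.1 kg.
Tool frame: the origin (TCP) lies between the finger pads; the fingertips stand 19 mm ahead of it and the grasp point (between the pads) is the TCP; z points along the fingers, y is the line along which they close (so a half turn about z gives the same grasp; the last joint's range is limited). The gripper opens to 87 mm and grips with 3 to 60 N. Pads are 19 mm wide; open, the fingers measure 117 mm over their backs; the gripper's body (75 mm by 190 mm) begins 51 mm behind the grasp point.
Start: joints at [-1.393, 0.527, 1.433, -0, 1.181, -0.178], TCP at [0.218, -0.586, 0.242] pointing down, gripper open.
Joint ranges: [-3.08, 3.08], [-0.75, 2.2], [0.22, 2.44], [-1.43, 4.57], [0, 2.65], [-2.85, 2.85]. Speed limits (rad/s): [2.79, 2.79, 3.14, 3.14, 3.14, 3.14].

### API

Orientations are given as a unit quaternion [x, y, z, w].
In Python, from rig import telemetry, viewer, hand_in gives the robot as it stands. The module is installed in compiled form; this text tells all that it offers.
- The arm moves only by the shell command python3 -m creep 'ROWS' [FORCE]. ROWS is JSON, a list of rows, each an object with "translation": the shift along the tool's x, y, z in mm, a list of three; "roll": the turn about the tool's z in degrees; "gripper": the finger opening in mm, from 0 to 87. In form: [{"translation": [tx, ty, tz], "roll": roll, "gripper": gripper}, ...]. A call has 1 to 5 rows; each row is the pose to reach, as a shift and turn from the pose commanded when the call began, along the tool's axes at that moment; what a row does not reach only later rows make up. A row lasts 1/12 s, in which the tool goes at most 41.7 mm and 7.16 degrees, less where a joint would pass 70% of its speed; a pose out of reach is approached as far as the arm can. A call with a gripper value outside its range is refused whole. The fingers move at their own pace and stop on an object; FORCE is the grip in N (left out, the last holds). Time passes only in rows, so rows that repeat a pose let the fingers close. It gives the time, the measured TCP pose, the force, the opening and the grip force at its end, in the units of the state.
- telemetry.get_obs(): the state, without advancing time (a new reading comes with each control period).
- viewer.camera(name): name is "scene" or "top" or "wrist"; returns the picture (400x640x3 uint8, blue, green, red); there is no depth.
- viewer.camera_info(name): a dict with "intrinsics" (3x3 intrinsics, pixels), "k1" (the pictures are not rectified: a ray, as slopes to the right and down, at radius r is drawn at 1 + k1 r^2 times it, then the intrinsics apply), "rvec" (rotation vector, rad) and "tvec" (3), from world to camera coordinates, as OpenCV has them; the wrist camera has in their place "hand_eye" (4x4, takes a point from camera to tool coordinates, whose origin is the TCP and whose axes are the flange's). Camera axes: x right, y down, z forward; pixel columns grow to the right and rows downward; lengths in m; the calibration is good to about 2 mm. A picture is of the moment at which its call begins: read the wrist's pose just before it. camera_info takes no time and is no camera call.
- hand_in(): hands the job in; it is judged then, once.
Trained networks look in the newest picture that a camera, given by its name, has taken for a name from the list of things; names that differ only in an ending like _2 or _b are one class to them, and where a whole thing is asked for, a point or a joint stands for the part that bears it (a point fixed in the world has none). Each returns a list of dicts, best first, with "p" (0 to 1); they miss things now and then, are a little off and sometimes report something else, mostly with a low value. They report only what shows in the picture. A call takes as long as a camera call. They do not tell look-alikes from the thing itself.
- viewer.recognise(camera, thing): "bbox" ([left, top, width, height] in pixels, round what is visible of it).
The state is a dict: "time": time; "q": joint angles; "joint_velocities": joint speeds; "joint_torque": joint torques, N m; "position": TCP position; "tool_rot": TCP orientation; "ft_force": force on the tool from outside, world axes, zero at the start; "moment": the same for the moment, N m; "grip_width": finger opening in m; "grip_force": force on a finger pad.
Only numpy, scipy, OpenCV 4.12 (cv2) and the standard library are available. Lean on these libraries where they do the work, as an engineer would, in place of code of your own. Each camera call takes 0.05 s, during which the arm holds its last target. There are 200 camera calls.

### The job

Refill the bath-pearl dispenser on the vanity: use the scoop to move every bath pearl from the two-compartment tub into the open hopper, never touching the pearls with the fingers. Then put the lid on the hopper so that it sits level in the mouth, and after that swing the red-knobbed lever right to its stop and let it spring back fully. Leave the scoop standing upright on its cork mat and the other toiletries where they are.

Things in the scene. Friction and masses are not known exactly. Their poses are not given: they have to be found in the camera images.
- tub: fixed open wooden tub, 187 (x) x 170 (y) x 50 mm high; origin at the centre of its underside. Floor 5 mm, walls 6 mm thick. A middle wall along x makes two compartments, each 76 mm wide (mid-lines y = +41, -41 mm), with a flat floor 150 mm long that ends on the -x side (towards the robot) in a 45 degree slope 25 mm high; the +x end is upright. Scoop towards -x, up the slope
- tub_left (a point): foot of the slope of the +y compartment, on the floor, mid-width; the flat floor runs 150 mm from here along the tub's +x
- tub_right (a point): the same point of the -y compartment
- pearl0: bath pearl: a hard orange or red ball, 24 mm across, 11 g; origin at its centre. Three to six of the six are present (None if absent), lying in the tub's two compartments within 66 mm of the feet of the slopes
- pearl1: bath pearl: a hard orange or red ball, 24 mm across, 11 g; origin at its centre. Three to six of the six are present (None if absent), lying in the tub's two compartments within 66 mm of the feet of the slopes
- pearl2: bath pearl: a hard orange or red ball, 24 mm across, 11 g; origin at its centre. Three to six of the six are present (None if absent), lying in the tub's two compartments within 66 mm of the feet of the slopes
- pearl3: bath pearl: a hard orange or red ball, 24 mm across, 11 g; origin at its centre. Three to six of the six are present (None if absent), lying in the tub's two compartments within 66 mm of the feet of the slopes
- pearl4: bath pearl: a hard orange or red ball, 24 mm across, 11 g; origin at its centre. Three to six of the six are present (None if absent), lying in the tub's two compartments within 66 mm of the feet of the slopes
- pearl5: bath pearl: a hard orange or red ball, 24 mm across, 11 g; origin at its centre. Three to six of the six are present (None if absent), lying in the tub's two compartments within 66 mm of the feet of the slopes
- scoop: loose steel dustpan-shaped scoop with upright dark wooden handle, 0.12 kg, standing on the mat; origin at the centre of its underside. Pan 72 (x) x 70 mm (y), floor 2 mm thick; open nose at x = -36 mm; side walls 26 mm high behind x = -10 mm; back wall 36 mm high. Handle: upright block 22 (x) x 24 (y) mm at x = +25 mm, from 36 to 124 mm up; grip it about 97 mm up
- scoop_nose (a point): middle of the scoop's front lip, at its underside
- mat: fixed flat cork mat, 140 (x) x 120 (y) x 4 mm; origin at the centre of its underside; the scoop's place. It and the lid may change places
- dispenser: fixed bath-pearl dispenser: wooden foot 150 x 140 x 14 mm, white ceramic body 95 x 100 mm up to 88 mm, round white hopper above (outer diameter 120 mm), open at the top; lever on its -y side. Origin at the centre of its underside
- hopper_mouth (a point): centre of the hopper's round mouth, at rim height (175 mm over the counter); inner diameter 112 mm, wall 4 mm; the inner floor is 82 mm below
- lid: loose round wooden lid, 0.14 kg; origin at the centre of its underside. From below: plug 100 mm across, 8 mm high, that enters the hopper's mouth; disc 128 mm across, 10 mm thick, that rests on the rim; neck 16 mm across; grip knob 28 mm across, 30 to 58 mm above the origin. Starts plug down on the counter; seated, its origin is 8 mm below the rim
- lever (a joint): angle of the dispenser's sprung lever (rad): 0 at rest, leaning 0.44 rad back to the dispenser's +x; grows as its knob swings up and over towards the dispenser's -x; stop at 1.05. The spring needs about 3 to 6 N at the knob
- lever_knob (a point): centre of the lever's red ball knob, 28 mm across, 140 mm from the hinge axis and 120 mm to the -y side of the dispenser's middle
- lever_hinge (a point): point on the lever's hinge axis, which runs along the dispenser's y, 55 mm over the counter
- bottle_a: bystander: amber bottle, 42 mm across, 115 mm high; origin under its centre
- bottle_b: bystander: the other amber bottle, the same size
- soap: bystander: paper-wrapped bar of soap, 55 x 85 x 24 mm; origin under its centre
- mug: bystander: blue mug, 76 mm across, 90 mm high, handle to its +y; origin under its centre
- cream: bystander: white cream jar with metal cap, 56 mm across, 42 mm high; origin under its centre
- brush: bystander: wooden brush 170 mm long lying on the counter; origin under its middle
Not all that is in view belongs to the job. Leave any green or orange look-alike of the scoop alone.

How it is judged:
On the way, in this order (a step that is already met when the one before it is completed fails the run):
1. every pearl lies in the hopper (horizontal distance between each of pearl0, pearl1, pearl2, pearl3, pearl4, pearl5 and hopper_mouth below 0.056 m and z of pearl0 in the frame of hopper_mouth between -0.085 and -0.008 m and z of pearl1 in the frame of hopper_mouth between -0.085 and -0.008 m and z of pearl2 in the frame of hopper_mouth between -0.085 and -0.008 m and z of pearl3 in the frame of hopper_mouth between -0.085 and -0.008 m and z of pearl4 in the frame of hopper_mouth between -0.085 and -0.008 m and z of pearl5 in the frame of hopper_mouth between -0.085 and -0.008 m), for 0.3 s.
2. the lid sits level in the hopper's mouth (horizontal distance between lid and hopper_mouth below 0.01 m and z of lid in the frame of hopper_mouth between -0.012 and -0.004 m and angle between lid's own z axis and vertical below 0.06 rad), for 0.3 s.
3. the lever is swung to its stop (value of joint lever above 0.98 rad).
4. the lever has sprung back (value of joint lever below 0.06 rad), for 0.2 s.
At the end, for the whole second after the job is handed in: Every pearl present is in the hopper, below its rim; the lid is level in the mouth (centre within 10 mm, height within 4 mm, tilt under 0.06 rad); the lever is back (below 0.06 rad); the scoop stands upright at rest on the mat, its centre within 45 mm of the mat's centre (all of step 1 and all of step 2 and linear speed of each of lid, scoop below 0.02 m/s and horizontal distance between scoop and mat below 0.045 m and z of scoop in the frame of mat between 0.002 and 0.01 m and angle between scoop's own z axis and vertical below 0.1 rad and value of joint lever below 0.06 rad); the robot touches nothing.
It fails at once if the fingers touch a pearl (contact force between the fingers and pearl0 above 0.5 N or contact force between the fingers and pearl1 above 0.5 N or contact force between the fingers and pearl2 above 0.5 N or contact force between the fingers and pearl3 above 0.5 N or contact force between the fingers and pearl4 above 0.5 N or contact force between the fingers and pearl5 above 0.5 N).
It fails at once if another toiletry is moved more than 30 mm (distance of any of bottle_a, bottle_b, soap, mug, cream, brush from where it was at the start of the episode above 0.03 m).
Of pearl0, pearl1, pearl2, pearl3, pearl4, pearl5 only 3 to 6 are there at a start; the rules pass over those that are not, and their reading is None.
At some moment in a run one of lid, scoop may be knocked a few centimetres aside while the robot is not near it.
It also fails if it takes over 192 s, if anything falls off the work surface, if the arm or the gripper's body presses on something with over 40 N, if the wrist force passes 120 N, or if a joint passes its speed limit or range.

## Working session

There is one attempt and no reset: what is moved stays moved. The work goes in short steps, Python scripts to look and compute and a shell command to move; the robot and the scene stay as the last step left them, time stands still between calls to the robot, and variables do not carry over. Pictures are saved under pics/ and viewed, at most 14 in all, crops included, and the job is handed in when it is done.

```bash
mkdir -p pics; ls
cat > h.py <<'E'
import numpy as np, cv2
from rig import telemetry, viewer, hand_in
from scipy.spatial.transform import Rotation as R
def cam(name):
    i=viewer.camera_info(name); K=np.array(i["intrinsics"],float); k1=i["k1"]
    if "rvec" in i:
        Rw=R.from_rotvec(np.ravel(i["rvec"])).as_matrix(); t=np.ravel(i["tvec"])
        return K,k1,Rw,t
    o=telemetry.get_obs(); T=np.array(i["hand_eye"]); Rt=R.from_quat(o["tool_rot"]).as_matrix()
    Rwc=Rt@T[:3,:3]; c=Rt@T[:3,3]+np.array(o["position"])
    return K,k1,Rwc.T,-Rwc.T@c
def back(c,uv,z):
    "pixels -> world points on plane z"
    K,k1,Rw,t=c; uv=np.atleast_2d(uv).astype(float)
    n=cv2.undistortPoints(uv[:,None],K,np.array([k1,0,0,0,0.]))[:,0]
    d=np.c_[n,np.ones(len(n))]@Rw; o=-Rw.T@t
    return o+d*((z-o[2])/d[:,2])[:,None]
def proj(c,P):
    K,k1,Rw,t=c
    return cv2.projectPoints(np.atleast_2d(P).astype(float),cv2.Rodrigues(Rw)[0],t,K,np.array([k1,0,0,0,0.]))[0][:,0]
def snap(name,f=None,scale=1):
    c=cam(name); im=np.array(viewer.camera(name))
    if f: cv2.imwrite("pics/"+f,im)
    return c,im
E
python3 - <<'E'
from h import *
np.set_printoptions(precision=4,suppress=True)
for n in ("scene","top","wrist"):
    c,im=snap(n,n+"0.png"); print(n,c[0].tolist(),c[1],"cam pos",-c[2].T@c[3],"fwd",c[2][2])
o=telemetry.get_obs(); print(o); print(R.from_quat(o["tool_rot"]).as_matrix())
for n in ("top","scene"):
  for th in ("scoop","mat","tub","dispenser","lid","lever_knob","pearl0","bottle_a","mug","soap","cream","brush"):
    print(n,th,[(np.round(d["bbox"]).astype(int).tolist(),round(d["p"],2)) for d in viewer.recognise(n,th)][:8])
E
```

```text
pics
scene [[418.80255710829977, 0.0, 324.1854735843324], [0.0, 418.80255710829977, 193.37258607394833], [0.0, 0.0, 1.0]] 0.019175570514912484 cam pos [0.7781 0.4142 0.9217] fwd [-0.2747 -0.46   -0.8444]
top [[419.16093267096846, 0.0, 314.5921888941524], [0.0, 419.16093267096846, 202.63325249551164], [0.0, 0.0, 1.0]] -0.01967683370390344 cam pos [ 0.38   -0.0338  1.2719] fwd [ 0.1042  0.0007 -0.9946]
wrist [[340.40694161540074, 0.0, 319.1954634713777], [0.0, 340.40694161540074, 197.92735197483128], [0.0, 0.0, 1.0]] -0.07550054833876506 cam pos [ 0.2834 -0.5602  0.3849] fwd [-0.2432 -0.0889 -0.9659]
{'time': 0.15, 'q': array([-1.3935,  0.5283,  1.4336,  0.    ,  1.1814, -0.1785]), 'joint_velocities': array([ 0.0004, -0.0023, -0.0029,  0.0005, -0.0005, -0.001 ]), 'joint_torque': array([  0.0006, -44.043 , -17.6842,   0.0633,   0.0553,  -0.0001]), 'position': array([ 0.2176, -0.5853,  0.2408]), 'tool_rot': array([ 0.9842,  0.1769,  0.    , -0.0008]), 'ft_force': array([-0.011 , -0.0089, -0.6898]), 'moment': array([-0.0124, -0.0396,  0.0295]), 'grip_force': 0.0, 'grip_width': 0.087076076
[... 877 characters left out ...]
m [([343, 247, 20, 22], 0.59)]
top brush [([404, 225, 43, 50], 0.94)]
scene scoop [([334, 192, 35, 41], 0.81), ([460, 248, 39, 53], 0.8), ([360, 91, 26, 45], 0.79)]
scene mat [([319, 191, 72, 58], 0.78)]
scene tub [([310, 251, 116, 122], 0.78), ([262, 226, 57, 50], 0.55)]
scene dispenser [([241, 86, 86, 106], 0.59)]
scene lid [([263, 226, 55, 51], 0.75)]
scene lever_knob [([237, 89, 31, 25], 0.78)]
scene pearl0 [([354, 269, 14, 14], 0.57), ([357, 290, 7, 9], 0.39)]
scene bottle_a [([237, 290, 21, 29], 0.9), ([219, 263, 25, 32], 0.74)]
scene mug [([186, 202, 45, 53], 0.75)]
scene soap [([409, 226, 29, 39], 0.57)]
scene cream [([345, 142, 20, 23], 0.73)]
scene brush [([286, 99, 52, 16], 0.55)]
```

View pics/top0.png

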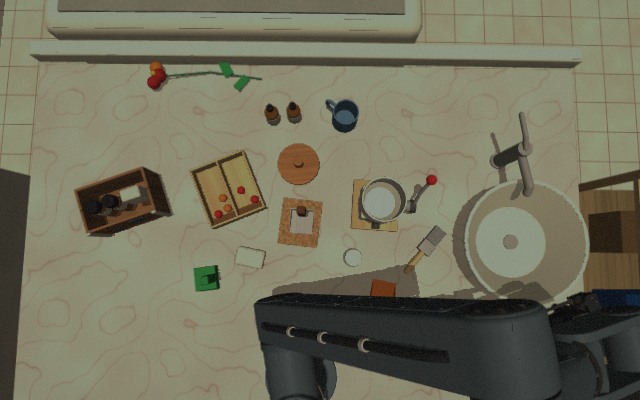

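View pics/scene0.png

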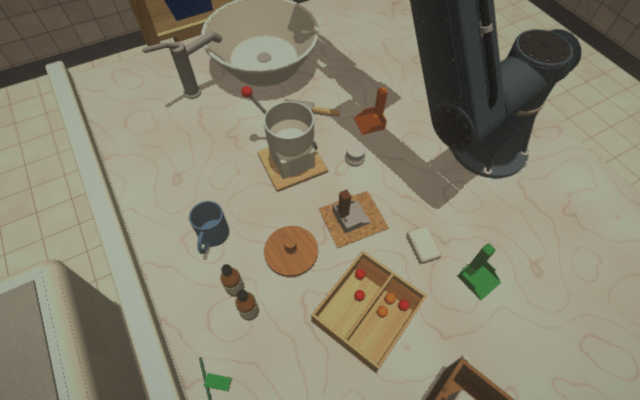

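The top view (up = +x, left = +y) shows the steel scoop with dark handle on its mat at (302,214), tub at (229,190) holding five pearls, lid at (299,163) and dispenser at (382,202). Its red knob is at (432,180).

What could be taken for the scoop: the green look-alike at (206,278), the orange one at (383,288), and the steel one at (302,214). By the description I choose the steel one on the cork mat.

Run:
```python
from h import *
a=cv2.imread("pics/top0.png")[100:300,184:450]; cv2.imwrite("pics/topc.png",cv2.resize(a,None,fx=3,fy=3,interpolation=cv2.INTER_CUBIC))
a=cv2.imread("pics/scene0.png")[180:380,230:496]; cv2.imwrite("pics/scenec.png",cv2.resize(a,None,fx=3,fy=3,interpolation=cv2.INTER_CUBIC))
```

```text
(no output)
```

View pics/topc.png

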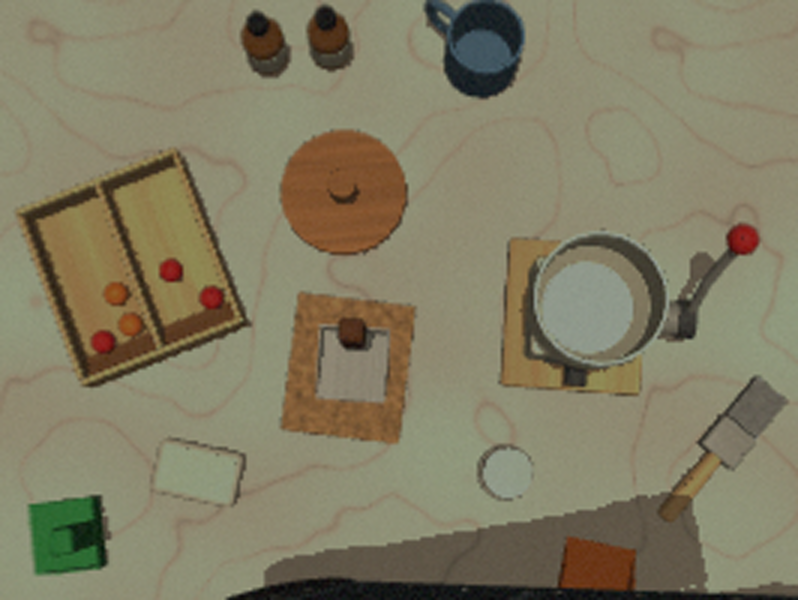

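View pics/scenec.png

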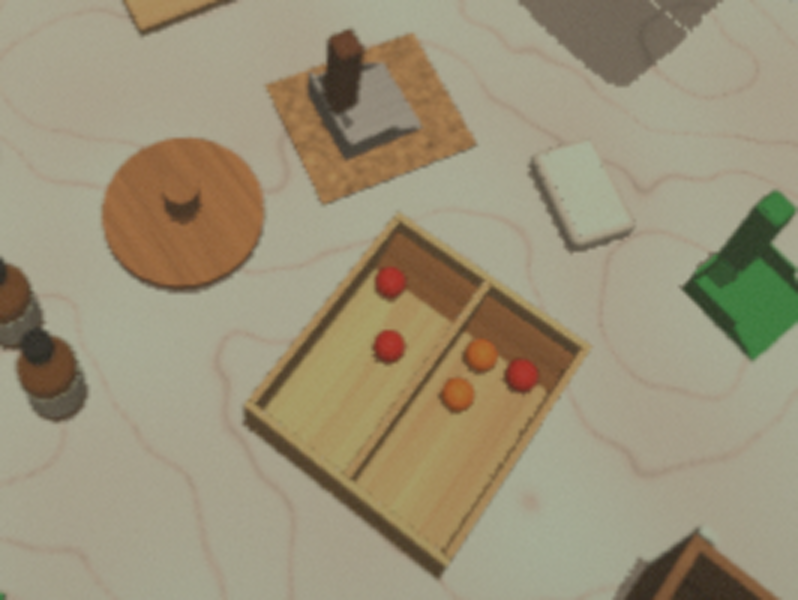

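The crops confirm the choice: steel pan, dark handle at its +x end, nose towards -x, on the cork mat (topc (352,360)). There are five pearls: three in the +y compartment (topc (116,293), (130,324), (104,341)) and two in the -y one ((171,270), (211,298)).

Run:
```python
from h import *
np.set_printoptions(precision=4,suppress=True)
ct=cam("top"); cs=cam("scene")
T=lambda p:(np.atleast_2d(p)+.5)/3-.5+[184,100]
S=lambda p:(np.atleast_2d(p)+.5)/3-.5+[230,180]
def yaw(p,q): d=q-p; return np.degrees(np.arctan2(d[1],d[0])), np.hypot(*d[:2])
tt=back(ct,T([(18,212),(178,150),(250,322),(85,384)]),.05); print("tub top",tt.mean(0),[yaw(tt[i],tt[(i+1)%4]) for i in range(4)])
ts=back(cs,S([(248,408),(443,570),(589,348),(399,215)]),.05); print("tub scene",ts.mean(0),[yaw(ts[i],ts[(i+1)%4]) for i in range(4)])
m=back(ct,T([(298,292),(415,305),(399,442),(282,430)]),.004); print("mat",m.mean(0),[yaw(m[i],m[(i+1)%4]) for i in range(4)])
m=back(cs,S([(266,86),(412,34),(477,146),(325,205)]),.004); print("mat s",m.mean(0),[yaw(m[i],m[(i+1)%4]) for i in range(4)])
f=back(ct,T([(511,238),(501,384),(640,394)]),.014); print("foot",(f[0]+f[2])/2,yaw(f[0],f[1]),yaw(f[1],f[2]))
print("hopper",back(ct,T((600,300)),.175),"knob",back(ct,T((743,239)),.182), "scene",back(cs,(247,91),.182))
print("lid disc",back(ct,T((344,192)),.018),"s",back(cs,S((184,213)),.018), "knob", back(ct,T((343,185)),.058))
print("scoop handle top",back(ct,T((352,331)),.128),"s",back(cs,S((347,42)),.128),"nose corners",back(ct,T([(318,395),(387,402)]),.006))
print("pearls t",back(ct,T([(116,293),(130,324),(104,341),(171,270),(211,298)]),.017))
print("pearls s",back(cs,S([(457,393),(481,354),(521,374),(389,346),(390,282)]),.017))
print("orange/green/cream/soap/brush/mug",back(ct,T([(597,563),(70,530),(505,470),(198,470),(725,420),(480,45)]),.03))
```

```text
tub top [0.5468 0.2229 0.05  ] [(np.float64(-67.67689634413888), np.float64(0.16882520288586544)), (np.float64(-156.06809917481064), np.float64(0.18626610237248245)), (np.float64(111.45853888282019), np.float64(0.17088097418857323)), (np.float64(23.319399685513165), np.float64(0.1836420311197731))]
tub scene [0.5482 0.2298 0.05  ] [(np.float64(111.50531074043182), np.float64(0.16474950176073166)), (np.float64(-157.17739822919776), np.float64(0.1869559466563594)), (np.float64(-67.46426279918093), np.float64(0.16562406893949516)), (np.float64(23.10784614296059), np.float64(0.18400002567937826))]
mat [0.4534 0.0111 0.004 ] [(np.float64(-95.66912663069664), np.float64(0.1195022104425099)), (np.float64(173.98037145905275), np.float64(0.1391503375608969)), (np.float64(84.8890719232625), np.float64(0.11806310627372554)), (np.float64(-5.4267619785392665), np.float64(0.14029918921380355))]
mat s [0.4524 0.0134 0.004 ] [(np.float64(173.49657398706628), np.float64(0.13741460344623233)), (np.float64(84.12729277585538), np.float64(0.11902851197192592)), (np.float64(-6.226147624696286), np.float64
[... 336 characters left out ...]
 -0.3402  0.182 ]]
lid disc [[0.6297 0.018  0.018 ]] s [[0.6306 0.023  0.018 ]] knob [[0.6287 0.0174 0.058 ]]
scoop handle top [[0.479 0.004 0.128]] s [[0.4787 0.0054 0.128 ]] nose corners [[ 0.4246  0.0412  0.006 ]
 [ 0.4185 -0.0282  0.006 ]]
pearls t [[0.5241 0.2456 0.017 ]
 [0.4929 0.2305 0.017 ]
 [0.4755 0.256  0.017 ]
 [0.548  0.191  0.017 ]
 [0.5202 0.1499 0.017 ]]
pearls s [[0.522  0.245  0.017 ]
 [0.4905 0.2295 0.017 ]
 [0.4733 0.2561 0.017 ]
 [0.5466 0.1914 0.017 ]
 [0.5195 0.1495 0.017 ]]
orange/green/cream/soap/brush/mug [[ 0.2638 -0.2348  0.03  ]
 [ 0.289   0.2797  0.03  ]
 [ 0.3526 -0.1448  0.03  ]
 [ 0.3489  0.1561  0.03  ]
 [ 0.404  -0.3616  0.03  ]
 [ 0.7808 -0.1182  0.03  ]]
```

```bash
cat >> h.py <<'E'
def plan(x,y,z,yaw=None):
    "shift (mm, tool axes) and roll (deg) to reach TCP x,y,z with tool x at world yaw (deg)"
    o=telemetry.get_obs(); M=R.from_quat(o["tool_rot"]).as_matrix()
    s=1000*M.T@(np.array([x,y,z])-o["position"]); psi=np.degrees(np.arctan2(M[1,0],M[0,0]))
    r=0 if yaw is None else (psi-yaw+180)%360-180
    print("shift",np.round(s,1),"roll",round(r,2),"psi",round(psi,2),"pos",np.round(o["position"],4),"t",round(o["time"],2),"|s|",round(np.linalg.norm(s)), "q",np.round(o["q"],2))
E
M='[{"translation":[136,-147,-7],"roll":0,"gripper":87},{"translation":[136,-147,-7],"roll":0,"gripper":87},{"translation":[136,-147,-7],"roll":0,"gripper":87},{"translation":[136,-147,-7],"roll":0,"gripper":87},{"translation":[136,-147,-7],"roll":0,"gripper":87}]'; echo skip
python3 -m creep '[{"translation":[136,-147,-7],"roll":0,"gripper":87},{"translation":[136,-147,-7],"roll":0,"gripper":87},{"translation":[136,-147,-7],"roll":0,"gripper":87},{"translation":[136,-147,-7],"roll":0,"gripper":87},{"translation":[136,-147,-7],"roll":0,"gripper":87}]'
python3 -m creep '[{"translation":[136,-147,-7],"roll":0,"gripper":87},{"translation":[136,-147,-7],"roll":0,"gripper":87},{"translation":[136,-147,-7],"roll":0,"gripper":87},{"translation":[136,-147,-7],"roll":0,"gripper":87},{"translation":[136,-147,-7],"roll":0,"gripper":87}]'
python3 - <<'E'
from h import *
plan(.55,.2,.27,22)
E
```

```text
skip
time: 1.77
position: [0.2944, -0.3976, 0.2486]
tool_rot: [0.984, 0.177, 0.0, -0.001]
ft_force: [0.3, 0.9, -0.8]
grip_width: 0.0867
grip_force: 0.0
time: 2.18
position: [0.3705, -0.2127, 0.2558]
tool_rot: [0.984, 0.177, 0.0, -0.0]
ft_force: [0.5, -0.1, -0.5]
grip_width: 0.0869
grip_force: 0.0
shift [ 312.1 -324.3  -13.9] roll -1.6 psi 20.4 pos [ 0.3705 -0.2127  0.2558] t 2.18 |s| 450 q [-0.78  0.24  1.89  0.    1.02  0.43]
```

```bash
python3 -m creep '[{"translation":[104,-108,-5],"roll":-1.6,"gripper":87},{"translation":[104,-108,-5],"roll":-1.6,"gripper":87},{"translation":[104,-108,-5],"roll":-1.6,"gripper":87},{"translation":[104,-108,-5],"roll":-1.6,"gripper":87}]' >/dev/null
python3 -m creep '[{"translation":[104,-108,-5],"roll":0,"gripper":87},{"translation":[104,-108,-5],"roll":0,"gripper":87},{"translation":[104,-108,-5],"roll":0,"gripper":87},{"translation":[104,-108,-5],"roll":0,"gripper":87}]' >/dev/null
python3 -m creep '[{"translation":[104,-108,-5],"roll":0,"gripper":87},{"translation":[104,-108,-5],"roll":0,"gripper":87},{"translation":[104,-108,-5],"roll":0,"gripper":87},{"translation":[104,-108,-5],"roll":0,"gripper":87},{"translation":[104,-108,-5],"roll":0,"gripper":87}]'
python3 - <<'E'
from h import *
plan(.55,.2,.27,22)
c,im=snap("wrist","w1.png"); np.savez("w1.npz",K=c[0],k1=c[1],R=c[2],t=c[3])
E
```

```text
time: 3.27
position: [0.5441, 0.2049, 0.2709]
tool_rot: [0.981, 0.193, 0.002, -0.001]
ft_force: [0.6, -0.5, 0.3]
grip_width: 0.087
grip_force: 0.0
shift [3.6 6.7 0.9] roll 0.26 psi 22.26 pos [0.5441 0.2049 0.2709] t 3.27 |s| 8 q [0.17 0.43 1.51 0.   1.19 1.35]
```

View pics/w1.png

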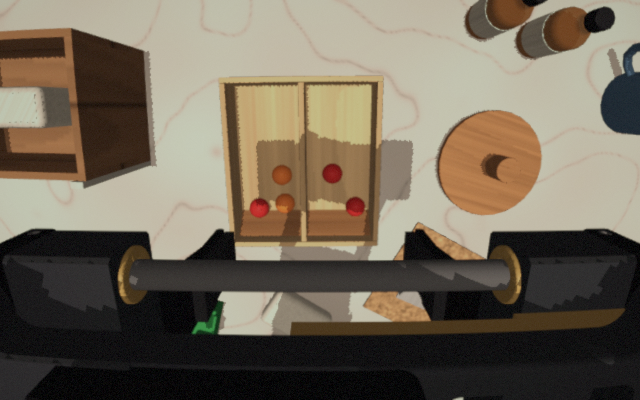

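Run:
```python
from h import *
a=cv2.imread("pics/w1.png")[65:255,210:395]; cv2.imwrite("pics/w1c.png",cv2.resize(a,None,fx=3,fy=3,interpolation=cv2.INTER_CUBIC))
```

```text
(no output)
```

View pics/w1c.png

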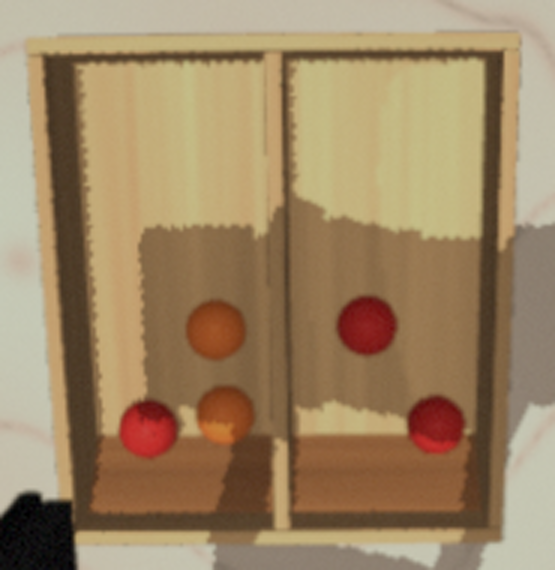

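Run:
```python
from h import *
from scipy.optimize import least_squares
np.set_printoptions(precision=4,suppress=True)
d=np.load("w1.npz"); cw=(d["K"],float(d["k1"]),d["R"],d["t"]); ct=cam("top")
W=lambda p:(np.atleast_2d(p)+.5)/3-.5+[210,65]
T=lambda p:(np.atleast_2d(p)+.5)/3-.5+[184,100]
cor=np.array([[.0935,.085,.05],[.0935,-.085,.05],[-.0935,-.085,.05],[-.0935,.085,.05]])
w=W([(26,39),(520,33),(500,541),(73,543)]); t=T([(18,212),(178,150),(250,322),(85,384)])
mid=np.array([[.0935,0,.05],[-.0935,0,.05],[-.0625,.041,.005],[-.0625,-.041,.005]])
def tr(p,P): a=p[2]; return np.c_[P[:,:2]@np.array([[np.cos(a),np.sin(a)],[-np.sin(a),np.cos(a)]])+p[:2],P[:,2]]
def f(p,useW=1,useT=1):
    e=[]
    if useW: e+=[proj(cw,tr(p,cor))-w, np.array([[0,(proj(cw,tr(p,mid[i:i+1]))-W(uv))[0,1]] for i,uv in((2,(185,436)),(3,(380,436)))])]
    if useT: e+=[(proj(ct,tr(p,cor))-t)*2]
    return np.concatenate(e).ravel()
for a in((1,0),(0,1),(1,1)):
    s=least_squares(f,[.5475,.226,.396],args=a); print(a,s.x[:2],np.degrees(s.x[2]),"rms px",np.sqrt(np.mean(s.fun**2)))
p=s.x
b=back(cw,W([(216,330),(225,414),(148,429),(367,325),(436,424)]),.017); print(b)
dd=(b[:,:2]-p[:2]); c_,s_=np.cos(p[2]),np.sin(p[2]); print("tub frame, x from foot, y", np.c_[dd@[c_,s_]+.0625, dd@[-s_,c_]]*1000)
np.save("tub.npy",p)
print("feet",tr(p,mid[2:]))
```

```text
(1, 0) [0.5455 0.2256] 22.880449427488074 rms px 1.0043300097319166
(0, 1) [0.5469 0.2229] 22.851894635170577 rms px 1.1099323824825322
(1, 1) [0.546  0.2246] 22.890042080861146 rms px 1.2965582213835705
[[0.5208 0.2445 0.017 ]
 [0.4898 0.2289 0.017 ]
 [0.472  0.2558 0.017 ]
 [0.5453 0.1898 0.017 ]
 [0.5183 0.1481 0.017 ]]
tub frame, x from foot, y [[ 47.0385  28.0751]
 [ 12.4123  25.7833]
 [  6.4228  57.4713]
 [ 48.3341 -31.8323]
 [  7.204  -59.7889]]
feet [[0.4724 0.2381 0.005 ]
 [0.5043 0.1626 0.005 ]]
```

The tub lies at (0.546, 0.225) with yaw 22.9°. In the crop the pearls are at (216,330), (225,414), (148,429) on the left and (367,325), (436,424) on the right. Next I look at the scoop.

```bash
python3 -m creep '[{"translation":[-218,120,0],"roll":28,"gripper":87},{"translation":[-218,120,0],"roll":28,"gripper":87},{"translation":[-218,120,0],"roll":28,"gripper":87},{"translation":[-218,120,0],"roll":28,"gripper":87},{"translation":[-218,120,0],"roll":28,"gripper":87}]' >/dev/null
python3 - <<'E'
from h import *
plan(.395,.01,.27,-5)
E
```

```text
shift [-10.1  28.1   0.4] roll -1.24 psi -6.24 pos [0.4081 0.0369 0.2704] t 3.73 |s| 30 q [-0.18  0.19  1.9  -0.    1.05  1.5 ]
```

```bash
python3 -m creep '[{"translation":[-10,28,0],"roll":-1,"gripper":87},{"translation":[-10,28,0],"roll":-1,"gripper":87},{"translation":[-10,28,0],"roll":-1,"gripper":87},{"translation":[-10,28,0],"roll":-1,"gripper":87}]'
python3 - <<'E'
from h import *
plan(.395,.01,.27,-5)
c,im=snap("wrist","w2.png"); np.savez("w2.npz",K=c[0],k1=c[1],R=c[2],t=c[3])
a=im[40:240,200:466]; cv2.imwrite("pics/w2c.png",cv2.resize(a,None,fx=3,fy=3,interpolation=cv2.INTER_CUBIC))
E
```

```text
time: 4.07
position: [0.3977, 0.0113, 0.2708]
tool_rot: [0.999, -0.045, 0.0, -0.0]
ft_force: [-0.7, 0.6, -0.4]
grip_width: 0.087
grip_force: 0.0
shift [-2.6  1.6  0.8] roll -0.13 psi -5.13 pos [0.3977 0.0113 0.2708] t 4.07 |s| 3 q [-0.25  0.17  1.93  0.    1.04  1.41]
```

View pics/w2c.png

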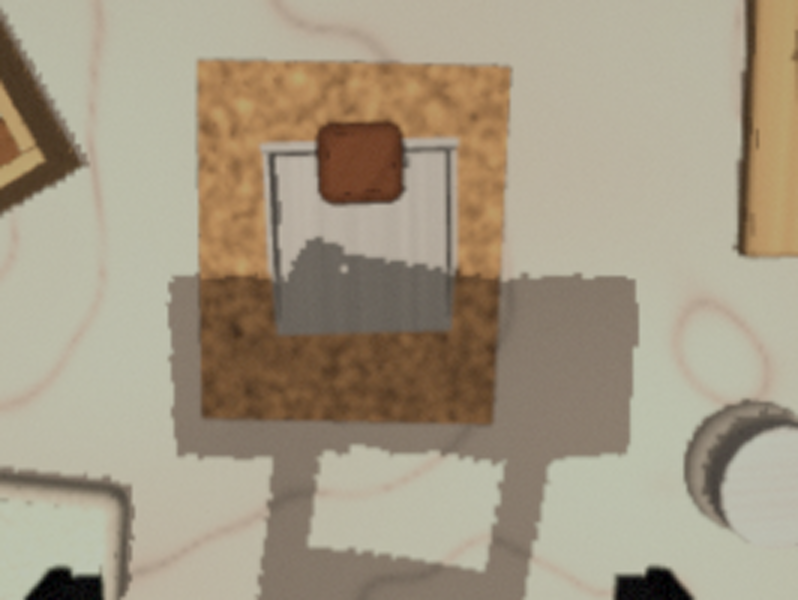

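Run:
```python
from h import *
np.set_printoptions(precision=4,suppress=True)
d=np.load("w2.npz"); cw=(d["K"],float(d["k1"]),d["R"],d["t"])
W=lambda p:(np.atleast_2d(p)+.5)/3-.5+[200,40]
h=back(cw,W([(361,163),(317,122),(404,122),(404,203),(319,203)]),.128); print("handle",h)
n=back(cw,W([(277,334),(451,331)]),.006); print("nose",n,n.mean(0))
b=back(cw,W([(264,145),(458,142)]),.040); print("back top",b,b.mean(0))
m=back(cw,W([(198,60),(511,67),(493,423),(202,418)]),.004); print("mat",m.mean(0),m)
v=h[0]-n.mean(0); print("yaw",np.degrees(np.arctan2(v[1],v[0])),"len",np.hypot(*v[:2]), "nose edge yaw",np.degrees(np.arctan2(*(n[0]-n[1])[:2]))*-1)
plan(*h[0][:2],.2,-6)
```

```text
handle [[ 0.478   0.0039  0.128 ]
 [ 0.4898  0.0147  0.128 ]
 [ 0.4877 -0.0086  0.128 ]
 [ 0.4665 -0.0069  0.128 ]
 [ 0.4685  0.0162  0.128 ]]
nose [[ 0.4197  0.0425  0.006 ]
 [ 0.4146 -0.027   0.006 ]] [0.4171 0.0078 0.006 ]
back top [[ 0.4906  0.0368  0.04  ]
 [ 0.4854 -0.0314  0.04  ]] [0.488  0.0027 0.04  ]
mat [0.4507 0.0099 0.004 ] [[ 0.5265  0.0615  0.004 ]
 [ 0.5131 -0.0571  0.004 ]
 [ 0.375  -0.0418  0.004 ]
 [ 0.388   0.0773  0.004 ]]
yaw -3.678583826735699 len 0.061021559746931485 nose edge yaw -4.183859399022669
shift [80.4  0.9 70.8] roll 0.95 psi -5.05 pos [0.398  0.0118 0.2708] t 4.12 |s| 107 q [-0.25  0.17  1.93  0.    1.04  1.41]
```

```bash
python3 -m creep '[{"translation":[80,1,30],"roll":0,"gripper":87},{"translation":[80,1,30],"roll":0,"gripper":87},{"translation":[80,1,60],"roll":0,"gripper":87},{"translation":[80,1,60],"roll":0,"gripper":87},{"translation":[80,1,60],"roll":0,"gripper":87}]' >/dev/null
python3 - <<'E'
from h import *
plan(.478,.004,.101,-4.8)
E
```

```text
shift [  2.3   1.1 108. ] roll -0.1 psi -4.9 pos [0.4764 0.0052 0.209 ] t 4.53 |s| 108 q [-0.22  0.38  1.83  0.    0.94  1.43]
```

```bash
python3 -m creep '[{"translation":[2,1,40],"roll":0,"gripper":87},{"translation":[2,1,75],"roll":0,"gripper":87},{"translation":[2,1,95],"roll":0,"gripper":87},{"translation":[2,1,108],"roll":0,"gripper":87},{"translation":[2,1,108],"roll":0,"gripper":87}]' >/dev/null
python3 -m creep '[{"translation":[0,0,0],"roll":0,"gripper":10},{"translation":[0,0,0],"roll":0,"gripper":10},{"translation":[0,0,0],"roll":0,"gripper":10},{"translation":[0,0,0],"roll":0,"gripper":10},{"translation":[0,0,0],"roll":0,"gripper":10}]' 40
python3 -m creep '[{"translation":[0,0,0],"roll":0,"gripper":10},{"translation":[0,0,0],"roll":0,"gripper":10},{"translation":[0,0,0],"roll":0,"gripper":10},{"translation":[0,0,0],"roll":0,"gripper":10},{"translation":[0,0,0],"roll":0,"gripper":10}]' 40
python3 - <<'E'
from h import *
plan(.478,.004,.201,-4.8)
E
```

```text
time: 5.37
position: [0.4798, 0.0026, 0.1036]
tool_rot: [0.999, -0.044, 0.001, 0.0]
ft_force: [-0.3, 0.5, 0.1]
grip_width: 0.0614
grip_force: 0.0
time: 5.78
position: [0.4791, 0.0027, 0.1025]
tool_rot: [0.999, -0.044, -0.0, -0.0]
ft_force: [0.4, 0.3, 0.4]
grip_width: 0.0283
grip_force: 0.0
shift [ -1.3  -1.2 -98.5] roll -0.22 psi -5.02 pos [0.4791 0.0027 0.1025] t 5.78 |s| 99 q [-0.23  0.57  1.91  0.    0.66  1.43]
```

```bash
python3 -m creep '[{"translation":[0,0,0],"roll":0,"gripper":10},{"translation":[0,0,0],"roll":0,"gripper":10},{"translation":[0,0,0],"roll":0,"gripper":10},{"translation":[0,0,0],"roll":0,"gripper":10},{"translation":[0,0,0],"roll":0,"gripper":10}]' 40
python3 -m creep '[{"translation":[0,0,-20],"roll":0,"gripper":10},{"translation":[0,0,-50],"roll":0,"gripper":10},{"translation":[0,0,-80],"roll":0,"gripper":10},{"translation":[0,0,-110],"roll":0,"gripper":10},{"translation":[0,0,-110],"roll":0,"gripper":10}]' 40
python3 - <<'E'
from h import *
p=np.load("tub.npy"); c,s=np.cos(p[2]),np.sin(p[2])
# TCP targets: nose at d from foot => handle at d+61
for y in(.041,-.041):
  for d in(.072,0.0):
    x=-.0625+d+.061; print(y,d,p[0]+c*x-s*y,p[1]+s*x+c*y)
plan(p[0]+c*.0705-s*.041,p[1]+s*.0705+c*.041,.212,22.9)
E
```

```text
time: 6.2
position: [0.4791, 0.0027, 0.1024]
tool_rot: [0.999, -0.044, -0.0, -0.0]
ft_force: [-0.2, 0.5, -2.2]
grip_width: 0.0237
grip_force: 39.9
time: 6.62
position: [0.4826, 0.0021, 0.2176]
tool_rot: [0.999, -0.044, 0.006, 0.001]
ft_force: [0.4, -0.5, -1.7]
grip_width: 0.0234
grip_force: 39.9
0.041 0.072 0.5949735300229941 0.2898352942651482
0.041 0.0 0.5286433125252414 0.2618298975227198
-0.041 0.072 0.6268685652018711 0.21429254655937433
-0.041 0.0 0.5605383477041184 0.18628714981694586
shift [  86.8 -296.5    6.1] roll -27.9 psi -5.0 pos [0.4826 0.0021 0.2176] t 6.62 |s| 309 q [-0.23  0.37  1.82  0.    0.95  1.43]
```

```bash
python3 -m creep '[{"translation":[55,-190,4],"roll":-28,"gripper":10},{"translation":[55,-190,4],"roll":-28,"gripper":10},{"translation":[55,-190,4],"roll":-28,"gripper":10},{"translation":[55,-190,4],"roll":-28,"gripper":10},{"translation":[55,-190,4],"roll":-28,"gripper":10}]' 40 >/dev/null
python3 - <<'E'
from h import *
plan(.595,.290,.212,22.9)
E
```

```text
shift [ 80.  -74.4  -4.3] roll 0.36 psi 23.26 pos [0.5509 0.1901 0.2076] t 7.03 |s| 109 q [0.14 0.51 1.58 0.   1.05 1.3 ]
```

```bash
python3 -m creep '[{"translation":[80,-74,-4],"roll":0.4,"gripper":10},{"translation":[80,-74,-4],"roll":0.4,"gripper":10},{"translation":[80,-74,-4],"roll":0.4,"gripper":10},{"translation":[80,-74,-4],"roll":0.4,"gripper":10},{"translation":[80,-74,-4],"roll":0.4,"gripper":10}]' 40
python3 -m creep '[{"translation":[0,0,0],"roll":0,"gripper":10},{"translation":[0,0,0],"roll":0,"gripper":10},{"translation":[0,0,0],"roll":0,"gripper":10}]' 40 >/dev/null
python3 - <<'E'
from h import *
plan(.595,.290,.15,22.9)
c,im=snap("scene"); a=im[200:380,290:490]; a=cv2.resize(a,None,fx=3,fy=3,interpolation=cv2.INTER_CUBIC)
cw,w=snap("wrist"); 
b=w[60:310,170:440]
cv2.imwrite("pics/p3.png",np.hstack([a[:500,:500],cv2.resize(b,(300,500))[:, :]]))
E
```

```text
time: 7.45
position: [0.5947, 0.2877, 0.2109]
tool_rot: [0.98, 0.197, -0.001, 0.0]
ft_force: [-0.5, 0.3, -1.4]
grip_width: 0.0234
grip_force: 39.9
shift [ 2.2 -4.5 62.2] roll -0.41 psi 22.49 pos [0.5947 0.2851 0.2122] t 7.7 |s| 62 q [ 0.28  0.61  1.37 -0.    1.17  1.46]
```

View pics/p3.png

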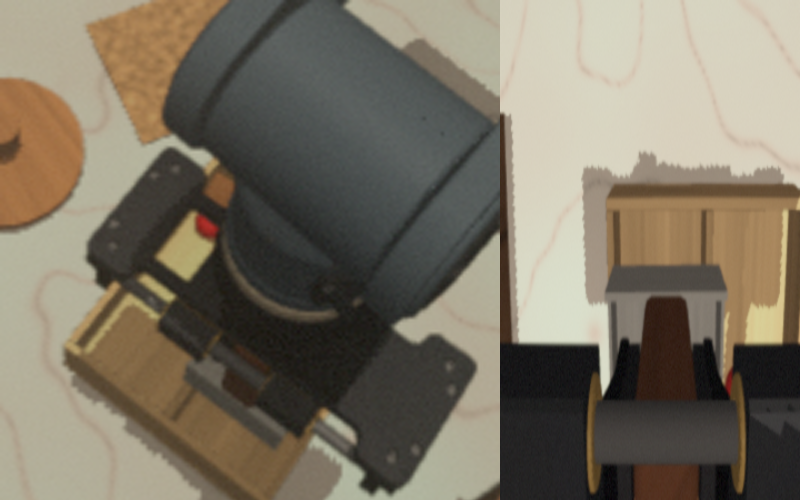

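```bash
python3 -m creep '[{"translation":[2,-4.5,20],"roll":-0.4,"gripper":10},{"translation":[2,-4.5,40],"roll":-0.4,"gripper":10},{"translation":[2,-4.5,55],"roll":-0.4,"gripper":10},{"translation":[2,-4.5,55],"roll":-0.4,"gripper":10},{"translation":[2,-4.5,55],"roll":-0.4,"gripper":10}]' 40 >/dev/null
python3 -m creep '[{"translation":[0,0,0],"roll":0,"gripper":10},{"translation":[0,0,0],"roll":0,"gripper":10},{"translation":[0,0,0],"roll":0,"gripper":10}]' 40
python3 - <<'E'
from h import *
plan(.595,.290,.1045,22.9)
E
```

```text
time: 8.47
position: [0.5963, 0.2916, 0.1591]
tool_rot: [0.98, 0.199, 0.001, -0.0]
ft_force: [-0.2, -0.6, -2.5]
grip_width: 0.024
grip_force: 39.9
shift [-2.   0.9 54.6] roll 0.07 psi 22.97 pos [0.5963 0.2916 0.1591] t 8.47 |s| 55 q [0.29 0.67 1.4  0.   1.06 1.46]
```

```bash
python3 -m creep '[{"translation":[-2,0.8,15],"roll":0,"gripper":10},{"translation":[-2,0.8,30],"roll":0,"gripper":10},{"translation":[-2,0.8,40],"roll":0,"gripper":10},{"translation":[-2,0.8,40],"roll":0,"gripper":10},{"translation":[-2,0.8,40],"roll":0,"gripper":10}]' 40
python3 -m creep '[{"translation":[0,0,4],"roll":0,"gripper":10},{"translation":[0,0,8],"roll":0,"gripper":10},{"translation":[0,0,12],"roll":0,"gripper":10},{"translation":[0,0,13],"roll":0,"gripper":10},{"translation":[0,0,13],"roll":0,"gripper":10}]' 40
python3 - <<'E'
from h import *
plan(.595,.290,.1045,22.9)
E
```

```text
time: 8.88
position: [0.5938, 0.2899, 0.1174]
tool_rot: [0.98, 0.199, -0.0, 0.0]
ft_force: [0.6, 0.9, -1.9]
grip_width: 0.0235
grip_force: 39.9
time: 9.3
position: [0.5936, 0.2899, 0.1042]
tool_rot: [0.98, 0.199, -0.0, 0.0]
ft_force: [0.2, -0.7, -1.6]
grip_width: 0.0238
grip_force: 39.9
shift [ 1.3  0.4 -0.4] roll 0.09 psi 22.99 pos [0.5936 0.2899 0.1042] t 9.3 |s| 1 q [ 0.29  0.74  1.44 -0.    0.96  1.46]
```

```bash
python3 -m creep '[{"translation":[0,0,1],"roll":0,"gripper":10},{"translation":[0,0,1],"roll":0,"gripper":10},{"translation":[0,0,1],"roll":0,"gripper":10}]' 40
python3 -m creep '[{"translation":[0,0,1],"roll":0,"gripper":10},{"translation":[0,0,1],"roll":0,"gripper":10},{"translation":[0,0,1],"roll":0,"gripper":10}]' 40
python3 - <<'E'
from h import *
plan(.595,.290,.1045,22.9)
E
```

```text
time: 9.55
position: [0.594, 0.2899, 0.1036]
tool_rot: [0.98, 0.199, 0.0, 0.0]
ft_force: [0.1, 0.5, -0.9]
grip_width: 0.0239
grip_force: 39.9
time: 9.8
position: [0.5941, 0.2901, 0.1033]
tool_rot: [0.98, 0.199, 0.0, -0.0]
ft_force: [-1.2, 0.7, 3.8]
grip_width: 0.0239
grip_force: 39.9
shift [ 0.8  0.4 -1.2] roll 0.09 psi 22.99 pos [0.5941 0.2901 0.1033] t 9.8 |s| 1 q [ 0.29  0.74  1.44 -0.    0.96  1.46]
```

```bash
python3 -m creep '[{"translation":[-8,0.2,-0.8],"roll":0,"gripper":10},{"translation":[-18,0.2,-0.8],"roll":0,"gripper":10},{"translation":[-28,0.2,-0.8],"roll":0,"gripper":10},{"translation":[-38,0.2,-0.8],"roll":0,"gripper":10},{"translation":[-48,0.2,-0.8],"roll":0,"gripper":10}]' 50
python3 -m creep '[{"translation":[-8,0,0],"roll":0,"gripper":10},{"translation":[-13,0,0],"roll":0,"gripper":10},{"translation":[-17,0,0],"roll":0,"gripper":10},{"translation":[-19,0,0],"roll":0,"gripper":10},{"translation":[-19,0,0],"roll":0,"gripper":10}]' 50
python3 - <<'E'
from h import *
p=np.load("tub.npy"); c,s=np.cos(p[2]),np.sin(p[2]); o=telemetry.get_obs(); d=o["position"][:2]-p[:2]
print("nose from foot",d@[c,s]+.0625-.061,"y",d@[-s,c]); plan(.5286,.2618,.1035,22.9)
c,im=snap("wrist"); t,ti=snap("top")
cv2.imwrite("pics/p4.png",np.hstack([cv2.resize(ti[130:250,170:290],(400,400)),im[0:400,120:520]]))
E
```

```text
time: 10.22
position: [0.5493, 0.2707, 0.1033]
tool_rot: [0.98, 0.199, 0.0, -0.0]
ft_force: [0.3, 0.6, -0.4]
grip_width: 0.0239
grip_force: 49.9
time: 10.63
position: [0.5317, 0.2633, 0.1033]
tool_rot: [0.98, 0.199, -0.001, 0.0]
ft_force: [-0.1, -0.7, 0.9]
grip_width: 0.0235
grip_force: 49.9
nose from foot 0.0034265343734011244 y 0.04118001151942463
shift [-3.5  0.2 -0.2] roll 0.08 psi 22.98 pos [0.5317 0.2633 0.1033] t 10.63 |s| 3 q [ 0.27  0.67  1.62 -0.    0.85  1.44]
```

View pics/p4.png

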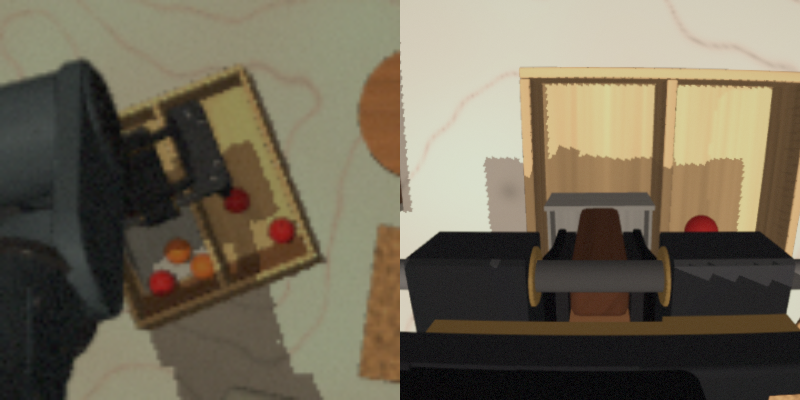

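The left panel (top view) shows the pan under the three left pearls, at (178,250), (203,265) and (160,283), all near the nose. Next I climb the slope.

```bash
python3 -m creep '[{"translation":[-2,0,0],"roll":0,"gripper":10},{"translation":[-3.5,0,0],"roll":0,"gripper":10},{"translation":[-3.5,0,0],"roll":0,"gripper":10}]' 50
python3 -m creep '[{"translation":[-6,0,-6],"roll":0,"gripper":10},{"translation":[-12,0,-12],"roll":0,"gripper":10},{"translation":[-18,0,-18],"roll":0,"gripper":10},{"translation":[-23,0,-24],"roll":0,"gripper":10},{"translation":[-23,0,-26],"roll":0,"gripper":10}]' 50
python3 - <<'E'
from h import *
p=np.load("tub.npy"); c,s=np.cos(p[2]),np.sin(p[2]); o=telemetry.get_obs(); d=o["position"][:2]-p[:2]
print("nose from foot",d@[c,s]+.0625-.061,"y",d@[-s,c],"z",o["position"][2])
t,ti=snap("top"); s,si=snap("scene")
cv2.imwrite("pics/p5.png",np.hstack([cv2.resize(ti[130:250,170:290],(400,400),interpolation=cv2.INTER_CUBIC),cv2.resize(si[230:380,300:450],(400,400),interpolation=cv2.INTER_CUBIC)]))
E
```

```text
time: 10.98
position: [0.5297, 0.2624, 0.1034]
tool_rot: [0.98, 0.199, 0.001, -0.0]
ft_force: [1.6, 0.3, -1.7]
grip_width: 0.0238
grip_force: 49.9
time: 11.4
position: [0.507, 0.253, 0.1307]
tool_rot: [0.98, 0.199, 0.0, -0.0]
ft_force: [-0.5, 0.1, -0.9]
grip_width: 0.0233
grip_force: 49.9
nose from foot -0.023350415537717703 y 0.041262068985153416 z 0.13067307857510754
```

View pics/p5.png

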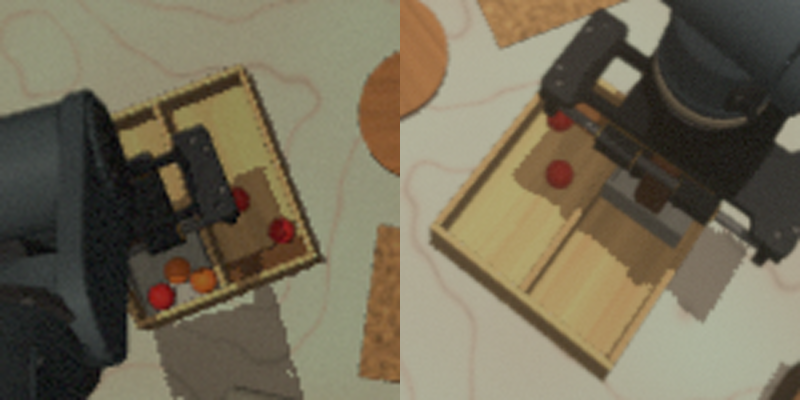

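The top view (left) still shows all three pearls on the pan, at (178,270), (203,280) and (161,297), with the nose now near the end wall. Next I lift to the top of the wall and use it to tip the nose up a few degrees in the grip.

```bash
cat >> h.py <<'E'
def pearls(ci=None,z=.017):
    "blobs of red/orange pearls in the top picture: pixel, area, world at z"
    c,im=ci or snap("top"); hsv=cv2.cvtColor(im,cv2.COLOR_BGR2HSV)
    m=(((hsv[...,0]<16)|(hsv[...,0]>172))&(hsv[...,1]>160)&(hsv[...,2]>70)).astype(np.uint8)
    m[:, :150]=0; m[:130]=0; m[262:]=0
    n,l,st,ce=cv2.connectedComponentsWithStats(m)
    for i in range(1,n):
        if st[i,4]>12: print("blob",np.round(ce[i],1),st[i,4],np.round(back(c,ce[i],z)[0],3))
    return c,im
E
python3 -m creep '[{"translation":[-0.5,0,-4],"roll":0,"gripper":10},{"translation":[-0.5,0,-9],"roll":0,"gripper":10},{"translation":[-0.5,0,-14],"roll":0,"gripper":10},{"translation":[-0.5,0,-18],"roll":0,"gripper":10},{"translation":[-0.5,0,-20],"roll":0,"gripper":10}]' 50
python3 - <<'E'
from h import *
p=np.load("tub.npy"); c,s=np.cos(p[2]),np.sin(p[2]); o=telemetry.get_obs(); d=o["position"][:2]-p[:2]
print("nose from foot",d@[c,s]+.0625-.061,"y",d@[-s,c],"z",o["position"][2],"bottom",o["position"][2]-.0985)
pearls(z=.066)
E
```

```text
time: 11.92
position: [0.5074, 0.253, 0.15]
tool_rot: [0.98, 0.199, -0.0, 0.0]
ft_force: [-0.6, -0.0, -1.9]
grip_width: 0.0239
grip_force: 49.9
nose from foot -0.023018924076974256 y 0.04116158616750385 z 0.1499799410608951 bottom 0.051479941060895096
blob [298.3 163.8] 832 [0.62  0.016 0.066]
blob [431.2 179.4] 74 [ 0.579 -0.372  0.066]
blob [241.4 189.3] 29 [0.543 0.18  0.066]
blob [254.6 199.9] 60 [0.512 0.141 0.066]
blob [225.4 211.5] 89 [0.477 0.224 0.066]
blob [216.3 218.1] 47 [0.458 0.25  0.066]
```

```bash
python3 -m creep '[{"translation":[0,0,-1],"roll":0,"gripper":10},{"translation":[-2,0,-1.5],"roll":0,"gripper":10},{"translation":[-4,0,-1.5],"roll":0,"gripper":10},{"translation":[-5.5,0,-1.5],"roll":0,"gripper":10},{"translation":[-5.5,0,-1.5],"roll":0,"gripper":10}]' 15
python3 -m creep '[{"translation":[0,0,2],"roll":0,"gripper":10},{"translation":[0,0,4],"roll":0,"gripper":10},{"translation":[0,0,6],"roll":0,"gripper":10},{"translation":[0,0,6.5],"roll":0,"gripper":10},{"translation":[0,0,6.5],"roll":0,"gripper":10}]' 15
python3 - <<'E'
from h import *
p=np.load("tub.npy"); c,s=np.cos(p[2]),np.sin(p[2]); o=telemetry.get_obs(); d=o["position"][:2]-p[:2]
print("nose from foot",d@[c,s]+.0625-.061,"y",d@[-s,c],"z",o["position"][2],"bottom",o["position"][2]-.0985,o["ft_force"])
pearls(z=.066)
E
```

```text
time: 12.38
position: [0.5016, 0.2506, 0.1506]
tool_rot: [0.98, 0.199, -0.001, 0.0]
ft_force: [0.3, -0.5, -1.2]
grip_width: 0.0243
grip_force: 15.0
time: 12.8
position: [0.5052, 0.2519, 0.146]
tool_rot: [0.98, 0.199, 0.003, -0.0]
ft_force: [1.8, 1.7, 5.3]
grip_width: 0.0241
grip_force: 15.0
nose from foot -0.025511181597265363 y 0.04094721803165809 z 0.14598988172311936 bottom 0.047489881723119354 [1.82217301 1.74482933 5.31644469]
blob [298.1 163.9] 790 [0.619 0.017 0.066]
blob [431.2 179.4] 74 [ 0.579 -0.372  0.066]
blob [241.7 189.3] 30 [0.543 0.179 0.066]
blob [254.8 199.7] 55 [0.513 0.14  0.066]
blob [226.4 213.3] 93 [0.472 0.221 0.066]
blob [217.2 219.5] 47 [0.454 0.247 0.066]
```

```bash
python3 -m creep '[{"translation":[0,0,0],"roll":0,"gripper":10},{"translation":[0,0,0],"roll":0,"gripper":10},{"translation":[0,0,0],"roll":0,"gripper":10}]' 15
python3 - <<'E'
from h import *
p=np.load("tub.npy"); c,s=np.cos(p[2]),np.sin(p[2]); o=telemetry.get_obs(); d=o["position"][:2]-p[:2]
print("nose from foot",d@[c,s]+.0625-.061,"y",d@[-s,c],"z",o["position"][2],"bottom",o["position"][2]-.0985,o["ft_force"],o["moment"])
pearls(z=.066)
cw,w=snap("wrist","w6.png"); print([(np.round(b["bbox"],1),b["p"]) for b in viewer.recognise("wrist","scoop")][:3])
E
```

```text
time: 13.1
position: [0.5052, 0.2519, 0.146]
tool_rot: [0.98, 0.199, 0.003, -0.001]
ft_force: [1.9, 1.9, 4.8]
grip_width: 0.024
grip_force: 15.0
nose from foot -0.02550903702934107 y 0.04096454002522045 z 0.14598783160318118 bottom 0.04748783160318118 [1.85213168 1.89211959 4.79906982] [ 0.28332656 -0.12480876  0.02814213]
blob [298.  163.8] 802 [0.62  0.017 0.066]
blob [431.1 179.4] 75 [ 0.578 -0.372  0.066]
blob [241.6 189.1] 28 [0.543 0.179 0.066]
blob [254.3 201.1] 79 [0.509 0.142 0.066]
blob [223.2 215.4] 140 [0.466 0.23  0.066]
[(array([267.4, 200.9, 106.1, 113. ]), 0.94)]
```

Run:
```python
from h import *
a=cv2.imread("pics/p4.png")[:, 400:]; b=cv2.imread("pics/w6.png")[:,120:520]
def colprof(im,u): 
    g=cv2.cvtColor(im,cv2.COLOR_BGR2GRAY).astype(float); return g[170:240,u-120:u-112].mean(1)
for u in (275,345):
    for n,im in(("p4",a),("w6",b)): print(u,n,colprof(im,u).astype(int).tolist())
```

```text
275 p4 [124, 124, 124, 125, 124, 124, 124, 124, 124, 125, 124, 125, 124, 125, 124, 125, 124, 124, 125, 125, 125, 123, 108, 85, 76, 75, 76, 76, 76, 76, 75, 76, 76, 76, 76, 80, 107, 122, 123, 123, 124, 124, 124, 123, 123, 122, 123, 123, 122, 122, 122, 122, 122, 122, 121, 121, 121, 119, 109, 85, 61, 52, 49, 40, 38, 32, 26, 22, 15, 14]
275 w6 [128, 127, 127, 128, 127, 126, 127, 127, 128, 127, 127, 127, 128, 127, 127, 127, 127, 126, 127, 126, 127, 127, 126, 126, 127, 126, 119, 97, 77, 75, 74, 74, 74, 74, 74, 75, 75, 74, 79, 106, 121, 123, 123, 123, 124, 124, 122, 123, 123, 123, 123, 122, 122, 121, 122, 122, 121, 121, 110, 85, 59, 49, 45, 39, 33, 28, 21, 16, 16, 14]
345 p4 [126, 126, 126, 127, 126, 127, 126, 126, 126, 126, 125, 126, 126, 125, 125, 125, 124, 125, 124, 125, 124, 120, 98, 78, 74, 74, 75, 74, 75, 74, 75, 74, 76, 76, 76, 93, 116, 125, 126, 126, 125, 124, 124, 125, 125, 124, 124, 125, 123, 124, 124, 125, 124, 124, 124, 123, 124, 123, 123, 123, 118, 89, 43, 20, 18, 19, 16, 18, 19, 18]
345 w6 [119, 119, 119, 119, 118, 118, 119, 118, 119, 119, 118, 118, 119, 118, 119, 118, 118, 118, 118, 118, 118, 117, 117, 118, 118, 116, 106, 86, 74, 73, 73, 74, 75, 74, 73, 74, 74, 73, 77, 107, 123, 125, 125, 125, 124, 125, 124, 124, 124, 124, 124, 124, 124, 123, 124, 124, 123, 123, 123, 122, 117, 88, 41, 19, 16, 20, 18, 19, 19, 16]
```

```bash
python3 -m creep '[{"translation":[-1,0,1],"roll":0,"gripper":10},{"translation":[-2,0,2],"roll":0,"gripper":10},{"translation":[-2,0,4],"roll":0,"gripper":10},{"translation":[-2,0,5],"roll":0,"gripper":10},{"translation":[-2,0,5],"roll":0,"gripper":10}]' 8
python3 - <<'E'
from h import *
p=np.load("tub.npy"); c,s=np.cos(p[2]),np.sin(p[2]); o=telemetry.get_obs(); d=o["position"][:2]-p[:2]
print("nose from foot",d@[c,s]+.0625-.061,"y",d@[-s,c],"z",o["position"][2],"bottom",o["position"][2]-.0985,o["ft_force"],o["moment"])
pearls(z=.066)
cw,w=snap("wrist","w7.png"); g=cv2.cvtColor(w,cv2.COLOR_BGR2GRAY)
for u in(275,345): print(g[186:216,u:u+8].mean(1).astype(int).tolist())
E
```

```text
time: 13.67
position: [0.5063, 0.2522, 0.1422]
tool_rot: [0.98, 0.199, 0.007, -0.001]
ft_force: [5.3, 3.6, 7.0]
grip_width: 0.024
grip_force: 8.0
nose from foot -0.024307662677855738 y 0.04081602527978941 z 0.14216148748119206 bottom 0.04366148748119206 [5.33516689 3.5650325  6.97813722] [ 0.68218563 -0.79343825 -0.01845918]
blob [297.7 164.1] 783 [0.619 0.018 0.066]
blob [431.2 179.4] 74 [ 0.579 -0.372  0.066]
blob [241.8 189.3] 27 [0.543 0.179 0.066]
blob [255.1 199.8] 63 [0.512 0.14  0.066]
blob [225.4 211.5] 88 [0.477 0.224 0.066]
blob [216.6 217.9] 44 [0.458 0.249 0.066]
[125, 126, 126, 126, 126, 125, 125, 125, 125, 126, 126, 125, 125, 123, 102, 77, 71, 72, 73, 72, 72, 72, 73, 75, 91, 112, 120, 122, 123, 122]
[117, 118, 117, 117, 117, 117, 117, 117, 117, 116, 117, 117, 117, 115, 96, 75, 71, 71, 72, 72, 71, 71, 71, 74, 90, 114, 124, 124, 125, 124]
```

```bash
python3 -m creep '[{"translation":[0,0,0],"roll":0,"gripper":10},{"translation":[1,0,0],"roll":0,"gripper":10},{"translation":[2,0,-1],"roll":0,"gripper":10},{"translation":[3,0,-3],"roll":0,"gripper":10},{"translation":[3,0,-5],"roll":0,"gripper":10}]' 50
python3 -m creep '[{"translation":[0,0,-3],"roll":0,"gripper":10},{"translation":[0,0,-6],"roll":0,"gripper":10},{"translation":[0,0,-10],"roll":0,"gripper":10},{"translation":[0,0,-14],"roll":0,"gripper":10},{"translation":[0,0,-17],"roll":0,"gripper":10}]' 50
python3 - <<'E'
from h import *
p=np.load("tub.npy"); c,s=np.cos(p[2]),np.sin(p[2]); o=telemetry.get_obs(); d=o["position"][:2]-p[:2]
print("nose from foot",d@[c,s]+.0625-.061,"y",d@[-s,c],"z",o["position"][2],"bottom",o["position"][2]-.0985,o["ft_force"],o["moment"])
pearls(z=.08)
cw,w=snap("wrist","w8.png"); g=cv2.cvtColor(w,cv2.COLOR_BGR2GRAY)
for u in(275,345): print(g[186:216,u:u+8].mean(1).astype(int).tolist())
E
```

```text
time: 14.18
position: [0.5025, 0.251, 0.1439]
tool_rot: [0.98, 0.199, -0.001, 0.0]
ft_force: [0.3, -0.4, -1.2]
grip_width: 0.0239
grip_force: 50.0
time: 14.6
position: [0.5033, 0.2513, 0.1618]
tool_rot: [0.98, 0.199, 0.0, -0.0]
ft_force: [0.2, -0.0, -1.5]
grip_width: 0.0238
grip_force: 50.0
nose from foot -0.027472275102639998 y 0.041142990824627704 z 0.1618131762212988 bottom 0.06331317622129878 [ 0.18142424 -0.00292048 -1.47846011] [-0.00824604 -0.05447723 -0.00675141]
blob [298.1 163.7] 825 [0.617 0.016 0.08 ]
blob [431.3 179.4] 75 [ 0.576 -0.368  0.08 ]
blob [241.5 189.5] 34 [0.54  0.177 0.08 ]
blob [254.2 200.7] 69 [0.508 0.14  0.08 ]
blob [223.4 207.1] 61 [0.489 0.228 0.08 ]
blob [209.1 208.3] 27 [0.485 0.268 0.08 ]
[119, 119, 118, 120, 119, 119, 120, 118, 118, 118, 118, 117, 118, 116, 98, 77, 73, 73, 73, 73, 72, 73, 74, 76, 91, 114, 122, 123, 121, 101]
[119, 120, 119, 120, 119, 120, 120, 119, 119, 119, 120, 119, 120, 118, 99, 76, 71, 72, 72, 73, 72, 72, 73, 73, 86, 112, 124, 125, 125, 125]
```

```bash
python3 -m creep '[{"translation":[0,0,-8],"roll":0,"gripper":10},{"translation":[0,0,-25],"roll":0,"gripper":10},{"translation":[0,0,-45],"roll":0,"gripper":10},{"translation":[0,0,-65],"roll":0,"gripper":10},{"translation":[0,0,-85],"roll":0,"gripper":10}]' 55 >/dev/null
python3 -m creep '[{"translation":[0,0,-18],"roll":0,"gripper":10},{"translation":[0,0,-32],"roll":0,"gripper":10},{"translation":[0,0,-40],"roll":0,"gripper":10},{"translation":[0,0,-43],"roll":0,"gripper":10},{"translation":[0,0,-43],"roll":0,"gripper":10}]' 55
python3 - <<'E'
from h import *
plan(.546,-.2317,.290,-23)
pearls(z=.205)
E
```

```text
time: 15.53
position: [0.5034, 0.2513, 0.2899]
tool_rot: [0.98, 0.199, 0.001, -0.0]
ft_force: [0.7, -0.2, -1.1]
grip_width: 0.0237
grip_force: 55.0
shift [-1.494e+02  4.613e+02 -1.000e-01] roll 45.99 psi 22.99 pos [0.5034 0.2513 0.2899] t 15.53 |s| 485 q [ 0.26  0.39  1.53 -0.    1.22  1.43]
blob [298.2 163.7] 770 [0.592 0.011 0.205]
blob [431.3 179.4] 73 [ 0.556 -0.333  0.205]
blob [240.6 189.9] 45 [0.522 0.158 0.205]
blob [254.  198.6] 45 [0.5   0.122 0.205]
blob [211.7 201.8] 85 [0.49  0.231 0.205]
blob [196.2 203.3] 40 [0.486 0.27  0.205]
```

```bash
python3 -m creep '[{"translation":[-3,9,0],"roll":1,"gripper":10},{"translation":[-9,29,0],"roll":3,"gripper":10},{"translation":[-18,55,0],"roll":5.5,"gripper":10},{"translation":[-27,84,0],"roll":8.5,"gripper":10},{"translation":[-37,115,0],"roll":11.5,"gripper":10}]' 55 >/dev/null
python3 -m creep '[{"translation":[-3,24,0],"roll":2.3,"gripper":10},{"translation":[-5,48,0],"roll":4.6,"gripper":10},{"translation":[-8,72,0],"roll":6.9,"gripper":10},{"translation":[-11,96,0],"roll":9.2,"gripper":10},{"translation":[-13,120,0],"roll":11.5,"gripper":10}]' 55 >/dev/null
python3 -m creep '[{"translation":[2,24,0],"roll":2.3,"gripper":10},{"translation":[4,48,0],"roll":4.6,"gripper":10},{"translation":[7,72,0],"roll":6.9,"gripper":10},{"translation":[9,96,0],"roll":9.2,"gripper":10},{"translation":[11,120,0],"roll":11.5,"gripper":10}]' 55 >/dev/null
python3 -m creep '[{"translation":[7,23,0],"roll":2.3,"gripper":10},{"translation":[14,46,0],"roll":4.6,"gripper":10},{"translation":[20,68,0],"roll":6.9,"gripper":10},{"translation":[25,84,0],"roll":9.2,"gripper":10},{"translation":[29,95,0],"roll":11.5,"gripper":10}]' 55
python3 -m creep '[{"translation":[3,7,0],"roll":0,"gripper":10},{"translation":[3,12,0],"roll":0,"gripper":10},{"translation":[3,15,0],"roll":0,"gripper":10},{"translation":[3,15,0],"roll":0,"gripper":10}]' 55 >/dev/null
python3 - <<'E'
from h import *
plan(.546,-.2317,.290,-23)
s,si=snap("scene"); t,ti=pearls(z=.205)
cv2.imwrite("pics/p6.png",np.hstack([cv2.resize(ti[130:260,320:450],(400,400),interpolation=cv2.INTER_CUBIC),cv2.resize(si[20:190,210:380],(400,400),interpolation=cv2.INTER_CUBIC)]))
E
```

```text
time: 17.25
position: [0.5451, -0.2102, 0.2882]
tool_rot: [0.979, -0.202, -0.001, -0.0]
ft_force: [0.1, 0.1, -1.7]
grip_width: 0.0235
grip_force: 55.0
shift [ 7.1  6.8 -0.8] roll 0.01 psi -22.99 pos [ 0.5421 -0.2227  0.2892] t 17.58 |s| 10 q [-0.58  0.42  1.48  0.    1.24  1.39]
blob [297.7 164.3] 757 [0.591 0.012 0.205]
blob [428.3 180.9] 15 [ 0.552 -0.325  0.205]
blob [240.4 189.9] 45 [0.522 0.158 0.205]
blob [254.  201.5] 75 [0.493 0.122 0.205]
blob [244.4 209.1] 14 [0.473 0.146 0.205]
blob [227.6 215.6] 17 [0.456 0.189 0.205]
```

View pics/p6.png

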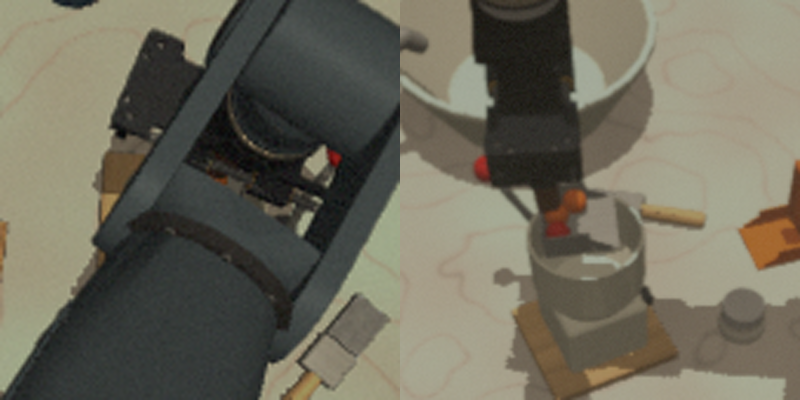

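The scene panel shows the three pearls at the back of the pan ((577,200), (558,215), (557,230)) above the hopper mouth. I make a small correction, then the flick.

```bash
python3 -m creep '[{"translation":[2,2,0],"roll":0,"gripper":10},{"translation":[4,4,0],"roll":0,"gripper":10},{"translation":[6,6,0],"roll":0,"gripper":10},{"translation":[7,7,0],"roll":0,"gripper":10},{"translation":[7,7,0],"roll":0,"gripper":10}]' 60 >/dev/null
python3 -m creep '[{"translation":[-28,0,0],"roll":0,"gripper":10},{"translation":[14,0,0],"roll":0,"gripper":10},{"translation":[55,0,0],"roll":0,"gripper":10},{"translation":[96,0,0],"roll":0,"gripper":10},{"translation":[137,0,0],"roll":0,"gripper":10}]' 60
python3 -m creep '[{"translation":[20,0,0],"roll":0,"gripper":10},{"translation":[20,0,0],"roll":0,"gripper":10},{"translation":[20,0,0],"roll":0,"gripper":10},{"translation":[20,0,0],"roll":0,"gripper":10}]' 60
python3 - <<'E'
from h import *
plan(.546,-.2317,.290,-23)
s,si=snap("scene"); t,ti=pearls(z=.12)
hsv=cv2.cvtColor(si,cv2.COLOR_BGR2HSV); m=(((hsv[...,0]<16)|(hsv[...,0]>172))&(hsv[...,1]>160)&(hsv[...,2]>70)).astype(np.uint8)
n,l,st,ce=cv2.connectedComponentsWithStats(m); print([(np.round(ce[i]).tolist(),int(st[i,4])) for i in range(1,n) if st[i,4]>12])
cv2.imwrite("pics/p7.png",np.hstack([cv2.resize(ti[130:260,320:450],(400,400),interpolation=cv2.INTER_CUBIC),cv2.resize(si[20:190,210:380],(400,400),interpolation=cv2.INTER_CUBIC)]))
E
```

```text
time: 18.52
position: [0.6733, -0.2861, 0.2895]
tool_rot: [0.98, -0.2, -0.0, -0.0]
ft_force: [1.2, -1.5, -1.6]
grip_width: 0.0236
grip_force: 60.0
time: 18.85
position: [0.69, -0.2931, 0.2886]
tool_rot: [0.98, -0.199, -0.001, -0.0]
ft_force: [0.9, 0.3, -1.6]
grip_width: 0.0236
grip_force: 60.0
shift [-156.5   -0.3   -1. ] roll -0.01 psi -23.01 pos [ 0.69   -0.2931  0.2886] t 18.85 |s| 157 q [-0.55  0.67  1.02 -0.    1.46  1.42]
blob [301.7 157.4] 435 [0.627 0.005 0.12 ]
blob [240.4 189.7] 48 [0.534 0.173 0.12 ]
blob [230.9 215.1] 15 [0.463 0.197 0.12 ]
blob [220.2 219. ] 36 [0.452 0.226 0.12 ]
[([246.0, 91.0], 72), ([382.0, 91.0], 38), ([368.0, 121.0], 357), ([232.0, 172.0], 24), ([360.0, 273.0], 78), ([359.0, 295.0], 76)]
```

Run:
```python
from h import *
print(back(cam("scene"),[(232,172)],.012),back(cam("scene"),[(232,172)],.205))
print(proj(cam("scene"),[[.69,-.293,.29],[.665,-.28,.2]]))
```

```text
[[ 0.66280309 -0.25735787  0.012     ]] [[ 0.68725697 -0.11488603  0.205     ]]
[[190.64088765  88.36469677]
 [213.17705725 117.71010393]]
```

View pics/p7.png

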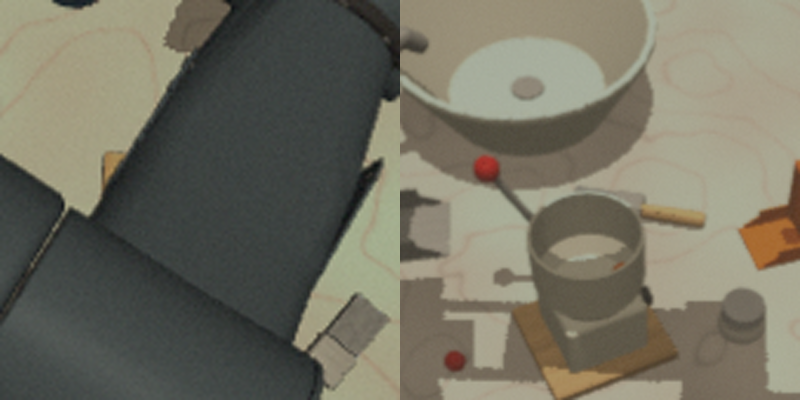

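The scene panel shows one red pearl on the counter at (455,360), at world (0.663, -0.257), and an orange one inside the hopper at (618,267). I check that the stray has stopped and look for the third pearl.

```bash
cat >> h.py <<'E'
def blobs(im,smin=150,amin=8):
    hsv=cv2.cvtColor(im,cv2.COLOR_BGR2HSV); H=hsv[...,0]
    for nm,m in(("red",(H<6)|(H>172)),("orange",(H>=6)&(H<16))):
        m=(m&(hsv[...,1]>smin)&(hsv[...,2]>60)).astype(np.uint8); n,l,st,ce=cv2.connectedComponentsWithStats(m)
        print(nm,[(np.round(ce[i],1).tolist(),st[i].tolist()) for i in range(1,n) if st[i,4]>amin])
E
python3 -m creep '[{"translation":[0,0,0],"roll":0,"gripper":10},{"translation":[0,0,0],"roll":0,"gripper":10},{"translation":[0,0,0],"roll":0,"gripper":10}]' 60 >/dev/null
python3 - <<'E'
from h import *
s,si=snap("scene","s9.png"); blobs(si)
c,wi=snap("wrist","w9.png"); blobs(wi)
print("hopper floor/rim centre in scene px",proj(s,[[.506,-.2155,.093],[.506,-.2155,.175]]), "hopper in wrist",proj(c,[[.506,-.2155,.175],[.663,-.257,.012]]))
g=cv2.cvtColor(wi,cv2.COLOR_BGR2GRAY)
for u in(275,345): print(g[186:216,u:u+8].mean(1).astype(int).tolist())
E
```

```text
red [([246.4, 91.0], [242, 87, 10, 9, 77]), ([229.3, 172.9], [226, 170, 7, 7, 39]), ([359.9, 273.4], [356, 269, 9, 10, 65]), ([359.2, 294.9], [355, 291, 9, 9, 66])]
orange [([381.9, 91.1], [378, 88, 9, 7, 48]), ([381.2, 99.8], [379, 97, 5, 6, 12]), ([368.4, 121.1], [355, 108, 30, 26, 426]), ([363.1, 271.3], [357, 268, 12, 10, 22])]
red [([300.1, 191.2], [292, 183, 17, 17, 235])]
orange [([81.9, 195.5], [72, 186, 15, 21, 71]), ([40.2, 212.8], [20, 196, 40, 33, 994]), ([6.0, 236.1], [0, 230, 22, 13, 100]), ([123.4, 298.7], [113, 291, 19, 21, 131]), ([318.9, 300.4], [291, 293, 57, 17, 790])]
hopper floor/rim centre in scene px [[290.55438028 141.06047454]
 [288.74344161 118.90264525]] hopper in wrist [[320.00322301 398.63114384]
 [301.50874377 195.41885537]]
[197, 198, 199, 200, 200, 201, 200, 201, 200, 201, 200, 201, 200, 197, 158, 85, 66, 67, 66, 65, 66, 66, 66, 69, 83, 103, 111, 112, 111, 112]
[133, 133, 136, 136, 134, 136, 137, 137, 141, 141, 138, 135, 134, 134, 108, 70, 64, 65, 65, 65, 65, 65, 66, 68, 84, 105, 114, 115, 114, 114]
```

```bash
python3 -m creep '[{"translation":[10,-13,15],"roll":-4,"gripper":10},{"translation":[24,-28,35],"roll":-9,"gripper":10},{"translation":[40,-46,55],"roll":-14,"gripper":10},{"translation":[50,-58,75],"roll":-18,"gripper":10},{"translation":[55,-63,88],"roll":-19.4,"gripper":10}]' 60 >/dev/null
python3 -m creep '[{"translation":[0,0,0],"roll":0,"gripper":10},{"translation":[0,0,0],"roll":0,"gripper":10},{"translation":[0,0,0],"roll":0,"gripper":10}]' 60
python3 - <<'E'
from h import *
s,si=snap("scene"); blobs(si)
c,wi=snap("wrist"); blobs(wi); t,ti=snap("top","t10.png"); blobs(ti[140:262,330:450])
plan(.765,-.256,.15,-3.6)
b=[i for i in [viewer.recognise("scene","pearl0")]][0]; print([(np.round(d["bbox"]).tolist(),round(d["p"],2)) for d in b][:6])
E
```

```text
time: 19.97
position: [0.7659, -0.2583, 0.2028]
tool_rot: [0.999, -0.032, 0.001, 0.001]
ft_force: [-0.3, -0.5, -0.7]
grip_width: 0.0238
grip_force: 60.0
red [([246.4, 90.9], [242, 87, 10, 9, 74]), ([229.1, 172.9], [226, 170, 7, 7, 43]), ([359.9, 273.4], [356, 269, 9, 10, 67]), ([359.2, 295.0], [355, 291, 9, 9, 65])]
orange [([382.0, 93.1], [378, 88, 9, 16, 64]), ([380.3, 108.5], [378, 105, 5, 9, 13]), ([367.9, 121.4], [355, 111, 30, 23, 392]), ([356.9, 270.2], [355, 268, 6, 7, 10]), ([364.2, 272.0], [362, 268, 5, 10, 12])]
red []
orange [([60.4, 181.0], [48, 168, 19, 31, 145]), ([12.4, 199.1], [0, 178, 31, 43, 1015]), ([318.7, 300.3], [291, 293, 57, 17, 759]), ([88.9, 315.1], [78, 303, 25, 26, 337])]
red [([101.3, 39.5], [97, 35, 10, 10, 78])]
orange []
shift [-1.5 -2.5 53.9] roll -0.11 psi -3.71 pos [ 0.7662 -0.2585  0.2039] t 20.12 |s| 54 q [-0.46  0.83  0.91 -0.    1.39  1.17]
[([357.0, 268.0, 10.0, 13.0], 0.61), ([227.0, 172.0, 6.0, 2.0], 0.47), ([357.0, 290.0, 9.0, 7.0], 0.44)]
```

Run:
```python
from h import *
s,si=snap("scene","s11.png"); hsv=cv2.cvtColor(si,cv2.COLOR_BGR2HSV)
print(back(s,[(229.1,172.9)],.012))
reg=hsv[90:165,262:326]; m=(reg[...,0]<18)&(reg[...,1]>110); ys,xs=np.nonzero(m); print("hopper",[(x+262,y+90,reg[y,x].tolist()) for x,y in zip(xs,ys)][:40])
ct,ti=snap("top"); print("top at hopper",ti[200,382], "rim px",proj(ct,[[.506,-.2155,.175],[.506,-.2155,.093]]))
print("pan px scene",proj(s,[[.70,-.256,.11],[.74,-.256,.115],[.766,-.258,.2]]),"top",proj(ct,[[.70,-.256,.11],[.74,-.256,.115]]))
```

```text
[[ 0.67060647 -0.25832431  0.012     ]]
hopper [(np.int64(313), np.int64(110), [17, 112, 139]), (np.int64(316), np.int64(110), [16, 116, 156]), (np.int64(317), np.int64(110), [17, 118, 156]), (np.int64(318), np.int64(110), [17, 113, 151]), (np.int64(319), np.int64(110), [17, 116, 136]), (np.int64(320), np.int64(110), [17, 114, 150]), (np.int64(314), np.int64(111), [17, 115, 122]), (np.int64(315), np.int64(111), [17, 120, 127]), (np.int64(316), np.int64(111), [17, 121, 133]), (np.int64(317), np.int64(111), [17, 115, 137]), (np.int64(318), np.int64(111), [17, 118, 140]), (np.int64(320), np.int64(111), [17, 118, 145]), (np.int64(321), np.int64(111), [17, 115, 153]), (np.int64(323), np.int64(111), [17, 115, 158]), (np.int64(324), np.int64(111), [17, 113, 160]), (np.int64(325), np.int64(111), [17, 114, 154]), (np.int64(319), np.int64(112), [17, 113, 122]), (np.int64(320), np.int64(112), [17, 115, 124]), (np.int64(321), np.int64(112), [17, 115, 131]), (np.int64(322), np.int64(112), [17, 117, 135]), (np.int64(324), np.int64(112), [17, 115, 142]), (np.int64(325), np.int64(112), [17, 117, 144
[... 422 characters left out ...]
, 116, 134]), (np.int64(269), np.int64(157), [17, 116, 125]), (np.int64(270), np.int64(157), [17, 118, 119]), (np.int64(316), np.int64(157), [17, 114, 125]), (np.int64(317), np.int64(157), [17, 116, 125]), (np.int64(318), np.int64(157), [16, 113, 126]), (np.int64(319), np.int64(157), [17, 112, 123]), (np.int64(268), np.int64(158), [17, 115, 131]), (np.int64(270), np.int64(158), [17, 114, 125]), (np.int64(316), np.int64(158), [17, 116, 123])]
top at hopper [65 67 59] rim px [[383.90160516 199.28504593]
 [379.12243225 202.5343838 ]]
pan px scene [[210.96669472 155.01065318]
 [194.61365547 160.13117899]
 [173.3799949  140.70747072]] top [[394.00217725 134.14142691]
 [394.2110106  119.91298252]]
```

```bash
python3 -m creep '[{"translation":[0,0,20],"roll":0,"gripper":10},{"translation":[0,0,45],"roll":0,"gripper":10},{"translation":[0,0,70],"roll":0,"gripper":10},{"translation":[0,0,90],"roll":0,"gripper":10},{"translation":[0,0,98],"roll":0,"gripper":10}]' 60 >/dev/null
python3 -m creep '[{"translation":[0,0,2],"roll":0,"gripper":10},{"translation":[0,0,3],"roll":0,"gripper":10},{"translation":[0,0,4],"roll":0,"gripper":10},{"translation":[0,0,5],"roll":0,"gripper":10},{"translation":[0,0,5],"roll":0,"gripper":10}]' 60
python3 - <<'E'
from h import *
plan(.765,-.256,.1,-3.6); c,wi=snap("wrist"); blobs(wi); s,si=snap("scene"); blobs(si)
E
```

```text
time: 21.1
position: [0.7669, -0.2576, 0.1001]
tool_rot: [1.0, -0.032, 0.001, 0.001]
ft_force: [-0.3, -0.0, -2.2]
grip_width: 0.0237
grip_force: 60.0
shift [-2.  -1.4  0.1] roll -0.01 psi -3.61 pos [ 0.7669 -0.2576  0.1001] t 21.1 |s| 2 q [-0.46  0.93  0.99  0.    1.22  1.17]
red [([327.5, 317.8], [315, 313, 26, 9, 167])]
orange [([318.9, 300.3], [291, 293, 57, 16, 738]), ([327.5, 322.0], [315, 322, 26, 1, 26])]
red [([246.4, 91.0], [242, 87, 10, 9, 78]), ([229.0, 172.9], [226, 170, 7, 7, 42]), ([359.8, 273.5], [356, 269, 9, 10, 68]), ([359.2, 295.0], [355, 291, 9, 9, 65])]
orange [([371.7, 115.7], [355, 88, 32, 46, 578])]
```

```bash
python3 -m creep '[{"translation":[0,0,1],"roll":0,"gripper":10},{"translation":[0,0,1.5],"roll":0,"gripper":10},{"translation":[0,0,1.5],"roll":0,"gripper":10}]' 20
python3 -m creep '[{"translation":[0,0,0],"roll":0,"gripper":34},{"translation":[0,0,0],"roll":0,"gripper":34},{"translation":[0,0,0],"roll":0,"gripper":34},{"translation":[0,0,0],"roll":0,"gripper":34},{"translation":[0,0,0],"roll":0,"gripper":34}]' 20
python3 - <<'E'
from h import *
plan(.765,-.256,.1,-3.6); c,wi=snap("wrist","w12.png"); blobs(wi); print(proj(c,[[.6706,-.258,.012]]))
g=cv2.cvtColor(wi,cv2.COLOR_BGR2GRAY)
for u in(275,345): print(g[176:216,u:u+8].mean(1).astype(int).tolist())
E
```

```text
time: 21.45
position: [0.7662, -0.2571, 0.097]
tool_rot: [1.0, -0.031, 0.0, 0.0]
ft_force: [0.0, 0.3, -0.9]
grip_width: 0.0236
grip_force: 20.0
time: 21.87
position: [0.7662, -0.2572, 0.097]
tool_rot: [1.0, -0.032, 0.0, 0.0]
ft_force: [0.1, 0.3, -0.5]
grip_width: 0.0332
grip_force: 0.0
shift [-1.3 -1.1 -3. ] roll -0.01 psi -3.61 pos [ 0.7662 -0.2572  0.097 ] t 21.87 |s| 3 q [-0.46  0.93  0.99 -0.    1.22  1.17]
red []
orange [([319.1, 307.1], [291, 293, 57, 29, 1388])]
[[328.60741659 325.94981783]]
[139, 139, 139, 138, 137, 136, 135, 134, 134, 134, 133, 132, 132, 132, 132, 134, 136, 137, 138, 139, 139, 139, 139, 138, 122, 94, 73, 71, 70, 72, 72, 72, 71, 71, 71, 71, 73, 72, 74, 88]
[140, 140, 140, 140, 140, 140, 140, 140, 141, 140, 140, 140, 140, 140, 140, 140, 141, 141, 140, 140, 140, 141, 141, 139, 123, 93, 72, 70, 70, 71, 71, 72, 71, 70, 70, 70, 71, 71, 71, 83]
```

```bash
python3 -m creep '[{"translation":[-3,0,0],"roll":0,"gripper":34},{"translation":[-5,0,0],"roll":0,"gripper":34},{"translation":[-5,0,0],"roll":0,"gripper":34}]' 20 >/dev/null
python3 -m creep '[{"translation":[0,0,0],"roll":0,"gripper":10},{"translation":[0,0,0],"roll":0,"gripper":10},{"translation":[0,0,0],"roll":0,"gripper":10},{"translation":[0,0,0],"roll":0,"gripper":10},{"translation":[0,0,0],"roll":0,"gripper":10}]' 50
python3 -m creep '[{"translation":[-4,0,-0.3],"roll":0,"gripper":10},{"translation":[-12,0,-0.3],"roll":0,"gripper":10},{"translation":[-20,0,-0.3],"roll":0,"gripper":10},{"translation":[-28,0,-0.3],"roll":0,"gripper":10},{"translation":[-36,0,-0.3],"roll":0,"gripper":10}]' 50
python3 - <<'E'
from h import *
plan(.765,-.256,.1,-3.6); c,wi=snap("wrist","w13.png")
g=cv2.cvtColor(wi,cv2.COLOR_BGR2GRAY)
for u in(275,345): print(g[176:216,u:u+8].mean(1).astype(int).tolist())
s,si=snap("scene"); blobs(si); ct,ti=snap("top"); blobs(ti[140:262,330:450],120)
E
```

```text
time: 22.58
position: [0.7612, -0.2569, 0.0969]
tool_rot: [1.0, -0.032, 0.0, 0.0]
ft_force: [0.0, 0.8, -0.4]
grip_width: 0.024
grip_force: 50.0
time: 23.0
position: [0.7246, -0.2544, 0.097]
tool_rot: [1.0, -0.032, -0.0, -0.0]
ft_force: [-0.4, -0.3, -1.4]
grip_width: 0.0238
grip_force: 50.0
shift [40.4 -1.  -3. ] roll -0.01 psi -3.61 pos [ 0.7246 -0.2544  0.097 ] t 23.0 |s| 41 q [-0.48  0.88  1.13  0.    1.14  1.15]
[141, 140, 140, 140, 140, 140, 140, 140, 140, 140, 140, 140, 140, 140, 140, 140, 139, 130, 103, 77, 73, 72, 73, 73, 72, 73, 72, 71, 74, 73, 73, 76, 102, 116, 118, 118, 118, 118, 119, 118]
[142, 142, 142, 142, 142, 142, 142, 142, 143, 142, 142, 143, 142, 142, 143, 143, 141, 133, 104, 76, 72, 70, 71, 72, 72, 71, 71, 71, 72, 73, 72, 76, 103, 119, 121, 121, 121, 120, 119, 119]
red [([246.3, 90.8], [242, 86, 10, 10, 81]), ([236.5, 170.3], [233, 167, 8, 8, 45]), ([359.8, 273.5], [356, 269, 9, 10, 70]), ([359.2, 295.0], [355, 291, 9, 9, 66])]
orange [([381.7, 95.6], [378, 88, 9, 21, 87]), ([368.1, 121.1], [355, 109, 30, 25, 404]), ([361.7, 271.0], [356, 268, 10, 10, 17])]
red [([101.2, 39.5], [96, 35, 11, 10, 82])]
orange []
```

```bash
python3 -m creep '[{"translation":[-6,0,0],"roll":0,"gripper":10},{"translation":[-12,0,0],"roll":0,"gripper":10},{"translation":[-18,0,0],"roll":0,"gripper":10},{"translation":[-24,0,0],"roll":0,"gripper":10},{"translation":[-30,0,0],"roll":0,"gripper":10}]' 50 >/dev/null
python3 -m creep '[{"translation":[-6,0,0],"roll":0,"gripper":10},{"translation":[-12,0,0],"roll":0,"gripper":10},{"translation":[-18,0,0],"roll":0,"gripper":10},{"translation":[-22,0,0],"roll":0,"gripper":10},{"translation":[-24,0,0],"roll":0,"gripper":10}]' 50
python3 - <<'E'
from h import *
plan(.642,-.25,.097,-3.6); s,si=snap("scene","s14.png"); blobs(si); 
print(back(s,[(246,146)],.012)); print("foot edge px",proj(s,[[.5814+.063*k,-.2207+.998*k,.014] for k in(-.065,-.037,0,.07)]),proj(s,[[.6,-.25,.012]]))
E
```

```text
time: 23.98
position: [0.6704, -0.2511, 0.0972]
tool_rot: [0.999, -0.032, -0.0, -0.0]
ft_force: [-0.6, 0.3, -1.7]
grip_width: 0.0238
grip_force: 50.0
shift [-28.5   0.7   0.2] roll -0.03 psi -3.63 pos [ 0.6704 -0.2511  0.0972] t 23.98 |s| 28 q [-0.51  0.81  1.29 -0.    1.04  1.12]
red [([246.5, 91.0], [242, 86, 10, 11, 83]), ([255.1, 163.4], [252, 160, 7, 8, 45]), ([359.8, 273.4], [356, 269, 9, 10, 66]), ([359.3, 294.9], [355, 291, 9, 9, 64])]
orange [([381.7, 94.3], [378, 88, 9, 19, 74]), ([368.3, 121.2], [355, 109, 30, 25, 413]), ([360.7, 271.0], [355, 266, 12, 12, 26])]
[[ 0.59501101 -0.32023733  0.012     ]]
foot edge px [[257.05032889 151.84188421]
 [260.7867484  159.28689593]
 [265.85879758 169.39544956]
 [275.89988031 189.41484075]] [[254.93860783 164.74615081]]
```

```bash
python3 -m creep '[{"translation":[-6,0,0],"roll":0,"gripper":10},{"translation":[-13,0,0],"roll":0,"gripper":10},{"translation":[-20,0,0],"roll":0,"gripper":10},{"translation":[-26,0,0],"roll":0,"gripper":10},{"translation":[-28,0,0],"roll":0,"gripper":10}]' 55
python3 - <<'E'
from h import *
plan(.642,-.25,.097,-3.6); s,si=snap("scene","s15.png"); blobs(si[:200]); ct,ti=snap("top","t15.png"); blobs(ti[140:262,330:450])
E
```

```text
time: 24.45
position: [0.6421, -0.2492, 0.0973]
tool_rot: [1.0, -0.031, -0.001, -0.0]
ft_force: [0.1, 0.1, -2.4]
grip_width: 0.0237
grip_force: 55.0
shift [0.  0.8 0.3] roll -0.01 psi -3.61 pos [ 0.6421 -0.2492  0.0973] t 24.45 |s| 1 q [-0.53  0.78  1.37 -0.    1.    1.1 ]
red [([246.4, 91.0], [242, 86, 10, 11, 85]), ([257.2, 162.8], [254, 160, 8, 7, 40])]
orange [([382.0, 91.1], [379, 88, 8, 7, 44]), ([368.2, 121.3], [355, 110, 30, 24, 409])]
red [([101.3, 39.5], [97, 35, 10, 10, 81])]
orange []
```

```bash
python3 -m creep '[{"translation":[0,0,-3],"roll":0,"gripper":10},{"translation":[0,0,-7],"roll":0,"gripper":10},{"translation":[0,0,-12],"roll":0,"gripper":10},{"translation":[0,0,-16],"roll":0,"gripper":10},{"translation":[0,0,-17],"roll":0,"gripper":10}]' 55
python3 - <<'E'
from h import *
plan(.642,-.25,.097,-3.6); s,si=snap("scene","s15.png"); blobs(si[:200])
E
python3 -m creep '[{"translation":[-3,0,0],"roll":0,"gripper":10},{"translation":[-6,0,0],"roll":0,"gripper":10},{"translation":[-8,0,0],"roll":0,"gripper":10},{"translation":[-9,0,0],"roll":0,"gripper":10},{"translation":[-9,0,0],"roll":0,"gripper":10}]' 10
python3 -m creep '[{"translation":[0,0,3],"roll":0,"gripper":10},{"translation":[0,0,6],"roll":0,"gripper":10},{"translation":[0,0,9],"roll":0,"gripper":10},{"translation":[0,0,10],"roll":0,"gripper":10},{"translation":[0,0,10],"roll":0,"gripper":10}]' 10
python3 - <<'E'
from h import *
plan(.642,-.25,.097,-3.6); s,si=snap("scene","s16.png"); blobs(si[:200])
c,wi=snap("wrist","w16.png"); g=cv2.cvtColor(wi,cv2.COLOR_BGR2GRAY)
for u in(275,345): print(g[176:216,u:u+8].mean(1).astype(int).tolist())
E
```

```text
time: 24.97
position: [0.6441, -0.2498, 0.1154]
tool_rot: [1.0, -0.031, 0.001, 0.001]
ft_force: [1.0, 0.2, -0.5]
grip_width: 0.0238
grip_force: 55.0
shift [-2.1  0.3 18.4] roll -0.01 psi -3.61 pos [ 0.6441 -0.2498  0.1154] t 24.97 |s| 19 q [-0.53  0.76  1.35 -0.    1.03  1.1 ]
red [([246.4, 91.0], [242, 86, 10, 11, 86]), ([254.8, 158.5], [251, 155, 8, 8, 49])]
orange [([382.0, 91.2], [378, 88, 9, 8, 46]), ([368.3, 121.1], [355, 109, 30, 25, 414])]
time: 25.43
position: [0.6338, -0.2487, 0.1139]
tool_rot: [0.999, -0.032, -0.0, -0.0]
ft_force: [0.8, -0.3, -1.5]
grip_width: 0.024
grip_force: 10.0
time: 25.85
position: [0.6386, -0.2497, 0.1069]
tool_rot: [0.999, -0.032, 0.005, 0.001]
ft_force: [5.3, 0.5, 5.3]
grip_width: 0.0243
grip_force: 10.0
shift [ 3.3  0.1 10. ] roll -0.07 psi -3.67 pos [ 0.6386 -0.2497  0.1069] t 25.85 |s| 11 q [-0.54  0.76  1.38  0.    0.99  1.1 ]
red [([246.4, 91.0], [242, 86, 10, 11, 85]), ([257.9, 159.4], [254, 157, 8, 6, 39])]
orange [([382.1, 91.0], [379, 88, 8, 7, 44]), ([381.4, 100.9], [379, 98, 6, 8, 16]), ([379.8, 109.1], [378, 107, 5, 5, 10]), ([368.3, 121.4], [355, 110, 30, 24, 406])]
[131, 131, 131, 131, 131, 131, 131, 131, 131, 130, 130, 130, 131, 131, 131, 131, 131, 130, 131, 130, 130, 130, 129, 114, 86, 67, 64, 65, 65, 64, 64, 65, 64, 64, 66, 78, 98, 108, 108, 109]
[133, 133, 133, 133, 133, 132, 132, 133, 132, 132, 132, 132, 132, 132, 130, 128, 128, 126, 123, 121, 120, 123, 126, 120, 92, 67, 63, 63, 64, 64, 64, 63, 63, 65, 65, 74, 99, 111, 112, 112]
```

```bash
python3 -m creep '[{"translation":[0,0,0],"roll":0,"gripper":10},{"translation":[1,0,0],"roll":0,"gripper":10},{"translation":[3,0,-2],"roll":0,"gripper":10},{"translation":[5,0,-6],"roll":0,"gripper":10},{"translation":[7,0,-10],"roll":0,"gripper":10}]' 55
python3 -m creep '[{"translation":[2,0,-5],"roll":0,"gripper":10},{"translation":[4,0,-12],"roll":0,"gripper":10},{"translation":[6,0,-20],"roll":0,"gripper":10},{"translation":[8,0,-30],"roll":0,"gripper":10},{"translation":[9,0,-40],"roll":0,"gripper":10}]' 55
python3 - <<'E'
from h import *
plan(.642,-.25,.29,-3.6); s,si=snap("scene","s17.png"); blobs(si[:200])
c,wi=snap("wrist","w17.png"); g=cv2.cvtColor(wi,cv2.COLOR_BGR2GRAY)
for u in(275,345): print(g[176:216,u:u+8].mean(1).astype(int).tolist())
E
```

```text
time: 26.37
position: [0.6407, -0.2489, 0.1135]
tool_rot: [1.0, -0.031, -0.001, -0.0]
ft_force: [-0.4, -0.5, -2.1]
grip_width: 0.0234
grip_force: 55.0
time: 26.78
position: [0.6507, -0.25, 0.1552]
tool_rot: [1.0, -0.032, 0.0, 0.0]
ft_force: [-0.0, -0.5, -0.8]
grip_width: 0.0237
grip_force: 55.0
shift [  -8.6    0.6 -134.8] roll -0.01 psi -3.61 pos [ 0.6507 -0.25    0.1552] t 26.78 |s| 135 q [-0.53  0.72  1.31 -0.    1.11  1.11]
red [([246.4, 90.9], [242, 86, 10, 11, 86]), ([237.5, 155.8], [234, 153, 7, 6, 22])]
orange [([381.9, 91.5], [379, 88, 8, 11, 49]), ([368.4, 121.3], [355, 110, 30, 24, 415])]
[133, 133, 132, 133, 133, 133, 133, 133, 133, 133, 133, 132, 133, 133, 133, 133, 133, 133, 133, 133, 132, 133, 131, 120, 92, 69, 65, 67, 67, 66, 66, 65, 67, 66, 66, 76, 98, 109, 110, 110]
[135, 136, 134, 136, 134, 135, 135, 135, 134, 134, 134, 135, 134, 134, 133, 130, 127, 126, 126, 128, 129, 131, 132, 123, 95, 69, 64, 63, 65, 66, 65, 65, 65, 65, 66, 76, 100, 112, 114, 113]
```

```bash
python3 -m creep '[{"translation":[0,0,-18],"roll":0,"gripper":10},{"translation":[0,0,-38],"roll":0,"gripper":10},{"translation":[0,0,-58],"roll":0,"gripper":10},{"translation":[0,0,-78],"roll":0,"gripper":10},{"translation":[0,0,-98],"roll":0,"gripper":10}]' 55 >/dev/null
python3 -m creep '[{"translation":[0,0,-18],"roll":0,"gripper":10},{"translation":[0,0,-30],"roll":0,"gripper":10},{"translation":[0,0,-38],"roll":0,"gripper":10},{"translation":[0,0,-40],"roll":0,"gripper":10},{"translation":[0,0,-40],"roll":0,"gripper":10}]' 55
python3 - <<'E'
from h import *
plan(.537,-.2175,.29,-3.6); s,si=snap("scene","s18.png"); blobs(si[:200]); ct,ti=snap("top"); blobs(ti[140:262,330:450])
E
```

```text
time: 27.72
position: [0.6502, -0.2498, 0.2922]
tool_rot: [1.0, -0.032, 0.0, 0.0]
ft_force: [0.0, -0.8, -1.2]
grip_width: 0.024
grip_force: 55.0
shift [-115.   -25.1    2.2] roll -0.02 psi -3.62 pos [ 0.6502 -0.2498  0.2922] t 27.72 |s| 118 q [-0.53  0.58  1.18  0.    1.38  1.11]
red [([246.5, 90.8], [242, 86, 10, 10, 77]), ([226.7, 118.7], [223, 115, 8, 8, 39])]
orange [([382.0, 93.0], [379, 88, 8, 16, 55]), ([368.6, 121.2], [355, 108, 30, 26, 438])]
red [([103.1, 40.8], [99, 37, 8, 8, 36])]
orange []
```

```bash
python3 -m creep '[{"translation":[-10,-2,0],"roll":0,"gripper":10},{"translation":[-28,-6,0],"roll":0,"gripper":10},{"translation":[-48,-11,0],"roll":0,"gripper":10},{"translation":[-66,-15,0],"roll":0,"gripper":10},{"translation":[-80,-18,0],"roll":0,"gripper":10}]' 55 >/dev/null
python3 -m creep '[{"translation":[-11,-2,0],"roll":0,"gripper":10},{"translation":[-20,-4,0],"roll":0,"gripper":10},{"translation":[-27,-6,0],"roll":0,"gripper":10},{"translation":[-32,-7,0],"roll":0,"gripper":10},{"translation":[-35,-7,0],"roll":0,"gripper":10}]' 55 >/dev/null
python3 -m creep '[{"translation":[0,0,0],"roll":0,"gripper":10},{"translation":[0,0,0],"roll":0,"gripper":10}]' 55
python3 - <<'E'
from h import *
plan(.537,-.2175,.29,-3.6); s,si=snap("scene","s19.png"); blobs(si[:200]); ct,ti=snap("top"); blobs(ti[140:262,330:450])
# hopper rim in the clean first top/scene picture: ellipse fit by projecting circle and scoring edges
from scipy.optimize import minimize
th=np.linspace(0,2*np.pi,180,endpoint=False)
for n in("top","scene"):
    im=cv2.imread("pics/%s0.png"%n); g=cv2.GaussianBlur(cv2.cvtColor(im,cv2.COLOR_BGR2GRAY),(3,3),0).astype(np.float32); c=cam(n)
    gx=cv2.Sobel(g,cv2.CV_32F,1,0); gy=cv2.Sobel(g,cv2.CV_32F,0,1); mag=np.hypot(gx,gy)
    best=[]
    for r,z in((.060,.175),):
        for dx in np.arange(-.012,.0121,.001):
            for dy in np.arange(-.012,.0121,.001):
                p=proj(c,np.c_[.506+dx+r*np.cos(th),-.2155+dy+r*np.sin(th),np.full(180,z)]).astype(np.float32)
                v=cv2.remap(mag,p[:,:1],p[:,1:],cv2.INTER_LINEAR); best.append((float(v.mean()),.506+dx,-.2155+dy))
    print(n,sorted(best)[-4:])
E
```

```text
time: 28.82
position: [0.5375, -0.2179, 0.2922]
tool_rot: [1.0, -0.032, 0.0, 0.0]
ft_force: [0.1, 1.3, -1.9]
grip_width: 0.0239
grip_force: 55.0
shift [-0.5 -0.4  2.2] roll -0.02 psi -3.62 pos [ 0.5375 -0.2179  0.2922] t 28.82 |s| 2 q [-0.58  0.41  1.49  0.    1.24  1.06]
red [([246.5, 90.8], [242, 86, 10, 10, 80]), ([278.6, 110.5], [275, 108, 7, 7, 31])]
orange [([381.9, 92.2], [378, 88, 9, 11, 58]), ([370.1, 119.9], [355, 100, 30, 34, 507])]
red []
orange []
top [(136.29640197753906, np.float64(0.503), np.float64(-0.2145)), (137.71212768554688, np.float64(0.504), np.float64(-0.2155)), (138.2309112548828, np.float64(0.503), np.float64(-0.2165)), (139.70724487304688, np.float64(0.503), np.float64(-0.2155))]
scene [(123.01820373535156, np.float64(0.505), np.float64(-0.2125)), (123.17706298828125, np.float64(0.504), np.float64(-0.2115)), (123.22684478759766, np.float64(0.503), np.float64(-0.2125)), (124.14083862304688, np.float64(0.504), np.float64(-0.2125))]
```

```bash
python3 -m creep '[{"translation":[-2,-1,3],"roll":0,"gripper":10},{"translation":[-3,-1.5,9],"roll":0,"gripper":10},{"translation":[-3,-1.5,16],"roll":0,"gripper":10},{"translation":[-3,-1.5,22],"roll":0,"gripper":10},{"translation":[-3,-1.5,27],"roll":0,"gripper":10}]' 55
python3 -m creep '[{"translation":[0,0,4],"roll":0,"gripper":10},{"translation":[0,0,9],"roll":0,"gripper":10},{"translation":[0,0,14],"roll":0,"gripper":10},{"translation":[0,0,18],"roll":0,"gripper":10},{"translation":[0,0,20],"roll":0,"gripper":10}]' 55
python3 - <<'E'
from h import *
plan(.5345,-.2165,.244,-3.6); s,si=snap("scene","s20.png"); blobs(si[:200])
E
```

```text
time: 29.33
position: [0.5338, -0.2157, 0.2639]
tool_rot: [1.0, -0.032, -0.001, -0.0]
ft_force: [-0.3, -0.1, -2.0]
grip_width: 0.0235
grip_force: 55.0
time: 29.75
position: [0.534, -0.2158, 0.2444]
tool_rot: [1.0, -0.032, -0.0, -0.0]
ft_force: [0.5, -0.0, -1.7]
grip_width: 0.024
grip_force: 55.0
shift [0.6 0.7 0.4] roll -0.01 psi -3.61 pos [ 0.534  -0.2158  0.2444] t 29.75 |s| 1 q [-0.58  0.46  1.55  0.    1.13  1.06]
red [([246.4, 90.8], [242, 86, 10, 10, 79]), ([282.2, 124.6], [279, 122, 7, 6, 29])]
orange [([381.6, 96.6], [378, 88, 9, 22, 89]), ([369.1, 120.8], [355, 108, 30, 26, 471])]
```

```bash
python3 -m creep '[{"translation":[-3,0,0],"roll":0,"gripper":10},{"translation":[-6,0,0],"roll":0,"gripper":10},{"translation":[-9,0,0],"roll":0,"gripper":10},{"translation":[-12,0,0],"roll":0,"gripper":10},{"translation":[-15,0,0],"roll":0,"gripper":10}]' 8
python3 -m creep '[{"translation":[-3,0,0],"roll":0,"gripper":10},{"translation":[-6,0,0],"roll":0,"gripper":10},{"translation":[-9,0,0],"roll":0,"gripper":10},{"translation":[-12,0,0],"roll":0,"gripper":10},{"translation":[-14,0,0],"roll":0,"gripper":10}]' 8
python3 - <<'E'
from h import *
plan(.5345,-.2165,.244,-3.6); s,si=snap("scene","s21.png"); blobs(si[:200])
c,wi=snap("wrist","w21.png"); g=cv2.cvtColor(wi,cv2.COLOR_BGR2GRAY)
for u in(275,345): print(g[166:216,u:u+8].mean(1).astype(int).tolist())
E
```

```text
time: 30.22
position: [0.5201, -0.216, 0.2462]
tool_rot: [1.0, -0.032, 0.002, 0.001]
ft_force: [3.0, -2.1, 0.8]
grip_width: 0.0241
grip_force: 8.0
time: 30.63
position: [0.5047, -0.2141, 0.2451]
tool_rot: [1.0, -0.032, -0.0, -0.0]
ft_force: [1.5, -1.7, -0.1]
grip_width: 0.0242
grip_force: 8.0
shift [29.8  0.5  1.1] roll -0.02 psi -3.62 pos [ 0.5047 -0.2141  0.2451] t 30.63 |s| 30 q [-0.6   0.42  1.62 -0.    1.1   1.03]
red [([246.4, 90.8], [242, 86, 10, 10, 80]), ([293.6, 120.5], [290, 117, 8, 8, 54])]
orange [([382.0, 92.0], [378, 88, 9, 11, 55]), ([370.1, 119.8], [355, 100, 31, 34, 513])]
[133, 102, 80, 76, 76, 75, 77, 76, 76, 76, 78, 76, 76, 75, 76, 77, 78, 77, 76, 77, 78, 99, 113, 115, 114, 114, 115, 115, 115, 114, 115, 115, 115, 114, 115, 115, 114, 115, 114, 114, 114, 115, 115, 115, 114, 114, 113, 114, 113, 112]
[144, 107, 80, 76, 75, 74, 74, 75, 75, 76, 75, 76, 74, 74, 74, 76, 77, 76, 75, 75, 79, 100, 114, 115, 115, 115, 115, 114, 114, 113, 114, 114, 113, 113, 113, 113, 114, 114, 113, 113, 113, 114, 113, 113, 113, 112, 113, 113, 113, 113]
```

Run:
```python
from h import *
s=cam("scene"); 
for z in(.15,.165,.18): print(z,back(s,[(293.6,120.5)],z),back(s,[(282.2,124.6)],z))
print(proj(s,[[.5035-.056,-.21,.175],[.4475,-.21,.15]]))
```

```text
0.15 [[ 0.48882699 -0.22625871  0.15      ]] [[ 0.51916286 -0.22770451  0.15      ]]
0.165 [[ 0.49444911 -0.21381013  0.165     ]] [[ 0.52419532 -0.21522782  0.165     ]]
0.18 [[ 0.50007123 -0.20136155  0.18      ]] [[ 0.52922778 -0.20275114  0.18      ]]
[[311.51612804 111.68168275]
 [311.61798991 118.81598011]]
```

```bash
python3 -m creep '[{"translation":[0,0,0],"roll":0,"gripper":10},{"translation":[0,0,0],"roll":0,"gripper":10},{"translation":[0,0,0],"roll":0,"gripper":10}]' 30
python3 - <<'E'
from h import *
s,si=snap("scene","s22.png"); blobs(si[:200])
a=cv2.resize(si[60:190,230:360],(600,600),interpolation=cv2.INTER_CUBIC); cv2.imwrite("pics/p8.png",a)
E
```

```text
time: 30.98
position: [0.5049, -0.2139, 0.2448]
tool_rot: [1.0, -0.031, -0.001, -0.0]
ft_force: [1.1, -1.3, -0.7]
grip_width: 0.0238
grip_force: 30.0
red [([246.4, 90.7], [242, 86, 10, 10, 79]), ([305.0, 118.3], [301, 114, 9, 9, 62])]
orange [([381.9, 91.1], [378, 88, 9, 7, 48]), ([381.2, 97.5], [380, 96, 5, 5, 11]), ([380.3, 105.3], [377, 99, 7, 14, 33]), ([369.0, 121.1], [355, 108, 31, 26, 455])]
```

View pics/p8.png

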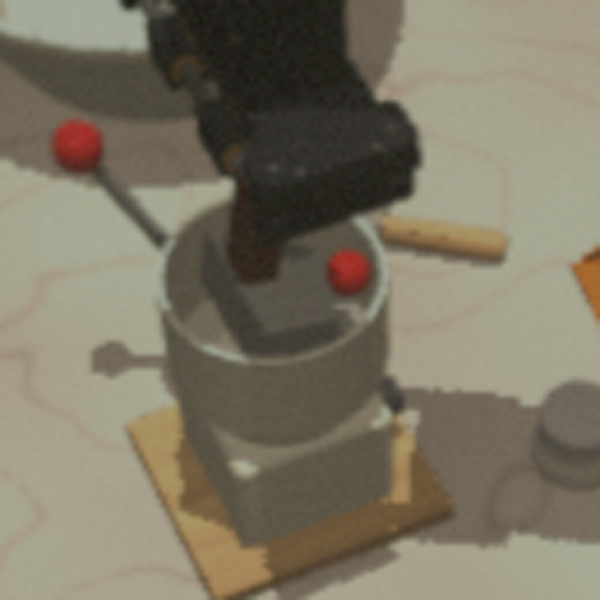

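The picture shows the pan tipped nose-down inside the hopper, with the red pearl at (348,272), at the nose by the far wall. I pull back to let it drop.

```bash
python3 -m creep '[{"translation":[7,0,0],"roll":0,"gripper":10},{"translation":[7,0,0],"roll":0,"gripper":10},{"translation":[7,0,0],"roll":0,"gripper":10},{"translation":[7,0,0],"roll":0,"gripper":10},{"translation":[7,0,0],"roll":0,"gripper":10}]' 55
python3 - <<'E'
from h import *
s,si=snap("scene","s23.png"); blobs(si[:200],110)
E
```

```text
time: 31.45
position: [0.5124, -0.2143, 0.245]
tool_rot: [1.0, -0.032, 0.0, -0.0]
ft_force: [0.9, -0.9, -2.1]
grip_width: 0.0235
grip_force: 55.0
red [([246.3, 90.9], [241, 86, 11, 11, 91]), ([305.1, 119.6], [301, 116, 9, 8, 64])]
orange [([137.0, 14.5], [135, 10, 5, 10, 19]), ([141.2, 20.9], [139, 19, 5, 5, 11]), ([188.6, 34.7], [180, 30, 20, 11, 58]), ([372.9, 115.0], [354, 87, 33, 47, 788]), ([363.8, 195.6], [361, 193, 7, 7, 25])]
```

```bash
python3 -m creep '[{"translation":[0,0,-6],"roll":0,"gripper":10},{"translation":[0,0,-13],"roll":0,"gripper":10},{"translation":[0,0,-20],"roll":0,"gripper":10},{"translation":[0,0,-25],"roll":0,"gripper":10},{"translation":[0,0,-25],"roll":0,"gripper":10}]' 55
python3 -m creep '[{"translation":[8,0,0],"roll":0,"gripper":10},{"translation":[22,0,0],"roll":0,"gripper":10},{"translation":[26,0,0],"roll":0,"gripper":10},{"translation":[26,0,0],"roll":0,"gripper":10}]' 55
python3 - <<'E'
from h import *
s,si=snap("scene","s24.png"); blobs(si[:200],110)
E
```

```text
time: 31.92
position: [0.5136, -0.2153, 0.2724]
tool_rot: [0.999, -0.032, 0.002, 0.001]
ft_force: [5.1, -1.0, -0.7]
grip_width: 0.0239
grip_force: 55.0
time: 32.25
position: [0.5364, -0.2157, 0.2697]
tool_rot: [1.0, -0.031, -0.004, -0.001]
ft_force: [-2.9, 0.9, 4.0]
grip_width: 0.0235
grip_force: 55.0
red [([246.3, 91.0], [241, 86, 11, 11, 91])]
orange [([187.5, 34.9], [175, 29, 26, 12, 70]), ([372.8, 115.0], [354, 87, 33, 47, 786]), ([361.9, 196.6], [356, 193, 12, 7, 34])]
```

```bash
python3 -m creep '[{"translation":[0,0,-15],"roll":0,"gripper":10},{"translation":[0,0,-35],"roll":0,"gripper":10},{"translation":[-5,-20,-40],"roll":0,"gripper":10},{"translation":[-18,-55,-40],"roll":0,"gripper":10},{"translation":[-30,-90,-40],"roll":0,"gripper":10}]' 55 >/dev/null
python3 -m creep '[{"translation":[-12,-35,0],"roll":0,"gripper":10},{"translation":[-24,-70,0],"roll":0,"gripper":10},{"translation":[-36,-105,10],"roll":1,"gripper":10},{"translation":[-42,-126,20],"roll":1,"gripper":10},{"translation":[-42,-126,20],"roll":1,"gripper":10}]' 55
python3 - <<'E'
from h import *
s,si=snap("scene","s25.png"); blobs(si,110); t,ti=snap("top","t25.png"); blobs(ti[140:262,330:450],110); print(ti[200,382])
plan(.478,.004,.116,-4.8)
c,wi=snap("wrist"); blobs(wi)
E
```

```text
time: 33.13
position: [0.4753, 0.0084, 0.2877]
tool_rot: [0.999, -0.038, -0.004, -0.002]
ft_force: [-0.9, 0.5, -1.9]
grip_width: 0.0236
grip_force: 55.0
red [([246.3, 90.9], [242, 86, 10, 11, 88]), ([359.8, 273.4], [356, 269, 9, 10, 69]), ([359.3, 294.9], [355, 291, 9, 9, 64])]
orange [([197.5, 32.1], [196, 30, 4, 5, 13]), ([189.8, 34.4], [187, 33, 7, 4, 15]), ([180.8, 37.4], [175, 35, 12, 6, 28]), ([383.7, 91.8], [382, 87, 5, 10, 40]), ([383.9, 123.1], [382, 118, 4, 11, 27]), ([360.6, 195.0], [357, 193, 8, 6, 13]), ([373.0, 206.9], [367, 197, 13, 20, 75]), ([346.5, 220.4], [319, 199, 64, 44, 1009]), ([361.1, 200.4], [358, 198, 7, 6, 18]), ([364.1, 208.0], [362, 207, 5, 4, 10]), ([290.7, 250.6], [264, 226, 54, 50, 2080]), ([342.7, 243.4], [338, 240, 10, 7, 25]), ([371.6, 271.7], [355, 258, 34, 29, 459]), ([230.5, 278.6], [221, 269, 19, 18, 211]), ([402.6, 293.6], [384, 278, 38, 32, 532]), ([359.1, 294.9], [354, 290, 11, 11, 32]), ([245.9, 303.5], [236, 293, 19, 19, 215]), ([463.6, 382.6], [435, 358, 78, 42, 680])]
red [([101.2, 39.5], [96, 35, 11, 10, 82]), ([56.1, 50.7], [52, 47, 9, 8, 54])]
orange [([47.4, 50.2], [44, 46, 8, 9, 55]), ([45.5, 72.5], [42, 69, 8, 8, 51])]
[138 151 140]
shift [ -0.4   0.6 173.4] roll 0.31 psi -4.49 pos [0.4789 0.0046 0.2894] t 33.23 |s| 173 q [-0.22  0.27  1.73 -0.    1.15  1.43]
red [([561.9, 104.2], [550, 93, 25, 23, 432]), ([163.0, 123.5], [154, 115, 19, 18, 279]), ([198.4, 143.7], [191, 134, 17, 19, 221])]
orange [([308.7, 35.7], [306, 31, 7, 9, 21]), ([292.6, 44.8], [287, 41, 12, 8, 26]), ([304.0, 43.9], [298, 41, 12, 7, 42]), ([547.2, 107.9], [541, 100, 11, 15, 64]), ([204.0, 151.4], [199, 148, 10, 6, 12]), ([534.6, 166.8], [530, 159, 10, 20, 104]), ([517.4, 311.0], [506, 289, 21, 42, 356]), ([319.0, 305.1], [291, 293, 58, 26, 1200])]
```

All three of the left compartment's pearls are in the hopper: red at top (386,191), orange at (377,190) and (375,212). Next I level the scoop by pressing it on the mat and re-gripping.

```bash
python3 -m creep '[{"translation":[0,0,35],"roll":0,"gripper":10},{"translation":[0,0,75],"roll":0,"gripper":10},{"translation":[0,0,115],"roll":0,"gripper":10},{"translation":[0,0,150],"roll":0,"gripper":10},{"translation":[0,0,165],"roll":0,"gripper":10}]' 30 >/dev/null
python3 -m creep '[{"translation":[0,0,5],"roll":0,"gripper":10},{"translation":[0,0,10],"roll":0,"gripper":10},{"translation":[0,0,15],"roll":0,"gripper":10},{"translation":[0,0,20],"roll":0,"gripper":10},{"translation":[0,0,22],"roll":0,"gripper":10}]' 8
python3 -m creep '[{"translation":[0,0,0],"roll":0,"gripper":32},{"translation":[0,0,0],"roll":0,"gripper":32},{"translation":[0,0,0],"roll":0,"gripper":32},{"translation":[0,0,0],"roll":0,"gripper":32}]' 8
python3 - <<'E'
from h import *
plan(.478,.004,.102,-4.8)
c,wi=snap("wrist","w26.png"); g=cv2.cvtColor(wi,cv2.COLOR_BGR2GRAY)
for u in(275,345): print(g[166:216,u:u+8].mean(1).astype(int).tolist())
E
```

```text
time: 34.12
position: [0.4844, 0.0027, 0.1051]
tool_rot: [0.999, -0.041, 0.005, 0.001]
ft_force: [3.7, 0.2, 9.3]
grip_width: 0.0238
grip_force: 8.0
time: 34.45
position: [0.48, 0.0039, 0.1036]
tool_rot: [0.999, -0.04, 0.0, 0.0]
ft_force: [0.2, -0.4, 0.2]
grip_width: 0.0317
grip_force: 0.0
shift [-2.   0.1  1.6] roll 0.19 psi -4.61 pos [0.48   0.0039 0.1036] t 34.45 |s| 3 q [-0.23  0.57  1.91 -0.    0.66  1.43]
[76, 76, 76, 85, 108, 121, 122, 123, 122, 122, 121, 121, 122, 121, 120, 120, 120, 120, 120, 120, 120, 119, 119, 119, 119, 119, 120, 119, 119, 118, 117, 117, 118, 117, 117, 117, 116, 116, 115, 116, 115, 115, 115, 115, 114, 113, 113, 114, 114, 113]
[74, 75, 76, 86, 111, 124, 126, 126, 125, 126, 125, 125, 124, 124, 124, 125, 125, 125, 125, 125, 124, 123, 124, 123, 122, 120, 118, 115, 111, 110, 106, 103, 99, 97, 93, 91, 87, 83, 79, 77, 73, 70, 67, 66, 60, 59, 58, 55, 54, 55]
```

```bash
python3 -m creep '[{"translation":[0,0,0],"roll":0,"gripper":46},{"translation":[4,0,0],"roll":0,"gripper":46},{"translation":[10,0,0],"roll":0,"gripper":46},{"translation":[16,0,0],"roll":0,"gripper":46},{"translation":[20,0,0],"roll":0,"gripper":46}]' 8 >/dev/null
python3 -m creep '[{"translation":[0,0,0],"roll":0,"gripper":46},{"translation":[0,0,0],"roll":0,"gripper":46}]' 8
python3 - <<'E'
from h import *
plan(.478,.004,.102,-4.8)
c,wi=snap("wrist","w27.png"); g=cv2.cvtColor(wi,cv2.COLOR_BGR2GRAY)
for u in(275,345): print(g[166:216,u:u+8].mean(1).astype(int).tolist())
E
```

```text
time: 35.08
position: [0.5003, 0.0022, 0.1031]
tool_rot: [0.999, -0.04, 0.0, -0.0]
ft_force: [0.0, -0.5, 0.3]
grip_width: 0.0461
grip_force: 0.0
shift [-22.3   0.    1.1] roll 0.19 psi -4.61 pos [0.5003 0.0022 0.1031] t 35.08 |s| 22 q [-0.22  0.59  1.86  0.    0.69  1.43]
[144, 144, 144, 144, 144, 144, 145, 144, 144, 143, 129, 104, 100, 106, 108, 108, 110, 112, 111, 108, 103, 99, 93, 83, 76, 75, 76, 76, 75, 76, 76, 76, 75, 75, 76, 86, 109, 120, 122, 122, 121, 117, 114, 115, 116, 116, 116, 115, 114, 114]
[142, 141, 141, 141, 141, 141, 141, 140, 140, 140, 139, 137, 124, 98, 91, 99, 101, 100, 97, 96, 100, 105, 103, 89, 76, 73, 74, 74, 75, 75, 74, 75, 74, 75, 75, 80, 107, 123, 125, 125, 125, 124, 123, 124, 123, 123, 124, 123, 124, 123]
```

```bash
python3 -m creep '[{"translation":[2,0,0],"roll":0,"gripper":10},{"translation":[2,0,0],"roll":0,"gripper":10},{"translation":[2,0,0],"roll":0,"gripper":10},{"translation":[2,0,0],"roll":0,"gripper":10},{"translation":[2,0,0],"roll":0,"gripper":10}]' 50
python3 -m creep '[{"translation":[0,0,0],"roll":0,"gripper":10},{"translation":[0,0,-15],"roll":0,"gripper":10},{"translation":[0,0,-45],"roll":0,"gripper":10},{"translation":[0,0,-80],"roll":0,"gripper":10},{"translation":[0,0,-105],"roll":0,"gripper":10}]' 50
python3 -m creep '[{"translation":[0,0,0],"roll":0,"gripper":10},{"translation":[0,0,0],"roll":0,"gripper":10}]' 50
python3 - <<'E'
from h import *
plan(.6265,.2142,.21,22.9)
c,wi=snap("wrist","w28.png"); g=cv2.cvtColor(wi,cv2.COLOR_BGR2GRAY)
for u in(275,345): print(g[166:216,u:u+8].mean(1).astype(int).tolist())
E
```

```text
time: 35.55
position: [0.5018, 0.0021, 0.1031]
tool_rot: [0.999, -0.04, -0.0, 0.0]
ft_force: [0.4, -0.3, -1.2]
grip_width: 0.0238
grip_force: 50.0
time: 35.97
position: [0.502, 0.0021, 0.2099]
tool_rot: [0.999, -0.04, 0.0, 0.0]
ft_force: [1.7, 0.7, -1.6]
grip_width: 0.0237
grip_force: 50.0
time: 36.13
position: [0.5025, 0.002, 0.2093]
tool_rot: [0.999, -0.04, 0.002, 0.0]
ft_force: [0.8, 1.4, -0.9]
grip_width: 0.0237
grip_force: 50.0
shift [ 106.6 -221.4   -0.5] roll -27.51 psi -4.61 pos [0.5025 0.002  0.2093] t 36.13 |s| 246 q [-0.22  0.41  1.77  0.    0.96  1.43]
[105, 103, 103, 104, 105, 105, 109, 116, 122, 125, 122, 118, 113, 109, 109, 107, 105, 101, 101, 105, 111, 115, 117, 115, 104, 87, 77, 76, 76, 76, 76, 76, 75, 76, 76, 76, 76, 78, 99, 117, 122, 122, 122, 122, 121, 121, 120, 120, 121, 121]
[107, 100, 93, 92, 93, 91, 89, 90, 96, 102, 109, 113, 116, 115, 114, 113, 111, 108, 106, 104, 102, 103, 104, 103, 96, 83, 76, 74, 74, 75, 75, 74, 74, 73, 75, 76, 75, 78, 100, 119, 125, 125, 125, 124, 124, 124, 124, 124, 124, 124]
```

```bash
python3 -m creep '[{"translation":[21,-44,0],"roll":-5.5,"gripper":10},{"translation":[39,-80,0],"roll":-11,"gripper":10},{"translation":[56,-118,0],"roll":-16.5,"gripper":10},{"translation":[74,-155,0],"roll":-22,"gripper":10},{"translation":[92,-192,0],"roll":-27.5,"gripper":10}]' 50 >/dev/null
python3 -m creep '[{"translation":[0,0,0],"roll":0,"gripper":10},{"translation":[0,0,0],"roll":0,"gripper":10},{"translation":[0,0,0],"roll":0,"gripper":10}]' 50 >/dev/null
python3 - <<'E'
from h import *
plan(.6265,.2142,.16,22.9)
E
```

```text
shift [ 32.9 -21.2  45.3] roll 0.0 psi 22.9 pos [0.6048 0.1819 0.2054] t 36.85 |s| 60 q [ 0.12  0.58  1.45 -0.    1.12  1.29]
```

```bash
python3 -m creep '[{"translation":[12,-8,0],"roll":0,"gripper":10},{"translation":[26,-16,15],"roll":0,"gripper":10},{"translation":[33,-21,30],"roll":0,"gripper":10},{"translation":[33,-21,45],"roll":0,"gripper":10},{"translation":[33,-21,45],"roll":0,"gripper":10}]' 50 >/dev/null
python3 -m creep '[{"translation":[0,0,0],"roll":0,"gripper":10},{"translation":[0,0,0],"roll":0,"gripper":10},{"translation":[0,0,0],"roll":0,"gripper":10}]' 50 >/dev/null
python3 - <<'E'
from h import *
plan(.6265,.2142,.12,22.9); pearls()
E
```

```text
shift [-2.4 -1.8 44.2] roll -0.09 psi 22.81 pos [0.6294 0.2135 0.1642] t 37.52 |s| 44 q [ 0.16  0.67  1.4  -0.    1.08  1.33]
blob [298.3 164.2] 790 [0.628 0.018 0.017]
blob [431.2 179.5] 75 [ 0.586 -0.386  0.017]
blob [240.5 189.8] 47 [0.548 0.191 0.017]
blob [382.1 190.5] 94 [ 0.551 -0.236  0.017]
blob [253.9 198.8] 44 [0.521 0.15  0.017]
blob [375.5 212.5] 46 [ 0.484 -0.216  0.017]
blob [229.2 215.2] 24 [0.47  0.223 0.017]
```

```bash
python3 -m creep '[{"translation":[-2.4,-1.8,10],"roll":0,"gripper":10},{"translation":[-2.4,-1.8,22],"roll":0,"gripper":10},{"translation":[-2.4,-1.8,34],"roll":0,"gripper":10},{"translation":[-2.4,-1.8,44],"roll":0,"gripper":10},{"translation":[-2.4,-1.8,44],"roll":0,"gripper":10}]' 50
python3 -m creep '[{"translation":[0,0,5],"roll":0,"gripper":10},{"translation":[0,0,10],"roll":0,"gripper":10},{"translation":[0,0,14],"roll":0,"gripper":10},{"translation":[0,0,15],"roll":0,"gripper":10},{"translation":[0,0,15],"roll":0,"gripper":10}]' 50
python3 - <<'E'
from h import *
plan(.6265,.2142,.104,22.9)
E
```

```text
time: 37.98
position: [0.6237, 0.2147, 0.1155]
tool_rot: [0.98, 0.198, -0.003, -0.0]
ft_force: [-0.5, -0.5, -2.1]
grip_width: 0.024
grip_force: 50.0
time: 38.4
position: [0.6262, 0.2151, 0.1042]
tool_rot: [0.98, 0.198, 0.0, 0.0]
ft_force: [-0.5, 0.5, -2.3]
grip_width: 0.0238
grip_force: 50.0
shift [-0.1  0.9  0.2] roll -0.02 psi 22.88 pos [0.6262 0.2151 0.1042] t 38.4 |s| 1 q [0.16 0.74 1.44 0.   0.96 1.33]
```

```bash
python3 -m creep '[{"translation":[0,0.8,0.5],"roll":0,"gripper":10},{"translation":[0,0.8,1],"roll":0,"gripper":10},{"translation":[0,0.8,1],"roll":0,"gripper":10}]' 50
python3 -m creep '[{"translation":[0,0,0.5],"roll":0,"gripper":10},{"translation":[0,0,0.8],"roll":0,"gripper":10},{"translation":[0,0,0.8],"roll":0,"gripper":10}]' 50
```

```text
time: 38.65
position: [0.6265, 0.2145, 0.1039]
tool_rot: [0.98, 0.198, 0.0, -0.0]
ft_force: [-0.7, -0.2, 2.8]
grip_width: 0.0236
grip_force: 50.0
time: 38.9
position: [0.6266, 0.2145, 0.1039]
tool_rot: [0.98, 0.198, 0.0, -0.0]
ft_force: [-1.8, -0.2, 6.6]
grip_width: 0.0239
grip_force: 50.0
```

```bash
python3 -m creep '[{"translation":[-8,0,-1.1],"roll":0,"gripper":10},{"translation":[-18,0,-1.1],"roll":0,"gripper":10},{"translation":[-28,0,-1.1],"roll":0,"gripper":10},{"translation":[-38,0,-1.1],"roll":0,"gripper":10},{"translation":[-48,0,-1.1],"roll":0,"gripper":10}]' 50
python3 -m creep '[{"translation":[-8,0,0],"roll":0,"gripper":10},{"translation":[-13,0,0],"roll":0,"gripper":10},{"translation":[-17,0,0],"roll":0,"gripper":10},{"translation":[-20,0,0],"roll":0,"gripper":10},{"translation":[-22,0,0],"roll":0,"gripper":10}]' 50
python3 - <<'E'
from h import *
p=np.load("tub.npy"); c,s=np.cos(p[2]),np.sin(p[2]); o=telemetry.get_obs(); d=o["position"][:2]-p[:2]
print("nose from foot",d@[c,s]+.0625-.061,"y",d@[-s,c],"z",o["position"][2]); pearls()
E
```

```text
time: 39.32
position: [0.5831, 0.1955, 0.1042]
tool_rot: [0.98, 0.198, 0.002, 0.0]
ft_force: [0.8, 1.0, 1.0]
grip_width: 0.0235
grip_force: 50.0
time: 39.73
position: [0.5631, 0.1872, 0.1041]
tool_rot: [0.98, 0.198, 0.002, 0.0]
ft_force: [3.2, 0.5, 4.1]
grip_width: 0.0235
grip_force: 50.0
nose from foot 0.002666946048245411 y -0.041158278236368084 z 0.10408945249464734
blob [298.  163.6] 781 [0.63  0.019 0.017]
blob [431.2 179.5] 76 [ 0.586 -0.386  0.017]
blob [382.  190.5] 95 [ 0.551 -0.236  0.017]
blob [250.8 202. ] 93 [0.511 0.159 0.017]
blob [375.5 212.6] 47 [ 0.484 -0.216  0.017]
```

```bash
python3 -m creep '[{"translation":[-4,0,-6],"roll":0,"gripper":10},{"translation":[-10,0,-12],"roll":0,"gripper":10},{"translation":[-16,0,-18],"roll":0,"gripper":10},{"translation":[-22,0,-24],"roll":0,"gripper":10},{"translation":[-24,0,-27],"roll":0,"gripper":10}]' 50
python3 -m creep '[{"translation":[-0.5,0,-4],"roll":0,"gripper":10},{"translation":[-0.5,0,-9],"roll":0,"gripper":10},{"translation":[-0.5,0,-14],"roll":0,"gripper":10},{"translation":[-0.5,0,-18],"roll":0,"gripper":10},{"translation":[-0.5,0,-20],"roll":0,"gripper":10}]' 50
python3 - <<'E'
from h import *
p=np.load("tub.npy"); c,s=np.cos(p[2]),np.sin(p[2]); o=telemetry.get_obs(); d=o["position"][:2]-p[:2]
print("nose from foot",d@[c,s]+.0625-.061,"y",d@[-s,c],"z",o["position"][2]); pearls(z=.066)
c,wi=snap("wrist","w29.png"); g=cv2.cvtColor(wi,cv2.COLOR_BGR2GRAY)
for u in(275,345): print(g[166:216,u:u+8].mean(1).astype(int).tolist())
E
```

```text
time: 40.2
position: [0.5377, 0.1774, 0.1309]
tool_rot: [0.98, 0.198, -0.001, -0.0]
ft_force: [1.2, 0.0, -1.8]
grip_width: 0.0236
grip_force: 50.0
time: 40.62
position: [0.5399, 0.1777, 0.1513]
tool_rot: [0.98, 0.198, 0.001, 0.0]
ft_force: [-0.8, -0.3, -1.8]
grip_width: 0.0239
grip_force: 50.0
nose from foot -0.022375705248115746 y -0.04089219491511185 z 0.1512619099500558
blob [298.1 163.9] 800 [0.62  0.017 0.066]
blob [431.2 179.5] 78 [ 0.578 -0.372  0.066]
blob [382.  190.5] 96 [ 0.544 -0.228  0.066]
blob [253.8 202.5] 44 [0.505 0.143 0.066]
blob [244.8 206. ] 44 [0.494 0.169 0.066]
blob [375.5 212.6] 47 [ 0.48  -0.209  0.066]
[127, 127, 126, 127, 127, 126, 126, 126, 126, 126, 126, 126, 126, 125, 125, 125, 125, 125, 125, 125, 125, 125, 124, 123, 112, 89, 76, 74, 74, 74, 75, 75, 74, 73, 74, 75, 75, 77, 98, 116, 121, 120, 121, 120, 119, 120, 120, 119, 119, 120]
[139, 137, 138, 138, 138, 138, 138, 138, 137, 138, 138, 137, 137, 138, 138, 138, 138, 138, 138, 137, 137, 137, 138, 136, 122, 94, 75, 72, 72, 73, 74, 73, 72, 73, 73, 74, 74, 76, 98, 118, 123, 124, 124, 123, 122, 122, 122, 122, 122, 121]
```

```bash
python3 -m creep '[{"translation":[-2,0,0],"roll":0,"gripper":10},{"translation":[-4,0,0],"roll":0,"gripper":10},{"translation":[-6,0,0],"roll":0,"gripper":10},{"translation":[-7,0,0],"roll":0,"gripper":10},{"translation":[-7,0,0],"roll":0,"gripper":10}]' 10
python3 -m creep '[{"translation":[0,0,2],"roll":0,"gripper":10},{"translation":[0,0,4],"roll":0,"gripper":10},{"translation":[-1,0,7],"roll":0,"gripper":10},{"translation":[-2,0,10],"roll":0,"gripper":10},{"translation":[-2,0,11],"roll":0,"gripper":10}]' 9
python3 - <<'E'
from h import *
p=np.load("tub.npy"); c,s=np.cos(p[2]),np.sin(p[2]); o=telemetry.get_obs(); d=o["position"][:2]-p[:2]
print("nose from foot",d@[c,s]+.0625-.061,"y",d@[-s,c],"z",o["position"][2]); pearls(z=.066)
c,wi=snap("wrist","w30.png"); g=cv2.cvtColor(wi,cv2.COLOR_BGR2GRAY)
for u in(275,345): print(g[176:216,u:u+8].mean(1).astype(int).tolist())
E
```

```text
time: 41.13
position: [0.5323, 0.1747, 0.1502]
tool_rot: [0.98, 0.198, -0.0, -0.0]
ft_force: [-0.3, -0.2, -1.4]
grip_width: 0.0239
grip_force: 10.0
time: 41.55
position: [0.5369, 0.1759, 0.1423]
tool_rot: [0.98, 0.198, 0.007, -0.001]
ft_force: [4.8, 4.8, 10.8]
grip_width: 0.0239
grip_force: 9.0
nose from foot -0.02581541272401408 y -0.04139152818506343 z 0.14233589149505033
blob [298.  164.3] 819 [0.618 0.017 0.066]
blob [431.2 179.5] 76 [ 0.578 -0.372  0.066]
blob [377.5 190.2] 45 [ 0.545 -0.215  0.066]
blob [386.3 190.7] 49 [ 0.544 -0.241  0.066]
blob [254.5 204. ] 44 [0.5   0.141 0.066]
blob [245.5 207.5] 48 [0.49  0.167 0.066]
blob [375.5 212.5] 47 [ 0.48  -0.209  0.066]
[128, 128, 128, 128, 126, 126, 125, 125, 125, 125, 125, 125, 126, 125, 125, 125, 125, 124, 124, 124, 124, 124, 116, 94, 75, 71, 72, 72, 71, 71, 72, 74, 82, 107, 120, 121, 120, 121, 122, 122]
[138, 137, 137, 137, 137, 137, 138, 137, 137, 137, 137, 137, 137, 136, 137, 137, 137, 137, 137, 137, 136, 137, 134, 109, 76, 70, 70, 70, 71, 70, 71, 71, 75, 104, 122, 123, 123, 123, 122, 122]
```

```bash
python3 -m creep '[{"translation":[0,0,0],"roll":0,"gripper":10},{"translation":[1,0,0],"roll":0,"gripper":10},{"translation":[2,0,-1],"roll":0,"gripper":10},{"translation":[3,0,-3],"roll":0,"gripper":10},{"translation":[4,0,-5],"roll":0,"gripper":10}]' 55 >/dev/null
python3 -m creep '[{"translation":[0,0,-3],"roll":0,"gripper":10},{"translation":[0,0,-7],"roll":0,"gripper":10},{"translation":[0,0,-12],"roll":0,"gripper":10},{"translation":[0,0,-18],"roll":0,"gripper":10},{"translation":[0,0,-25],"roll":0,"gripper":10}]' 55
python3 - <<'E'
from h import *
pearls(z=.09)
c,wi=snap("wrist","w31.png"); g=cv2.cvtColor(wi,cv2.COLOR_BGR2GRAY)
for u in(275,): print(g[176:216,u:u+8].mean(1).astype(int).tolist())
E
python3 -m creep '[{"translation":[0,0,-15],"roll":0,"gripper":10},{"translation":[0,0,-33],"roll":0,"gripper":10},{"translation":[0,0,-53],"roll":0,"gripper":10},{"translation":[0,0,-73],"roll":0,"gripper":10},{"translation":[0,0,-93],"roll":0,"gripper":10}]' 55 >/dev/null
python3 -m creep '[{"translation":[0,0,-14],"roll":0,"gripper":10},{"translation":[0,0,-23],"roll":0,"gripper":10},{"translation":[0,0,-28],"roll":0,"gripper":10},{"translation":[0,0,-30],"roll":0,"gripper":10},{"translation":[0,0,-30],"roll":0,"gripper":10}]' 55
python3 - <<'E'
from h import *
plan(.5345,-.2165,.295,-3.6); pearls(z=.21)
E
```

```text
time: 42.48
position: [0.5343, 0.1755, 0.1698]
tool_rot: [0.98, 0.198, -0.0, -0.0]
ft_force: [0.1, -0.1, -1.9]
grip_width: 0.0236
grip_force: 55.0
blob [298.  163.3] 802 [0.616 0.016 0.09 ]
blob [431.2 179.5] 76 [ 0.574 -0.365  0.09 ]
blob [382.  190.5] 94 [ 0.541 -0.224  0.09 ]
blob [375.5 212.5] 46 [ 0.478 -0.206  0.09 ]
[111, 111, 110, 111, 110, 110, 108, 109, 109, 109, 109, 109, 108, 108, 107, 107, 107, 107, 107, 107, 107, 105, 100, 85, 72, 71, 70, 71, 72, 70, 71, 72, 76, 104, 119, 121, 121, 121, 121, 121]
time: 43.42
position: [0.5344, 0.1756, 0.2922]
tool_rot: [0.98, 0.198, -0.0, -0.0]
ft_force: [0.2, -1.1, -1.3]
grip_width: 0.0238
grip_force: 55.0
shift [-152.4  361.3   -2.8] roll 26.48 psi 22.88 pos [0.5344 0.1756 0.2922] t 43.42 |s| 392 q [0.12 0.39 1.53 0.   1.23 1.29]
blob [298.4 164.1] 773 [0.59 0.01 0.21]
blob [431.2 179.5] 74 [ 0.555 -0.332  0.21 ]
blob [241.5 186.4] 22 [0.531 0.155 0.21 ]
blob [377.5 190.2] 46 [ 0.525 -0.193  0.21 ]
blob [386.4 190.7] 47 [ 0.524 -0.216  0.21 ]
blob [231.4 190. ] 24 [0.521 0.18  0.21 ]
blob [375.5 212.6] 47 [ 0.468 -0.188  0.21 ]
```

```bash
python3 -m creep '[{"translation":[-3,7,0],"roll":0.5,"gripper":10},{"translation":[-10,23,0],"roll":2,"gripper":10},{"translation":[-18,43,0],"roll":3.5,"gripper":10},{"translation":[-28,66,0],"roll":5,"gripper":10},{"translation":[-38,90,0],"roll":6.6,"gripper":10}]' 55 >/dev/null
python3 -m creep '[{"translation":[-6,20,0],"roll":1.4,"gripper":10},{"translation":[-11,39,0],"roll":2.7,"gripper":10},{"translation":[-17,57,0],"roll":4,"gripper":10},{"translation":[-22,76,0],"roll":5.3,"gripper":10},{"translation":[-27,94,0],"roll":6.6,"gripper":10}]' 55 >/dev/null
python3 -m creep '[{"translation":[-3,20,0],"roll":1.4,"gripper":10},{"translation":[-7,39,0],"roll":2.7,"gripper":10},{"translation":[-10,58,0],"roll":4,"gripper":10},{"translation":[-13,77,0],"roll":5.3,"gripper":10},{"translation":[-16,97,0],"roll":6.6,"gripper":10}]' 55 >/dev/null
python3 -m creep '[{"translation":[-1,19,0],"roll":1.4,"gripper":10},{"translation":[-2,36,0],"roll":2.7,"gripper":10},{"translation":[-3,51,0],"roll":4,"gripper":10},{"translation":[-4,64,0],"roll":5.3,"gripper":10},{"translation":[-4,74,0],"roll":6.6,"gripper":10}]' 55 >/dev/null
python3 -m creep '[{"translation":[0,8,0],"roll":0,"gripper":10},{"translation":[0,14,0],"roll":0,"gripper":10},{"translation":[0,18,0],"roll":0,"gripper":10},{"translation":[0,18,0],"roll":0,"gripper":10},{"translation":[0,18,0],"roll":0,"gripper":10}]' 55 >/dev/null
python3 - <<'E'
from h import *
plan(.5345,-.2165,.265,-3.6); s,si=snap("scene","s32.png"); blobs(si[:320])
c,wi=snap("wrist","w32.png"); g=cv2.cvtColor(wi,cv2.COLOR_BGR2GRAY)
for u in(275,): print(g[176:216,u:u+8].mean(1).astype(int).tolist())
E
```

```text
shift [ 0.4  6.6 27.4] roll 0.1 psi -3.5 pos [ 0.5345 -0.2099  0.2924] t 45.55 |s| 28 q [-0.57  0.4   1.5   0.    1.24  1.06]
red [([246.4, 90.8], [242, 86, 10, 10, 82]), ([282.6, 115.2], [278, 110, 11, 11, 67])]
orange [([382.2, 92.6], [379, 88, 8, 12, 63]), ([380.8, 102.1], [378, 100, 6, 5, 16]), ([369.7, 120.3], [355, 105, 31, 29, 495]), ([302.0, 261.4], [300, 257, 5, 9, 11]), ([232.7, 278.0], [232, 275, 3, 7, 9])]
[107, 108, 110, 113, 120, 125, 132, 138, 143, 147, 147, 146, 142, 139, 136, 133, 131, 130, 129, 131, 132, 131, 122, 96, 70, 67, 67, 67, 67, 66, 67, 68, 71, 98, 112, 113, 113, 114, 113, 110]
```

```bash
python3 -m creep '[{"translation":[0,2,0],"roll":0,"gripper":10},{"translation":[0.5,5,3],"roll":0,"gripper":10},{"translation":[1,6.5,9],"roll":0,"gripper":10},{"translation":[1,6.5,16],"roll":0,"gripper":10},{"translation":[1,6.5,20],"roll":0,"gripper":10}]' 55 >/dev/null
python3 -m creep '[{"translation":[0,0,5],"roll":0,"gripper":10},{"translation":[0,0,11],"roll":0,"gripper":10},{"translation":[0,0,18],"roll":0,"gripper":10},{"translation":[0,0,24],"roll":0,"gripper":10},{"translation":[0,0,27],"roll":0,"gripper":10}]' 55
python3 - <<'E'
from h import *
plan(.5345,-.2165,.245,-3.6); s,si=snap("scene","s33.png"); blobs(si[:200])
E
```

```text
time: 46.48
position: [0.5347, -0.2165, 0.2442]
tool_rot: [1.0, -0.031, -0.001, -0.0]
ft_force: [-1.5, -0.8, -2.0]
grip_width: 0.0238
grip_force: 55.0
shift [-0.2  0.  -0.8] roll 0.09 psi -3.51 pos [ 0.5347 -0.2165  0.2442] t 46.48 |s| 1 q [-0.58  0.46  1.55 -0.    1.13  1.05]
red [([246.3, 90.8], [242, 86, 10, 10, 81]), ([283.0, 128.0], [278, 123, 10, 11, 63])]
orange [([381.9, 91.4], [378, 88, 9, 9, 50]), ([381.8, 100.9], [379, 98, 6, 7, 17]), ([380.4, 107.5], [378, 104, 5, 8, 15]), ([369.0, 121.0], [355, 109, 31, 25, 457])]
```

```bash
python3 -m creep '[{"translation":[-3,0,0],"roll":0,"gripper":10},{"translation":[-6,0,0],"roll":0,"gripper":10},{"translation":[-9,0,0],"roll":0,"gripper":10},{"translation":[-12,0,0],"roll":0,"gripper":10},{"translation":[-15,0,0],"roll":0,"gripper":10}]' 8
python3 -m creep '[{"translation":[-3,0,0],"roll":0,"gripper":10},{"translation":[-6,0,0],"roll":0,"gripper":10},{"translation":[-9,0,0],"roll":0,"gripper":10},{"translation":[-12,0,0],"roll":0,"gripper":10},{"translation":[-14,0,0],"roll":0,"gripper":10}]' 8
python3 -m creep '[{"translation":[0,0,0],"roll":0,"gripper":10},{"translation":[0,0,0],"roll":0,"gripper":10},{"translation":[0,0,0],"roll":0,"gripper":10},{"translation":[0,0,0],"roll":0,"gripper":10},{"translation":[0,0,0],"roll":0,"gripper":10}]' 30
python3 - <<'E'
from h import *
plan(.5345,-.2165,.245,-3.6); s,si=snap("scene","s34.png"); blobs(si[:200])
c,wi=snap("wrist","w34.png"); g=cv2.cvtColor(wi,cv2.COLOR_BGR2GRAY)
for u in(275,345): print(g[156:206,u:u+8].mean(1).astype(int).tolist())
E
```

```text
time: 46.95
position: [0.5213, -0.2169, 0.2467]
tool_rot: [1.0, -0.031, 0.002, 0.001]
ft_force: [3.2, -1.5, 0.5]
grip_width: 0.0241
grip_force: 8.0
time: 47.37
position: [0.5058, -0.2151, 0.2455]
tool_rot: [1.0, -0.031, -0.0, 0.0]
ft_force: [2.5, -1.8, 0.7]
grip_width: 0.024
grip_force: 8.0
time: 47.78
position: [0.506, -0.215, 0.2452]
tool_rot: [1.0, -0.031, -0.0, -0.0]
ft_force: [2.0, -1.5, -1.0]
grip_width: 0.0236
grip_force: 30.0
shift [28.5 -0.2  0.2] roll 0.1 psi -3.5 pos [ 0.506  -0.215   0.2452] t 47.78 |s| 29 q [-0.6   0.42  1.62 -0.    1.1   1.03]
red [([246.4, 90.8], [242, 86, 10, 10, 80]), ([305.2, 118.8], [300, 112, 11, 16, 111])]
orange [([382.0, 92.8], [378, 88, 9, 14, 63]), ([379.9, 107.1], [377, 101, 7, 13, 41]), ([369.2, 120.9], [355, 108, 30, 26, 476])]
[135, 135, 135, 136, 137, 139, 140, 142, 144, 146, 148, 149, 134, 102, 79, 73, 74, 75, 75, 76, 74, 75, 75, 74, 75, 75, 76, 76, 75, 78, 99, 113, 115, 115, 115, 115, 116, 115, 115, 115, 115, 115, 115, 115, 115, 115, 115, 115, 115, 115]
[66, 64, 65, 63, 65, 63, 65, 69, 76, 86, 104, 121, 116, 89, 75, 73, 72, 73, 74, 75, 74, 75, 73, 72, 73, 74, 75, 74, 74, 77, 101, 116, 116, 116, 116, 116, 115, 115, 115, 114, 115, 114, 115, 114, 114, 114, 114, 114, 114, 114]
```

Both pearls have rolled to the nose. I retreat the same way as before.

```bash
python3 -m creep '[{"translation":[6,0,0],"roll":0,"gripper":10},{"translation":[6,0,0],"roll":0,"gripper":10},{"translation":[6,0,0],"roll":0,"gripper":10},{"translation":[6,0,0],"roll":0,"gripper":10},{"translation":[6,0,0],"roll":0,"gripper":10}]' 55 >/dev/null
python3 - <<'E'
from h import *
s,si=snap("scene"); blobs(si[:200])
E
python3 -m creep '[{"translation":[0,0,-6],"roll":0,"gripper":10},{"translation":[0,0,-13],"roll":0,"gripper":10},{"translation":[0,0,-20],"roll":0,"gripper":10},{"translation":[0,0,-26],"roll":0,"gripper":10},{"translation":[0,0,-26],"roll":0,"gripper":10}]' 55
python3 - <<'E'
from h import *
s,si=snap("scene"); blobs(si[:200]); plan(.5345,-.2165,.28,-3.6)
E
python3 -m creep '[{"translation":[8,0,0],"roll":0,"gripper":10},{"translation":[22,0,0],"roll":0,"gripper":10},{"translation":[27,0,0],"roll":0,"gripper":10},{"translation":[27,0,0],"roll":0,"gripper":10}]' 55
python3 - <<'E'
from h import *
s,si=snap("scene"); blobs(si[:200]); plan(.478,.004,.3,-4.8)
E
```

```text
red [([246.4, 90.8], [242, 86, 10, 10, 80]), ([305.1, 119.3], [300, 112, 11, 16, 111])]
orange [([371.1, 117.1], [355, 88, 32, 46, 556])]
time: 48.77
position: [0.5158, -0.2175, 0.2747]
tool_rot: [1.0, -0.031, 0.005, 0.003]
ft_force: [5.7, -2.3, -1.2]
grip_width: 0.0238
grip_force: 55.0
red [([246.4, 90.8], [242, 86, 10, 10, 80]), ([306.7, 116.7], [303, 112, 8, 13, 66]), ([304.2, 128.0], [302, 126, 6, 4, 10])]
orange [([381.8, 91.0], [378, 88, 9, 7, 46]), ([370.0, 119.7], [355, 96, 31, 38, 505])]
shift [18.9 -2.  -5.8] roll 0.07 psi -3.53 pos [ 0.5156 -0.2174  0.2741] t 48.82 |s| 20 q [-0.6   0.4   1.57  0.    1.17  1.03]
time: 49.15
position: [0.5397, -0.2169, 0.2713]
tool_rot: [1.0, -0.03, -0.0, -0.0]
ft_force: [0.3, 0.1, -0.7]
grip_width: 0.0233
grip_force: 55.0
red [([246.4, 90.9], [242, 86, 10, 11, 82])]
orange [([382.2, 91.8], [378, 88, 9, 11, 56]), ([369.9, 119.7], [355, 99, 31, 35, 502])]
shift [ -74.4 -216.7  -28.6] roll 1.32 psi -3.48 pos [ 0.5391 -0.2168  0.2712] t 49.2 |s| 231 q [-0.57  0.44  1.51 -0.    1.2   1.06]
```

```bash
python3 -m creep '[{"translation":[0,0,-15],"roll":0,"gripper":10},{"translation":[0,0,-35],"roll":0,"gripper":10},{"translation":[-6,-20,-40],"roll":0,"gripper":10},{"translation":[-22,-55,-40],"roll":0,"gripper":10},{"translation":[-37,-88,-40],"roll":0,"gripper":10}]' 55 >/dev/null
python3 -m creep '[{"translation":[-15,-35,0],"roll":0,"gripper":10},{"translation":[-30,-70,0],"roll":0,"gripper":10},{"translation":[-45,-105,10],"roll":1,"gripper":10},{"translation":[-60,-133,20],"roll":1,"gripper":10},{"translation":[-60,-133,20],"roll":1,"gripper":10}]' 55 >/dev/null
python3 -m creep '[{"translation":[0,0,0],"roll":0,"gripper":10},{"translation":[0,0,0],"roll":0,"gripper":10},{"translation":[0,0,0],"roll":0,"gripper":10}]' 55
python3 - <<'E'
from h import *
s,si=snap("scene","s35.png"); blobs(si[:320]); t,ti=snap("top","t35.png"); blobs(ti[140:262,330:450],110)
plan(.456,.009,.122,-4.8)
E
```

```text
time: 50.28
position: [0.4566, 0.0085, 0.2919]
tool_rot: [0.999, -0.04, 0.001, 0.0]
ft_force: [0.4, 0.2, -0.4]
grip_width: 0.0236
grip_force: 55.0
red [([246.3, 90.9], [242, 87, 10, 9, 75]), ([283.1, 129.1], [276, 124, 16, 11, 100])]
orange []
red [([101.3, 39.4], [96, 35, 11, 10, 82]), ([59.7, 57.6], [52, 47, 14, 23, 158])]
orange [([47.6, 50.2], [44, 46, 9, 9, 57]), ([44.9, 65.5], [41, 62, 9, 8, 55])]
shift [ -0.8  -0.7 169.7] roll 0.19 psi -4.61 pos [0.4566 0.0083 0.2917] t 50.38 |s| 170 q [-0.23  0.23  1.77 -0.    1.14  1.42]
```

All five pearls are in the hopper: the three reds merge into one blob of area 158, with two oranges beside it, and none show elsewhere. I put the scoop down on the mat.

```bash
python3 -m creep '[{"translation":[0,0,35],"roll":0,"gripper":10},{"translation":[0,0,75],"roll":0,"gripper":10},{"translation":[0,0,115],"roll":0,"gripper":10},{"translation":[0,0,150],"roll":0,"gripper":10},{"translation":[0,0,167],"roll":0,"gripper":10}]' 30 >/dev/null
python3 -m creep '[{"translation":[0,0,5],"roll":0,"gripper":10},{"translation":[0,0,10],"roll":0,"gripper":10},{"translation":[0,0,15],"roll":0,"gripper":10},{"translation":[0,0,20],"roll":0,"gripper":10},{"translation":[0,0,22],"roll":0,"gripper":10}]' 8
python3 -m creep '[{"translation":[0,0,0],"roll":0,"gripper":50},{"translation":[0,0,0],"roll":0,"gripper":50},{"translation":[0,0,0],"roll":0,"gripper":50},{"translation":[0,0,0],"roll":0,"gripper":50},{"translation":[0,0,0],"roll":0,"gripper":50}]' 8
python3 -m creep '[{"translation":[0,0,-10],"roll":0,"gripper":87},{"translation":[0,0,-35],"roll":0,"gripper":87},{"translation":[0,0,-75],"roll":0,"gripper":87},{"translation":[0,0,-115],"roll":0,"gripper":87},{"translation":[0,0,-155],"roll":0,"gripper":87}]' 8
python3 -m creep '[{"translation":[0,0,-10],"roll":0,"gripper":87},{"translation":[0,0,-10],"roll":0,"gripper":87},{"translation":[0,0,-10],"roll":0,"gripper":87}]' 8 >/dev/null
python3 - <<'E'
from h import *
for n in("scene","top"):
    c,im=snap(n,n+"36.png")
    for th in("scoop","lid"): print(n,th,[(np.round(d["bbox"]).astype(int).tolist(),round(d["p"],2)) for d in viewer.recognise(n,th)][:4])
# lid by segmentation: colour of lid in the first top picture
def lid(f,n):
    im=cv2.imread(f); hsv=cv2.cvtColor(im,cv2.COLOR_BGR2HSV); m=((hsv[...,0]<16)&(hsv[...,1]>110)).astype(np.uint8)
    k,l,st,ce=cv2.connectedComponentsWithStats(m); i=max((i for i in range(1,k) if 700<st[i,4]<3500),key=lambda i:st[i,4],default=None)
    if i is not None: print(f,st[i],ce[i],back(cam(n),[ce[i]],.018))
lid("pics/top0.png","top"); lid("pics/top36.png","top"); lid("pics/scene36.png","scene"); plan(.56,.019,.25,0)
E
```

```text
time: 51.22
position: [0.4599, 0.0086, 0.1041]
tool_rot: [0.999, -0.04, 0.005, 0.001]
ft_force: [4.2, 0.4, 8.4]
grip_width: 0.0238
grip_force: 8.0
time: 51.63
position: [0.4557, 0.0096, 0.1027]
tool_rot: [0.999, -0.039, 0.0, 0.0]
ft_force: [-1.4, -1.0, -0.2]
grip_width: 0.0467
grip_force: 0.0
time: 52.05
position: [0.455, 0.0097, 0.2589]
tool_rot: [0.999, -0.039, -0.001, -0.0]
ft_force: [1.8, 0.3, 0.6]
grip_width: 0.0756
grip_force: 0.0
scene scoop [([458, 247, 45, 53], 0.93), ([317, 186, 36, 45], 0.62), ([244, 88, 85, 106], 0.24)]
scene lid [([262, 226, 55, 52], 0.74), ([275, 126, 12, 10], 0.23)]
top scoop [([369, 280, 27, 36], 0.68), ([195, 268, 24, 23], 0.63)]
top lid [([279, 146, 38, 33], 0.68)]
pics/top0.png [  75  167   95   67 2238] [121.28373548 201.08757819] [[0.50878351 0.55111163 0.018     ]]
pics/top36.png [  74  167   95   67 2238] [121.36595174 200.89410188] [[0.50937412 0.55089685 0.018     ]]
pics/scene36.png [ 264  226   54   50 2089] [290.60698899 250.61177597] [[0.63130928 0.02242596 0.018     ]]
shift [103.9 -17.6  15.6] roll -4.52 psi -4.52 pos [0.4551 0.0096 0.266 ] t 52.6 |s| 107 q [-0.23  0.27  1.81 -0.    1.07  1.42]
```

```bash
python3 - <<'E'
from h import *
s=cam("scene"); print("handle est",back(s,[(345.5,193.8),(328.5,187.8)],.128))
im=cv2.imread("pics/scene36.png"); a=cv2.cvtColor(im,cv2.COLOR_BGR2HSV)
m=((a[...,0]<14)&(a[...,1]>70)&(a[...,2]<75)).astype(np.uint8); m[:170]=0; m[245:]=0; m[:,:300]=0; m[:,400:]=0
n,l,st,ce=cv2.connectedComponentsWithStats(m); print([(st[i].tolist(),np.round(ce[i],1).tolist()) for i in range(1,n) if st[i,4]>10])
im=cv2.imread("pics/scene0.png"); a=cv2.cvtColor(im,cv2.COLOR_BGR2HSV)
m=((a[...,0]<14)&(a[...,1]>70)&(a[...,2]<75)).astype(np.uint8); m[:170]=0; m[245:]=0; m[:,:300]=0; m[:,400:]=0
n,l,st,ce=cv2.connectedComponentsWithStats(m); print([(st[i].tolist(),np.round(ce[i],1).tolist()) for i in range(1,n) if st[i,4]>10])
E
python3 -m creep '[{"translation":[20,-4,0],"roll":-1,"gripper":87},{"translation":[45,-8,0],"roll":-3,"gripper":87},{"translation":[60,-10,0],"roll":-4.5,"gripper":87},{"translation":[60,-10,0],"roll":-4.5,"gripper":87},{"translation":[60,-10,0],"roll":-4.5,"gripper":87}]' 8 >/dev/null
python3 - <<'E'
from h import *
c,im=snap("wrist","w37.png"); print("lid",[(np.round(d["bbox"]).astype(int).tolist(),round(d["p"],2)) for d in viewer.recognise("wrist","lid")][:3])
hsv=cv2.cvtColor(im,cv2.COLOR_BGR2HSV); m=((hsv[...,0]<17)&(hsv[...,1]>100)&(hsv[...,2]>60)).astype(np.uint8)
n,l,st,ce=cv2.connectedComponentsWithStats(m)
for i in range(1,n):
    if st[i,4]>1500: print(st[i],ce[i],back(c,[ce[i]],.018))
plan(.63,.02,.12,0); t,ti=snap("top","t37.png"); s,si=snap("scene","s37.png")
print("scoop",[(np.round(d["bbox"]).astype(int).tolist(),round(d["p"],2)) for d in viewer.recognise("scene","scoop")][:3])
cv2.imwrite("pics/p9.png",np.hstack([cv2.resize(im,(448,280)),cv2.resize(si[170:270,290:390],(280,280),interpolation=cv2.INTER_CUBIC)]))
E
```

```text
handle est [[ 0.47851412  0.00591452  0.128     ]
 [ 0.50397385 -0.02647173  0.128     ]]
[([328, 203, 5, 10, 18], [329.8, 207.7])]
[]
lid []
[  260     6   115   121 10899] [316.94467382  65.71419396] [[0.63003806 0.01763415 0.018     ]]
[ 152   31   88  163 2036] [196.78732809 110.44646365] [[0.58326895 0.15382336 0.018     ]]
[  87   37  136  180 4763] [147.87717825 139.70774722] [[0.55104398 0.21498484 0.018     ]]
[  28   74  132  158 4708] [ 85.77293968 165.80203908] [[0.52110814 0.29778006 0.018     ]]
[ 273  159   98  102 6088] [311.81438896 221.11268068] [[0.45125302 0.02436493 0.018     ]]
shift [115.5  -5.1 146.2] roll -0.04 psi -0.04 pos [0.515  0.0149 0.2666] t 53.12 |s| 186 q [-0.19  0.35  1.67 -0.    1.12  1.38]
scoop [([364, 90, 23, 45], 0.68), ([458, 247, 43, 52], 0.67), ([318, 189, 36, 45], 0.55)]
```

View pics/p9.png

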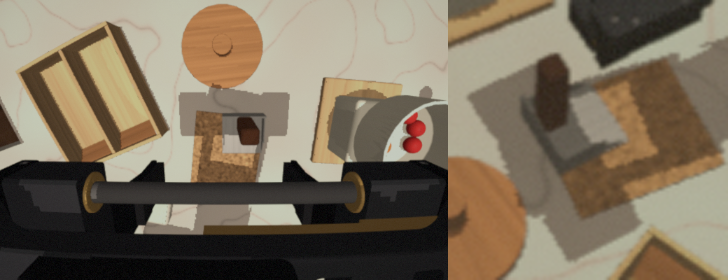

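The last view shows the scoop upright but near the mat's +x/-y corner (handle at wrist (353,185)), so it was knocked or slid there. The lid is in its place at wrist (317,66). I measure the scoop and re-place it first.

Run:
```python
from h import *
np.set_printoptions(precision=4,suppress=True)
c=cam("wrist"); im=cv2.imread("pics/w37.png")
hsv=cv2.cvtColor(im,cv2.COLOR_BGR2HSV); sub=hsv[140:225,310:400]
m=((hsv[...,0]<20)&(hsv[...,1]>90)&(hsv[...,2]<95)).astype(np.uint8); m[:140]=0; m[225:]=0; m[:,:325]=0; m[:,395:]=0
n,l,st,ce=cv2.connectedComponentsWithStats(m)
print([(st[i].tolist(),np.round(ce[i],1).tolist()) for i in range(1,n) if st[i,4]>30])
g=cv2.cvtColor(im,cv2.COLOR_BGR2GRAY)
for v in range(150,225,5): print(v,g[v,306:392:2].tolist())
for P in([[.504,-.026,.128],[.504,-.026,.04],[.49,-.02,.128],[.478,.004,.128]],): print(proj(c,P))
```

```text
[([339, 168, 32, 39, 1025], [353.8, 187.5])]
150 [128, 124, 121, 114, 110, 112, 113, 114, 115, 118, 120, 122, 119, 121, 124, 126, 124, 122, 123, 125, 125, 123, 125, 126, 124, 123, 126, 126, 126, 126, 126, 126, 126, 124, 126, 124, 124, 127, 127, 126, 125, 126, 125]
155 [126, 128, 126, 126, 124, 123, 124, 123, 123, 120, 119, 117, 111, 110, 110, 113, 120, 121, 124, 123, 126, 124, 125, 126, 125, 124, 125, 126, 124, 126, 124, 126, 127, 125, 125, 125, 125, 126, 127, 126, 126, 126, 127]
160 [108, 107, 114, 120, 124, 124, 125, 123, 123, 123, 124, 123, 117, 114, 112, 107, 104, 104, 111, 114, 114, 115, 116, 115, 116, 118, 115, 116, 117, 116, 116, 117, 118, 118, 119, 123, 126, 127, 125, 126, 124, 126, 126]
165 [93, 99, 106, 111, 103, 89, 70, 69, 69, 70, 67, 67, 70, 69, 67, 68, 68, 69, 65, 65, 64, 65, 67, 63, 65, 65, 68, 68, 67, 70, 67, 69, 66, 66, 70, 72, 74, 112, 124, 127, 127, 126, 126]
170 [90, 93, 96, 99, 102, 105, 109, 109, 109, 111, 113, 114, 113, 109, 107, 110, 88, 28, 29, 28, 25, 25, 27, 29, 29, 22, 26, 68, 107, 107, 111, 108, 108, 110, 77, 65, 112, 125, 123, 124, 126, 124, 127]
175 [97
[... 1428 characters left out ...]
, 174, 174, 177, 176, 177, 176, 175, 172, 174, 174, 171, 170, 170, 176, 173, 173, 171, 169, 169, 173, 174, 167, 172, 134, 104, 107, 93, 99, 125, 126, 130, 188, 190, 189, 191, 191]
215 [145, 137, 129, 144, 158, 147, 165, 173, 172, 175, 174, 176, 175, 172, 171, 173, 174, 170, 169, 171, 175, 173, 171, 170, 168, 168, 173, 171, 168, 155, 107, 105, 105, 105, 118, 125, 130, 188, 191, 191, 191, 192, 192]
220 [140, 151, 148, 146, 145, 138, 154, 151, 142, 137, 142, 157, 156, 147, 142, 127, 131, 150, 153, 158, 160, 154, 142, 134, 149, 150, 148, 144, 136, 90, 85, 95, 98, 118, 125, 130, 172, 191, 192, 192, 192, 192, 192]
[[366.8483 203.8558]
 [356.1572 182.0379]
 [359.4624 219.1863]
 [332.0238 232.0779]]
```

Run:
```python
from h import *
np.set_printoptions(precision=4,suppress=True)
c=cam("wrist"); print("handle",back(c,[(357,197)],.128),"back",back(c,[(317,164),(379,162)],.04),"nose",back(c,[(319,218),(364,219)],.006))
plan(.508,-.01,.2,-2)
```

```text
handle [[ 0.5102 -0.0173  0.128 ]] back [[ 0.5244  0.0177  0.04  ]
 [ 0.5266 -0.0507  0.04  ]] nose [[ 0.4505  0.0156  0.006 ]
 [ 0.449  -0.041   0.006 ]]
shift [-7.3 24.8 67.3] roll 1.97 psi -0.03 pos [0.5154 0.0148 0.2673] t 53.27 |s| 72 q [-0.19  0.35  1.67 -0.    1.12  1.38]
```

```bash
python3 -m creep '[{"translation":[-2,16,0],"roll":-1.5,"gripper":87},{"translation":[-3,32,20],"roll":-1.5,"gripper":87},{"translation":[-3,32,55],"roll":-1.5,"gripper":87},{"translation":[-3,32,90],"roll":-1.5,"gripper":87},{"translation":[-3,32,90],"roll":-1.5,"gripper":87}]' 8 >/dev/null
python3 - <<'E'
from h import *
plan(.512,-.017,.103,1.5)
E
python3 -m creep '[{"translation":[0,0,30],"roll":0,"gripper":87},{"translation":[0,0,55],"roll":0,"gripper":87},{"translation":[0,0,72],"roll":0,"gripper":87},{"translation":[0,0,74],"roll":0,"gripper":60},{"translation":[0,0,74],"roll":0,"gripper":10}]' 20
python3 -m creep '[{"translation":[0,0,0],"roll":0,"gripper":10},{"translation":[0,0,0],"roll":0,"gripper":10},{"translation":[0,0,0],"roll":0,"gripper":10},{"translation":[0,0,0],"roll":0,"gripper":10},{"translation":[0,0,0],"roll":0,"gripper":10}]' 20 >/dev/null
python3 -m creep '[{"translation":[0,0,0],"roll":0,"gripper":10},{"translation":[0,0,0],"roll":0,"gripper":10},{"translation":[0,0,0],"roll":0,"gripper":10},{"translation":[0,0,0],"roll":0,"gripper":10},{"translation":[0,0,0],"roll":0,"gripper":10}]' 20
python3 - <<'E'
from h import *
plan(.4765,.009,.103,-3)
c,wi=snap("wrist","w38.png"); g=cv2.cvtColor(wi,cv2.COLOR_BGR2GRAY)
for u in(275,345): print(g[166:216,u:u+8].mean(1).astype(int).tolist())
E
```

```text
shift [ 4.3  0.7 69.4] roll -0.08 psi 1.42 pos [ 0.5085 -0.0166  0.1724] t 53.68 |s| 70 q [-0.25  0.48  1.78 -0.    0.89  1.29]
time: 54.1
position: [0.5135, -0.0172, 0.104]
tool_rot: [1.0, 0.013, -0.0, -0.0]
ft_force: [-0.5, 0.0, 0.7]
grip_width: 0.0804
grip_force: 0.0
time: 54.93
position: [0.5135, -0.0173, 0.1034]
tool_rot: [1.0, 0.013, -0.0, -0.0]
ft_force: [-0.0, 0.0, -0.7]
grip_width: 0.0237
grip_force: 19.8
shift [-36.3 -27.2   0.4] roll 4.48 psi 1.48 pos [ 0.5135 -0.0173  0.1034] t 54.93 |s| 45 q [-0.25  0.6   1.83 -0.    0.72  1.29]
[139, 138, 137, 137, 135, 134, 132, 129, 124, 120, 119, 123, 128, 131, 133, 135, 136, 137, 138, 138, 138, 139, 138, 138, 137, 120, 91, 75, 73, 73, 73, 73, 73, 73, 72, 73, 73, 73, 75, 96, 113, 118, 118, 118, 118, 118, 118, 118, 117, 117]
[138, 138, 138, 138, 138, 138, 138, 138, 138, 138, 138, 138, 137, 138, 138, 138, 138, 137, 138, 138, 138, 138, 138, 138, 137, 136, 121, 92, 74, 71, 70, 71, 73, 73, 71, 72, 71, 72, 72, 75, 96, 115, 121, 121, 121, 121, 120, 120, 120, 120]
```

Gripped and aligned (edge rows 191–205, as when level). I lift 10 mm, shift and set it down.

```bash
python3 -m creep '[{"translation":[0,0,-6],"roll":0,"gripper":10},{"translation":[-6,-5,-12],"roll":1,"gripper":10},{"translation":[-18,-13,-12],"roll":2.5,"gripper":10},{"translation":[-30,-22,-12],"roll":4,"gripper":10},{"translation":[-36,-27,-12],"roll":4.5,"gripper":10}]' 40 >/dev/null
python3 -m creep '[{"translation":[0,0,0],"roll":0,"gripper":10},{"translation":[0,0,5],"roll":0,"gripper":10},{"translation":[0,0,9],"roll":0,"gripper":10},{"translation":[0,0,11.5],"roll":0,"gripper":10},{"translation":[0,0,12],"roll":0,"gripper":10}]' 40
python3 -m creep '[{"translation":[0,0,0],"roll":0,"gripper":60},{"translation":[0,0,0],"roll":0,"gripper":60},{"translation":[0,0,0],"roll":0,"gripper":60},{"translation":[0,0,0],"roll":0,"gripper":60},{"translation":[0,0,0],"roll":0,"gripper":60}]' 20
python3 -m creep '[{"translation":[0,0,-15],"roll":0,"gripper":87},{"translation":[0,0,-45],"roll":0,"gripper":87},{"translation":[0,0,-80],"roll":0,"gripper":87},{"translation":[0,0,-115],"roll":0,"gripper":87},{"translation":[0,0,-150],"roll":0,"gripper":87}]' 20 >/dev/null
python3 -m creep '[{"translation":[25,-3,0],"roll":-2,"gripper":87},{"translation":[60,-6,0],"roll":-3,"gripper":87},{"translation":[90,-8,0],"roll":-3,"gripper":87},{"translation":[90,-8,0],"roll":-3,"gripper":87},{"translation":[90,-8,0],"roll":-3,"gripper":87}]' 20
python3 - <<'E'
from h import *
c,im=snap("wrist","w39.png")
hsv=cv2.cvtColor(im,cv2.COLOR_BGR2HSV); m=((hsv[...,0]<17)&(hsv[...,1]>100)&(hsv[...,2]>60)).astype(np.uint8)
n,l,st,ce=cv2.connectedComponentsWithStats(m)
for i in range(1,n):
    if st[i,4]>4000:
        cn,_=cv2.findContours((l==i).astype(np.uint8),cv2.RETR_EXTERNAL,cv2.CHAIN_APPROX_NONE); p=back(c,cn[0][:,0],.018); (cx,cy),r=cv2.minEnclosingCircle((p[:,:2]*1000).astype(np.float32))
        print(st[i],back(c,[ce[i]],.018),"circle",cx,cy,r)
plan(.63,.019,.2,0)
print("scene scoop",end=" "); s,si=snap("scene"); print([(np.round(d["bbox"]).astype(int).tolist(),round(d["p"],2)) for d in viewer.recognise("scene","scoop")][:4])
E
```

```text
time: 55.82
position: [0.4778, 0.0083, 0.1033]
tool_rot: [1.0, -0.026, 0.0, 0.0]
ft_force: [-0.6, 0.4, 7.4]
grip_width: 0.0236
grip_force: 39.8
time: 56.23
position: [0.4768, 0.0087, 0.1034]
tool_rot: [1.0, -0.026, -0.0, -0.0]
ft_force: [-0.4, -1.1, -0.4]
grip_width: 0.0496
grip_force: 0.0
time: 57.07
position: [0.5678, 0.012, 0.253]
tool_rot: [1.0, 0.0, -0.0, 0.0]
ft_force: [-0.6, -0.1, 0.7]
grip_width: 0.0872
grip_force: 0.0
[  257    56   116   118 10772] [[0.63035979 0.01774011 0.018     ]] circle 628.2074584960938 17.908477783203125 63.475711822509766
[  84   90  132  170 4714] [[0.54539573 0.21692071 0.018     ]] circle 557.3400268554688 205.43724060058594 101.12384033203125
shift [63.9 -6.8 52.6] roll 0.0 psi 0.0 pos [0.5662 0.0122 0.2527] t 57.12 |s| 83 q [-0.18  0.44  1.57 -0.    1.14  1.4 ]
scene scoop [([334, 196, 38, 38], 0.96), ([460, 246, 39, 52], 0.94), ([356, 90, 30, 46], 0.93)]
```

```bash
python3 -m creep '[{"translation":[30,-3,10],"roll":0,"gripper":87},{"translation":[63,-6,35],"roll":0,"gripper":87},{"translation":[63,-6,70],"roll":0,"gripper":87},{"translation":[63,-6,105],"roll":0,"gripper":87},{"translation":[63,-6,120],"roll":0,"gripper":87}]' 20 >/dev/null
python3 -m creep '[{"translation":[0,0,0],"roll":0,"gripper":87},{"translation":[0,0,0],"roll":0,"gripper":87}]' 20 >/dev/null
python3 - <<'E'
from h import *
plan(.629,.0185,.045,0)
E
```

```text
shift [ 0.6 -0.4 87.8] roll -0.02 psi -0.02 pos [0.6287 0.0181 0.1328] t 57.8 |s| 88 q [-0.15  0.67  1.51 -0.    0.97  1.42]
```

```bash
python3 -m creep '[{"translation":[0,0,30],"roll":0,"gripper":87},{"translation":[0,0,60],"roll":0,"gripper":87},{"translation":[0,0,80],"roll":0,"gripper":60},{"translation":[0,0,87],"roll":0,"gripper":40},{"translation":[0,0,87],"roll":0,"gripper":10}]' 25
python3 -m creep '[{"translation":[0,0,0],"roll":0,"gripper":10},{"translation":[0,0,0],"roll":0,"gripper":10},{"translation":[0,0,0],"roll":0,"gripper":10},{"translation":[0,0,0],"roll":0,"gripper":10},{"translation":[0,0,0],"roll":0,"gripper":10}]' 25
python3 -m creep '[{"translation":[0,0,0],"roll":0,"gripper":10},{"translation":[0,0,0],"roll":0,"gripper":10},{"translation":[0,0,0],"roll":0,"gripper":10},{"translation":[0,0,0],"roll":0,"gripper":10},{"translation":[0,0,0],"roll":0,"gripper":10}]' 35
python3 - <<'E'
from h import *
plan(.629,.0185,.045,0)
E
```

```text
time: 58.22
position: [0.6298, 0.018, 0.0466]
tool_rot: [1.0, -0.0, -0.0, -0.0]
ft_force: [-0.3, 0.2, 0.0]
grip_width: 0.074
grip_force: 0.0
time: 58.63
position: [0.6307, 0.018, 0.0476]
tool_rot: [1.0, -0.0, 0.001, 0.0]
ft_force: [0.1, -0.5, 0.3]
grip_width: 0.0415
grip_force: 0.0
time: 59.05
position: [0.6302, 0.0179, 0.0468]
tool_rot: [1.0, -0.0, 0.0, 0.0]
ft_force: [-0.6, 1.1, 3.1]
grip_width: 0.0272
grip_force: 35.0
shift [-1.2 -0.6  1.8] roll -0.01 psi -0.01 pos [0.6302 0.0179 0.0468] t 59.05 |s| 2 q [-0.15  0.79  1.55 -0.    0.8   1.42]
```

```bash
python3 -m creep '[{"translation":[0,0,-15],"roll":0,"gripper":10},{"translation":[0,0,-45],"roll":0,"gripper":10},{"translation":[0,0,-80],"roll":0,"gripper":10},{"translation":[0,0,-115],"roll":0,"gripper":10},{"translation":[0,0,-150],"roll":0,"gripper":10}]' 40
python3 -m creep '[{"translation":[-4,10,-25],"roll":0,"gripper":10},{"translation":[-15,30,-45],"roll":0,"gripper":10},{"translation":[-30,58,-60],"roll":0,"gripper":10},{"translation":[-47,88,-63],"roll":0,"gripper":10},{"translation":[-64,118,-63],"roll":0,"gripper":10}]' 40 >/dev/null
python3 -m creep '[{"translation":[-17,32,0],"roll":0,"gripper":10},{"translation":[-34,64,0],"roll":0,"gripper":10},{"translation":[-50,94,0],"roll":0,"gripper":10},{"translation":[-58,109,0],"roll":0,"gripper":10},{"translation":[-61,114,0],"roll":0,"gripper":10}]' 40 >/dev/null
python3 -m creep '[{"translation":[0,0,0],"roll":0,"gripper":10},{"translation":[0,0,0],"roll":0,"gripper":10},{"translation":[0,0,0],"roll":0,"gripper":10}]' 40
python3 - <<'E'
from h import *
plan(.505,-.2145,.222,0)
# lid pose in the hand
np.set_printoptions(precision=4,suppress=True)
from scipy.optimize import least_squares
th=np.linspace(0,2*np.pi,120,endpoint=False); o=telemetry.get_obs(); zt=o["position"][2]-.0468+.018
for n in("scene",):
    c,im=snap(n,"s40.png"); hsv=cv2.cvtColor(im,cv2.COLOR_BGR2HSV); m=((hsv[...,0]<17)&(hsv[...,1]>100)&(hsv[...,2]>50)).astype(np.uint8)
    k,l,st,ce=cv2.connectedComponentsWithStats(m); u=proj(c,[[.5035,-.2145,zt]])[0]; print("expect",u,[ (st[i].tolist(),ce[i].round(1).tolist()) for i in range(1,k) if st[i,4]>150])
c,im=snap("wrist","w40.png"); print(proj(c,[[o["position"][0]-.0015+.064*np.cos(t),o["position"][1]+.064*np.sin(t),zt] for t in(0,np.pi/2,np.pi,-np.pi/2)]))
hsv=cv2.cvtColor(im,cv2.COLOR_BGR2HSV); m=((hsv[...,0]<17)&(hsv[...,1]>100)&(hsv[...,2]>50)).astype(np.uint8)
k,l,st,ce=cv2.connectedComponentsWithStats(m); print([(st[i].tolist(),ce[i].round(1).tolist()) for i in range(1,k) if st[i,4]>600])
E
```

```text
time: 59.47
position: [0.6293, 0.0182, 0.197]
tool_rot: [1.0, -0.0, -0.001, -0.0]
ft_force: [0.6, -0.2, -1.7]
grip_width: 0.0267
grip_force: 40.0
time: 60.55
position: [0.5054, -0.2126, 0.2592]
tool_rot: [1.0, 0.001, -0.0, -0.0]
ft_force: [0.5, -0.3, -1.5]
grip_width: 0.0269
grip_force: 40.0
shift [-0.4  1.9 37.2] roll 0.06 psi 0.06 pos [ 0.5054 -0.2126  0.2592] t 60.55 |s| 37 q [-0.6   0.4   1.61  0.    1.13  0.97]
expect [288.5552 101.978 ] [([130, 0, 21, 30, 213], [141.3, 13.7]), ([261, 87, 59, 49, 1459], [285.8, 111.4]), ([354, 87, 33, 48, 810], [372.9, 114.8]), ([319, 192, 69, 56, 1516], [353.0, 219.1]), ([352, 256, 37, 31, 504], [371.5, 271.3]), ([221, 269, 19, 19, 224], [230.5, 278.6]), ([383, 278, 39, 33, 574], [402.9, 293.7]), ([236, 293, 19, 20, 228], [245.8, 303.6]), ([435, 358, 79, 42, 1098], [468.2, 383.8])]
[[320.709  123.1219]
 [204.3249 242.3039]
 [320.2578 341.1828]
 [436.526  242.4737]]
[([0, 62, 62, 149, 3026], [24.1, 140.4]), ([204, 112, 231, 149, 21981], [319.4, 191.6]), ([492, 118, 46, 41, 1478], [514.7, 138.1]), ([95, 152, 95, 81, 3207], [151.1, 180.5]), ([99, 221, 44, 39, 811], [114.8, 243.1]), ([284, 292, 72, 32, 2087], [319.1, 307.4])]
```

Run:
```python
from h import *
im=cv2.imread("pics/w40.png"); 
for u in (270,300,340,370): print(u,[im[v,u].tolist() for v in range(100,136,2)])
c=cam("wrist"); print("foot edge",proj(c,[[.5814,-.2207,.014],[.578,-.27,.014]]))
zt=.2592-.0468+.018
for dx in(-.0015,0,.002,.004): print(dx,[proj(c,[[.5054+dx+np.sqrt(.064**2-y*y),-.2126+y,zt]])[0].round(1).tolist() for y in(0,.025)])
```

```text
270 [[136, 165, 184], [121, 171, 207], [130, 179, 213], [128, 179, 213], [128, 180, 213], [130, 181, 213], [129, 181, 213], [130, 182, 214], [132, 184, 214], [132, 183, 214], [131, 183, 214], [132, 183, 213], [133, 185, 214], [133, 185, 214], [133, 185, 214], [132, 185, 214], [133, 185, 214], [110, 159, 189]]
300 [[188, 207, 214], [121, 157, 184], [128, 179, 212], [131, 184, 213], [133, 184, 214], [134, 185, 214], [132, 184, 213], [134, 186, 214], [133, 185, 214], [133, 186, 214], [129, 182, 210], [112, 160, 190], [81, 116, 147], [44, 68, 102], [52, 85, 128], [53, 85, 128], [52, 84, 126], [53, 85, 126]]
340 [[188, 207, 214], [189, 207, 214], [116, 142, 162], [131, 184, 213], [141, 195, 214], [142, 196, 215], [143, 196, 215], [131, 183, 204], [88, 127, 160], [89, 127, 160], [90, 129, 161], [88, 120, 145], [91, 107, 115], [59, 85, 118], [84, 132, 188], [87, 137, 195], [91, 143, 200], [97, 149, 208]]
370 [[190, 210, 214], [191, 211, 215], [191, 211, 214], [130, 154, 171], [132, 184, 212], [144, 196, 215], [140, 194, 214], [141, 195, 214], [141, 195, 214], [141, 195, 214], [142, 196, 215], [142, 195, 215], [139, 194, 213], [142, 195, 214], [139, 194, 213], [123, 174, 195], [95, 137, 166], [91, 112, 125]]
foot edge [[327.1065648  101.93375021]
 [371.40896071 105.29531172]]
-0.0015 [[320.6, 123.3], [270.9, 133.6]]
0 [[320.6, 120.2], [270.8, 130.6]]
0.002 [[320.6, 116.1], [270.7, 126.5]]
0.004 [[320.7, 112.0], [270.6, 122.5]]
```

```bash
python3 -m creep '[{"translation":[-0.4,1.5,8],"roll":0,"gripper":10},{"translation":[-0.4,1.5,18],"roll":0,"gripper":10},{"translation":[-0.4,1.5,28],"roll":0,"gripper":10},{"translation":[-0.4,1.5,36],"roll":0,"gripper":10},{"translation":[-0.4,1.5,41],"roll":0,"gripper":10}]' 40
python3 -m creep '[{"translation":[0,0,1.5],"roll":0,"gripper":10},{"translation":[0,0,3],"roll":0,"gripper":10},{"translation":[0,0,4.5],"roll":0,"gripper":10},{"translation":[0,0,4.5],"roll":0,"gripper":10}]' 40
python3 - <<'E'
from h import *
plan(.505,-.214,.2138,0)
E
```

```text
time: 61.07
position: [0.5038, -0.2148, 0.2165]
tool_rot: [1.0, -0.0, -0.001, -0.001]
ft_force: [0.1, 0.6, -1.6]
grip_width: 0.0273
grip_force: 40.0
time: 61.4
position: [0.5048, -0.2156, 0.214]
tool_rot: [1.0, -0.0, 0.0, 0.0]
ft_force: [0.6, -1.1, -1.2]
grip_width: 0.0266
grip_force: 40.0
shift [ 0.2 -1.6  0.2] roll -0.02 psi -0.02 pos [ 0.5048 -0.2156  0.214 ] t 61.4 |s| 2 q [-0.61  0.46  1.65  0.    1.03  0.96]
```

```bash
python3 -m creep '[{"translation":[0,-1,1],"roll":0,"gripper":10},{"translation":[0,-1,1.5],"roll":0,"gripper":10},{"translation":[0,-1,1.5],"roll":0,"gripper":10}]' 40
python3 -m creep '[{"translation":[0,0,0],"roll":0,"gripper":60},{"translation":[0,0,0],"roll":0,"gripper":60},{"translation":[0,0,0],"roll":0,"gripper":60},{"translation":[0,0,0],"roll":0,"gripper":60},{"translation":[0,0,0],"roll":0,"gripper":60}]' 20
python3 -m creep '[{"translation":[0,0,-15],"roll":0,"gripper":60},{"translation":[0,0,-40],"roll":0,"gripper":60},{"translation":[0,0,-70],"roll":0,"gripper":60},{"translation":[0,0,-80],"roll":0,"gripper":60},{"translation":[0,0,-80],"roll":0,"gripper":60}]' 20 >/dev/null
python3 - <<'E'
from h import *
np.set_printoptions(precision=4,suppress=True)
plan(.6,-.34,.29,0); c,im=snap("wrist","w41.png"); s,si=snap("scene","s41.png")
print("wrist expect lid rim",proj(c,[[.5035+.064*np.cos(t),-.2145+.064*np.sin(t),.185] for t in(0,.8,1.57,-.8,-1.57)]).round(1).tolist())
for u in(319,): print([int(x) for x in cv2.cvtColor(im,cv2.COLOR_BGR2GRAY)[100:200,u]])
th=np.linspace(0,2*np.pi,240,endpoint=False)
for n,cc,img in(("scene",s,si),("wrist",c,im)):
    g=cv2.GaussianBlur(cv2.cvtColor(img,cv2.COLOR_BGR2GRAY),(3,3),0).astype(np.float32); mag=np.hypot(cv2.Sobel(g,5,1,0),cv2.Sobel(g,5,0,1)); best=[]
    for z in(.181,.185,.189,.195):
      for dx in np.arange(-.008,.0081,.001):
        for dy in np.arange(-.008,.0081,.001):
            p=proj(cc,np.c_[.5035+dx+.064*np.cos(th),-.2145+dy+.064*np.sin(th),np.full(240,z)]).astype(np.float32)
            v=cv2.remap(mag,p[:,:1],p[:,1:],cv2.INTER_LINEAR); best.append((round(float(v.mean()),1),z,round(.5035+dx,4),round(-.2145+dy,4)))
    print(n,sorted(best)[-5:])
E
```

```text
time: 61.65
position: [0.505, -0.2152, 0.2137]
tool_rot: [1.0, -0.0, 0.001, 0.001]
ft_force: [-0.4, -1.3, 4.7]
grip_width: 0.0265
grip_force: 40.0
time: 62.07
position: [0.5046, -0.2142, 0.2122]
tool_rot: [1.0, -0.0, -0.0, -0.0]
ft_force: [-0.2, 0.5, -0.1]
grip_width: 0.0526
grip_force: 0.0
shift [ 93.7 124.6   6.3] roll -0.01 psi -0.01 pos [ 0.5063 -0.2154  0.2953] t 62.48 |s| 156 q [-0.61  0.36  1.56  0.    1.21  0.97]
wrist expect lid rim [[318.0, 120.5], [256.7, 147.3], [236.2, 204.6], [379.4, 147.1], [400.0, 204.3]]
[197, 197, 197, 196, 191, 152, 159, 178, 189, 188, 188, 187, 176, 134, 125, 126, 125, 123, 125, 128, 125, 107, 74, 86, 88, 86, 85, 86, 88, 90, 92, 94, 91, 90, 84, 82, 83, 83, 84, 84, 86, 87, 88, 84, 86, 86, 87, 92, 93, 95, 92, 93, 94, 92, 89, 90, 86, 85, 86, 88, 86, 88, 88, 88, 87, 86, 87, 85, 88, 87, 86, 87, 84, 83, 81, 83, 82, 82, 84, 87, 85, 88, 87, 87, 90, 87, 87, 87, 86, 85, 87, 86, 70, 57, 54, 55, 54, 55, 53, 53]
scene [(107.5, 0.189, np.float64(0.5065), np.float64(-0.2085)), (107.5, 0.189, np.float64(0.5075), np.float64(-0.2065)), (107.6, 0.189, np.float64(0.5055), np.float64(-0.2075)), (108.3, 0.189, np.float64(0.5065), np.float64(-0.2075)), (108.5, 0.189, np.float64(0.5055), np.float64(-0.2085))]
wrist [(104.9, 0.185, np.float64(0.5025), np.float64(-0.2145)), (105.4, 0.185, np.float64(0.5035), np.float64(-0.2155)), (107.1, 0.181, np.float64(0.5025), np.float64(-0.2145)), (107.9, 0.185, np.float64(0.5035), np.float64(-0.2145)), (110.6, 0.181, np.float64(0.5035), np.float64(-0.2145))]
```

The lid is seated at (0.5035, -0.2145), with its disc top at 0.185. Next is the lever: I turn so the gripper's long side lies along x, close the fingers, and come to the knob's +x side.

```bash
python3 -m creep '[{"translation":[20,25,0],"roll":-7,"gripper":0},{"translation":[42,50,0],"roll":-14,"gripper":0},{"translation":[66,78,0],"roll":-21,"gripper":0},{"translation":[88,104,0],"roll":-28,"gripper":0},{"translation":[107,126,0],"roll":-35,"gripper":0}]' 20 >/dev/null
python3 -m creep '[{"translation":[0,0,0],"roll":-7,"gripper":0},{"translation":[0,0,0],"roll":-14,"gripper":0},{"translation":[0,0,0],"roll":-21,"gripper":0},{"translation":[0,0,0],"roll":-28,"gripper":0},{"translation":[0,0,0],"roll":-35,"gripper":0}]' 20 >/dev/null
python3 -m creep '[{"translation":[0,0,0],"roll":-7,"gripper":0},{"translation":[0,0,0],"roll":-14,"gripper":0},{"translation":[0,0,0],"roll":-16.4,"gripper":0},{"translation":[0,0,0],"roll":-16.4,"gripper":0},{"translation":[0,0,0],"roll":-16.4,"gripper":0}]' 20
python3 - <<'E'
from h import *
plan(.613,-.342,.187,86.4); s,si=snap("scene"); blobs(si[:140]); t,ti=snap("top"); blobs(ti[140:262,330:450])
for n,cc,u in(("scene",s,(246.4,91)),("top",t,(431.25,179.5))): print(n,back(cc,[u],.182))
E
```

```text
time: 63.83
position: [0.6109, -0.3399, 0.29]
tool_rot: [0.73, 0.684, -0.0, -0.002]
ft_force: [0.3, 0.1, 0.3]
grip_width: 0.0005
grip_force: 0.0
shift [ -2.2   2.6 103. ] roll -0.1 psi 86.3 pos [ 0.6109 -0.3399  0.29  ] t 63.83 |s| 103 q [-0.67  0.59  1.17  0.    1.39 -0.6 ]
red [([246.3, 90.9], [242, 87, 9, 9, 65])]
orange [([381.6, 94.2], [378, 88, 9, 17, 72]), ([283.7, 104.7], [282, 103, 4, 4, 9]), ([369.4, 120.8], [355, 108, 31, 26, 468]), ([288.3, 126.3], [264, 117, 51, 21, 444])]
red []
orange [([47.0, 54.5], [30, 36, 42, 45, 1040])]
scene [[ 0.558524   -0.34089971  0.182     ]]
top [[ 0.55920545 -0.3395167   0.182     ]]
```

```bash
python3 -m creep '[{"translation":[0,2,25],"roll":0,"gripper":0},{"translation":[0,2,55],"roll":0,"gripper":0},{"translation":[0,2,85],"roll":0,"gripper":0},{"translation":[0,2,102],"roll":0,"gripper":0},{"translation":[0,2,103],"roll":0,"gripper":0}]' 20 >/dev/null
python3 -m creep '[{"translation":[0,-10,0],"roll":0,"gripper":0},{"translation":[0,-20,0],"roll":0,"gripper":0},{"translation":[0,-35,0],"roll":0,"gripper":0},{"translation":[0,-50,0],"roll":0,"gripper":0},{"translation":[0,-65,0],"roll":0,"gripper":0}]' 20
python3 - <<'E'
from h import *
plan(.449,-.332,.187,86.4); s,si=snap("scene"); blobs(si[:160])
E
```

```text
time: 64.77
position: [0.5527, -0.3387, 0.1932]
tool_rot: [0.729, 0.684, 0.002, 0.007]
ft_force: [4.7, -0.3, 5.5]
grip_width: 0.0009
grip_force: 3.2
shift [ 1.00e-01 -1.04e+02  5.00e+00] roll -0.07 psi 86.33 pos [ 0.5527 -0.3387  0.1932] t 64.77 |s| 104 q [-0.72  0.61  1.43  0.    1.09 -0.66]
red [([257.2, 84.4], [254, 80, 8, 10, 68])]
orange [([382.2, 91.4], [378, 88, 9, 9, 52]), ([370.2, 119.4], [355, 96, 30, 38, 524]), ([276.8, 103.8], [273, 101, 8, 7, 20]), ([288.2, 103.9], [281, 100, 15, 9, 60]), ([287.7, 122.6], [264, 107, 51, 31, 745])]
```

```bash
python3 -m creep '[{"translation":[0,-15,0],"roll":0,"gripper":0},{"translation":[0,-30,1],"roll":0,"gripper":0},{"translation":[0,-46,2],"roll":0,"gripper":0},{"translation":[0,-62,3],"roll":0,"gripper":0},{"translation":[0,-78,3],"roll":0,"gripper":0}]' 20
python3 - <<'E'
from h import *
plan(.449,-.332,.187,86.4); s,si=snap("scene"); blobs(si[:160])
E
python3 -m creep '[{"translation":[0,-8,0],"roll":0,"gripper":0},{"translation":[0,-14,0],"roll":0,"gripper":0},{"translation":[0,-20,0],"roll":0,"gripper":0},{"translation":[0,-24,0],"roll":0,"gripper":0},{"translation":[0,-24,0],"roll":0,"gripper":0}]' 20
python3 - <<'E'
from h import *
plan(.449,-.332,.187,86.4); s,si=snap("scene"); blobs(si[:160])
a=np.array([.98,1.05])-.44; print("knob expected px at .98,1.05",proj(s,[[.559-.0595*.998-.14*np.sin(x)*.998,-.340+.063*(.0595+.14*np.sin(x)),.055+.14*np.cos(x)] for x in a]))
E
```

```text
time: 65.23
position: [0.4744, -0.334, 0.1891]
tool_rot: [0.729, 0.684, 0.001, 0.006]
ft_force: [7.5, -1.3, -5.5]
grip_width: 0.0007
grip_force: 3.9
shift [  0.4 -25.5   1.8] roll -0.08 psi 86.32 pos [ 0.4744 -0.334   0.1891] t 65.23 |s| 26 q [-0.81  0.53  1.61  0.    0.99 -0.74]
red [([287.1, 76.5], [284, 72, 8, 10, 59])]
orange [([371.5, 116.6], [355, 88, 32, 46, 603]), ([290.1, 117.4], [264, 99, 52, 39, 988])]
time: 65.7
position: [0.4502, -0.3313, 0.1872]
tool_rot: [0.73, 0.684, 0.002, 0.004]
ft_force: [8.1, -0.2, -5.1]
grip_width: 0.0001
grip_force: 3.9
shift [-0.8 -1.1  0.2] roll -0.13 psi 86.27 pos [ 0.4502 -0.3313  0.1872] t 65.7 |s| 1 q [-0.84  0.51  1.66  0.    0.97 -0.77]
red [([296.0, 77.2], [293, 73, 7, 9, 52])]
orange [([382.0, 91.2], [378, 88, 9, 8, 53]), ([370.6, 119.1], [355, 97, 31, 37, 558]), ([290.9, 117.4], [264, 98, 52, 40, 966]), ([273.4, 130.7], [270, 128, 8, 7, 22])]
knob expected px at .98,1.05 [[295.51816156  77.83626443]
 [298.54432829  78.49733967]]
```

```bash
python3 -m creep '[{"translation":[0,-5,0],"roll":0,"gripper":0},{"translation":[0,-10,0],"roll":0,"gripper":0},{"translation":[0,-10,0],"roll":0,"gripper":0},{"translation":[0,-10,0],"roll":0,"gripper":0}]' 20
python3 -m creep '[{"translation":[0,-5,0],"roll":0,"gripper":0},{"translation":[0,-8,0],"roll":0,"gripper":0},{"translation":[0,-8,0],"roll":0,"gripper":0}]' 20
python3 - <<'E'
from h import *
plan(.449,-.332,.187,86.4); s,si=snap("scene"); blobs(si[:160])
E
```

```text
time: 66.08
position: [0.4413, -0.3309, 0.1873]
tool_rot: [0.73, 0.684, 0.002, 0.004]
ft_force: [10.5, 0.0, -5.3]
grip_width: 0.0004
grip_force: 4.7
time: 66.33
position: [0.4399, -0.3313, 0.188]
tool_rot: [0.731, 0.682, 0.007, 0.011]
ft_force: [26.9, 2.0, -13.3]
grip_width: 0.0005
grip_force: 12.7
shift [-0.1  9.1  1.3] roll -0.38 psi 86.02 pos [ 0.4399 -0.3313  0.188 ] t 66.33 |s| 9 q [-0.86  0.49  1.69  0.02  0.94 -0.8 ]
red [([299.3, 77.8], [296, 74, 8, 9, 52])]
orange [([371.3, 116.5], [355, 88, 32, 46, 602]), ([290.8, 117.4], [265, 98, 51, 40, 970])]
```

The stop is reached: force jumps to 27 N and the knob is at (299,78), as predicted for 1.05 rad. I let it spring back.

```bash
python3 -m creep '[{"translation":[0,25,0],"roll":0,"gripper":0},{"translation":[0,58,-2],"roll":0,"gripper":0},{"translation":[0,90,-3],"roll":0,"gripper":0},{"translation":[0,120,-3],"roll":0,"gripper":0},{"translation":[0,150,-3],"roll":0,"gripper":0}]' 20
python3 -m creep '[{"translation":[0,25,0],"roll":0,"gripper":0},{"translation":[0,50,0],"roll":0,"gripper":0},{"translation":[0,60,-30],"roll":0,"gripper":0},{"translation":[0,60,-70],"roll":0,"gripper":0},{"translation":[0,60,-110],"roll":0,"gripper":0}]' 20
python3 -m creep '[{"translation":[0,0,0],"roll":0,"gripper":0},{"translation":[0,0,0],"roll":0,"gripper":0},{"translation":[0,0,0],"roll":0,"gripper":0},{"translation":[0,0,0],"roll":0,"gripper":0}]' 20
python3 - <<'E'
from h import *
np.set_printoptions(precision=4,suppress=True)
s,si=snap("scene","s50.png"); blobs(si[:160]); t,ti=snap("top","t50.png"); blobs(ti[140:262,330:450])
for n in("scene","top"):
    print(n,"scoop",[(np.round(d["bbox"]).astype(int).tolist(),round(d["p"],2)) for d in viewer.recognise(n,"scoop")][:5])
th=np.linspace(0,2*np.pi,240,endpoint=False)
g=cv2.GaussianBlur(cv2.cvtColor(si,cv2.COLOR_BGR2GRAY),(3,3),0).astype(np.float32); mag=np.hypot(cv2.Sobel(g,5,1,0),cv2.Sobel(g,5,0,1)); best=[]
for z in(.181,.185,.189):
  for dx in np.arange(-.012,.0121,.001):
    for dy in np.arange(-.012,.0121,.001):
        p=proj(s,np.c_[.5035+dx+.064*np.cos(th),-.2145+dy+.064*np.sin(th),np.full(240,z)]).astype(np.float32)
        best.append((round(float(cv2.remap(mag,p[:,:1],p[:,1:],cv2.INTER_LINEAR).mean()),1),z,float(round(.5035+dx,4)),float(round(-.2145+dy,4))))
print("lid scene fit",sorted(best)[-4:])
b=cv2.imread("pics/scene0.png"); 
for nm,(l,tp,w,h) in dict(scoop=(330,185,45,55),mug=(180,198,60,65),bottles=(215,258,50,66),soap=(405,222,38,48),cream=(340,138,30,32),brush=(300,95,45,25)).items():
    print(nm,"mean change",round(float(np.abs(b[tp:tp+h,l:l+w].astype(int)-si[tp:tp+h,l:l+w]).mean()),1))
E
```

```text
time: 66.8
position: [0.5808, -0.3384, 0.1904]
tool_rot: [0.729, 0.684, -0.0, 0.0]
ft_force: [0.6, -0.1, -1.1]
grip_width: 0.0005
grip_force: 0.0
time: 67.22
position: [0.6391, -0.3413, 0.2993]
tool_rot: [0.729, 0.685, -0.0, -0.002]
ft_force: [-0.0, -0.7, 0.4]
grip_width: 0.0005
grip_force: 0.0
time: 67.55
position: [0.6377, -0.3415, 0.2978]
tool_rot: [0.729, 0.684, -0.0, -0.002]
ft_force: [0.2, 1.2, -0.5]
grip_width: 0.0003
grip_force: 0.0
red [([246.2, 91.0], [242, 87, 9, 9, 66])]
orange [([381.7, 92.5], [378, 88, 9, 13, 60]), ([369.6, 120.4], [355, 106, 31, 28, 485]), ([287.2, 127.6], [265, 118, 48, 20, 393])]
red []
orange [([44.2, 53.3], [30, 36, 37, 43, 790])]
scene scoop [([336, 192, 36, 42], 0.91), ([460, 248, 39, 50], 0.87), ([355, 90, 32, 46], 0.68)]
top scoop [([194, 268, 27, 22], 0.9)]
lid scene fit [(152.1, 0.185, 0.5045, -0.2135), (152.3, 0.185, 0.5045, -0.2125), (154.0, 0.181, 0.5025, -0.2165), (154.6, 0.181, 0.5035, -0.2165)]
scoop mean change 21.2
mug mean change 1.7
bottles mean change 1.5
soap mean change 1.7
cream mean change 43.4
brush mean change 18.8
```

Run:
```python
from h import *
snap("scene")
for th in("cream","brush","lid"): print(th,[(np.round(d["bbox"]).astype(int).tolist(),round(d["p"],2)) for d in viewer.recognise("scene",th)][:3])
a=cv2.imread("pics/s50.png"); b=cv2.imread("pics/scene0.png")
for im in(b,a):
    g=cv2.cvtColor(im,cv2.COLOR_BGR2GRAY)[138:170,340:370]; k=cv2.Canny(g,60,150); ys,xs=np.nonzero(k); print(xs.min()+340,xs.max()+340,ys.min()+138,ys.max()+138,g.mean())
snap("wrist")
```

```text
cream [([343, 142, 23, 26], 0.63)]
brush [([312, 101, 28, 14], 0.48)]
lid [([261, 99, 55, 42], 0.97), ([334, 189, 39, 40], 0.73)]
344 369 138 166 144.78541666666666
344 369 138 158 103.49895833333333
```

```bash
python3 -c "
from rig import hand_in
print(hand_in())"
```

```text
the job is handed in; nothing more can be done
None
```

Job handed in: all five pearls are in the hopper, the lid is seated, the lever went to its stop and sprang back, and the scoop is upright on its mat; one pearl fell onto the counter on the way and was scooped back in, and the judge's verdict was not shown.

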